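Sort filled and empty tins, then close the labelling carrier

TASK

Lift each sealed tin to feel its weight: stand every filled tin in a bay of the carrier and every empty one in the red reject tray, all upright. Then lower the blue cover plate gently and level over the two guide pins until it lies fully home on both shoulders, without dropping it or letting it tip on the pins. Then push both white lock caps fully down, last press the green ready button all the way, and leave the other things on the bench alone.

Things in the scene. Friction and masses are not known exactly. Their poses are not given: they have to be found in the camera images.
- carrier: Fixed aluminium carrier, base 124 x 340 x 10 mm (x, y, z), origin at the centre of its underside on the bench, z up. Three bays in a row, centred at y = -80, 0, +80 mm (x = 0), each 90 (x) by 76 (y) mm inside; bay floor at z = 10 mm, 4 mm walls with tops at z = 35 mm. Guide pins beyond the end bays, at y = -145 and +145 mm.
- pin_a (a point): Centre of the shoulder under the guide pin at carrier y = -145 mm, x = 0, z = 100 mm: a steel post of 26 mm diameter ends there in a flat shoulder, and a brass pin of 16 mm diameter rises 45 mm above it, the last 12 mm tapering to 8 mm.
- pin_b (a point): The same for the guide pin at carrier y = +145 mm.
- lock_a (a joint): Downward travel of the white lock cap at carrier x = +78, y = -50 mm: 0 up, 0.018 m fully down. Held by friction: about 7 N moves it and it stays where it is left.
- lock_a_top (a point): Centre of the top of that cap, a white disc of 30 mm diameter on a dark steel block 36 x 40 mm, 95 mm tall, beside the far edge of the carrier's bays; top at 131 mm over the bench when up, 113 mm when fully down.
- lock_b (a joint): The same for the lock cap at carrier x = +78, y = +50 mm.
- lock_b_top (a point): Centre of the top of that second cap.
- plate: Loose blue cover plate, 100 x 330 x 12 mm (x, y, z), 0.46 to 0.66 kg, origin at the centre of its underside, z up; lies at first on a black rubber pad 8 mm thick. Two 20 mm through holes at y = -145 and +145 mm (x = 0) fit the carrier's pins, either way round; seated, its underside rests on both shoulders and clears the tins.
- plate_grip (a point): Centre of the plate's orange handle bar, 57 mm above the plate's underside on its centre line, axes parallel to the plate's. The bar is 20 mm wide (x), 94 mm long (y), 22 mm high, with its underside 34 mm above the plate's upper face, carried on two 14 mm posts at y = -38 and +38 mm.
- tray: Fixed red reject tray, 108 x 200 x 29 mm (x, y, z), origin at the centre of its underside on the bench; 4 mm walls and floor, one divider across the middle at y = 0 makes two compartments centred at y = -49 and +49 mm, inner floor at z = 4 mm.
- ready (a joint): Travel of the green ready button, m: 0 released, 0.006 fully pressed; springs back; about 5 N presses it fully.
- ready_top (a point): Centre of the top of the green round ready button (30 mm diameter), which stands on a grey box 64 x 64 x 35 mm; pressed straight down.
- tin_a: Sealed round tin, 64 mm diameter, 80 mm tall, steel with a white and orange band and a closed gold lid; origin at its centre (half-way up), z up through the lid. Some tins are filled (340 to 460 g), some empty (60 to 80 g): they look the same and only the weight tells. May be absent.
- tin_b: Sealed round tin, 64 mm diameter, 80 mm tall, steel with a white and orange band and a closed gold lid; origin at its centre (half-way up), z up through the lid. Some tins are filled (340 to 460 g), some empty (60 to 80 g): they look the same and only the weight tells. May be absent.
- tin_c: Sealed round tin, 64 mm diameter, 80 mm tall, steel with a white and orange band and a closed gold lid; origin at its centre (half-way up), z up through the lid. Some tins are filled (340 to 460 g), some empty (60 to 80 g): they look the same and only the weight tells. May be absent.
- tin_d: Sealed round tin, 64 mm diameter, 80 mm tall, steel with a white and orange band and a closed gold lid; origin at its centre (half-way up), z up through the lid. Some tins are filled (340 to 460 g), some empty (60 to 80 g): they look the same and only the weight tells. May be absent.
- tin_e: Sealed round tin, 64 mm diameter, 80 mm tall, steel with a white and orange band and a closed gold lid; origin at its centre (half-way up), z up through the lid. Some tins are filled (340 to 460 g), some empty (60 to 80 g): they look the same and only the weight tells. May be absent.
- sanitizer: Bystander: white plastic bottle, 60 mm diameter, 150 mm tall, origin at its base.
- labelroll: Bystander: roll of blank labels lying flat, 110 mm diameter, 70 mm high, origin at its base.
- taperoll: Bystander: orange roll of tape lying flat, 90 mm diameter, 40 mm high, origin at its base.
- scraper: Bystander: flat scraper lying on the bench, about 250 mm long along its x axis.
- carton: Bystander: cardboard carton 100 x 130 x 90 mm (x, y, z), origin at its base.

How it is judged:
On the way, in this order (a step that is already met when the one before it is completed fails the run):
1. every filled tin stands in the carrier and every empty tin stands in the reject tray (((x of tin_a in the frame of carrier between -0.025 and 0.025 m and y of tin_a in the frame of carrier between -0.112 and 0.112 m and z of tin_a in the frame of carrier below 0.058 m and angle between tin_a's own z axis and vertical below 0.15 rad and contact force between tin_a and carrier above 2.4 N) or (x of tin_a in the frame of tray between -0.032 and 0.032 m and y of tin_a in the frame of tray between -0.08 and 0.08 m and z of tin_a in the frame of tray below 0.053 m and angle between tin_a's own z axis and vertical below 0.15 rad and contact force between tin_a and tray below 1.6 N)) and ((x of tin_b in the frame of carrier between -0.025 and 0.025 m and y of tin_b in the frame of carrier between -0.112 and 0.112 m and z of tin_b in the frame of carrier below 0.058 m and angle between tin_b's own z axis and vertical below 0.15 rad and contact force between tin_b and carrier above 2.4 N) or (x of tin_b in the frame of tray between -0.032 and 0.032 m and y of tin_b in the frame of tray between -0.08 and 0.08 m and z of tin_b in the frame of tray below 0.053 m and angle between tin_b's own z axis and vertical below 0.15 rad and contact force between tin_b and tray below 1.6 N)) and ((x of tin_c in the frame of carrier between -0.025 and 0.025 m and y of tin_c in the frame of carrier between -0.112 and 0.112 m and z of tin_c in the frame of carrier below 0.058 m and angle between tin_c's own z axis and vertical below 0.15 rad and contact force between tin_c and carrier above 2.4 N) or (x of tin_c in the frame of tray between -0.032 and 0.032 m and y of tin_c in the frame of tray between -0.08 and 0.08 m and z of tin_c in the frame of tray below 0.053 m and angle between tin_c's own z axis and vertical below 0.15 rad and contact force between tin_c and tray below 1.6 N)) and ((x of tin_d in the frame of carrier between -0.025 and 0.025 m and y of tin_d in the frame of carrier between -0.112 and 0.112 m and z of tin_d in the frame of carrier below 0.058 m and angle between tin_d's own z axis and vertical below 0.15 rad and contact force between tin_d and carrier above 2.4 N) or (x of tin_d in the frame of tray between -0.032 and 0.032 m and y of tin_d in the frame of tray between -0.08 and 0.08 m and z of tin_d in the frame of tray below 0.053 m and angle between tin_d's own z axis and vertical below 0.15 rad and contact force between tin_d and tray below 1.6 N)) and ((x of tin_e in the frame of carrier between -0.025 and 0.025 m and y of tin_e in the frame of carrier between -0.112 and 0.112 m and z of tin_e in the frame of carrier below 0.058 m and angle between tin_e's own z axis and vertical below 0.15 rad and contact force between tin_e and carrier above 2.4 N) or (x of tin_e in the frame of tray between -0.032 and 0.032 m and y of tin_e in the frame of tray between -0.08 and 0.08 m and z of tin_e in the frame of tray below 0.053 m and angle between tin_e's own z axis and vertical below 0.15 rad and contact force between tin_e and tray below 1.6 N))), for 0.2 s.
2. the cover plate is home on both guide pins (horizontal distance between plate_grip and carrier below 0.008 m and z of plate_grip in the frame of carrier between 0.15 and 0.161 m and angle between plate_grip's own z axis and vertical below 0.04 rad and angle between the y axis of plate and the y axis of carrier, either way round below 0.06 rad), for 0.3 s.
3. both lock caps are pushed home (value of joint each of lock_a, lock_b above 0.0145 m), for 0.1 s.
4. the ready button is pressed (value of joint ready above 0.0045 m), for 0.05 s.
At the end, for the whole second after the job is handed in: Filled tins upright (0.15 rad) on the bay floors, empty tins upright on the tray floor; plate at rest on both shoulders: within 8 mm of centre, at most 4 mm above seated height, tilt under 0.04 rad, lined up within 0.06 rad; lock caps down over 14.5 mm; button released (all of step 1 and all of step 2 and all of step 3 and linear speed of plate below 0.02 m/s and value of joint ready below 0.002 m); the robot touches nothing.
It fails at once if the plate tips over 0.13 rad while on or just over the guide pins (horizontal distance between plate_grip and carrier below 0.06 m and z of plate_grip in the frame of carrier below 0.2 m and angle between plate_grip's own z axis and vertical above 0.13 rad).
It fails at once if the plate drops (faster than 0.5 m/s) on or just over the guide pins (horizontal distance between plate_grip and carrier below 0.06 m and z of plate_grip in the frame of carrier below 0.2 m and linear speed of plate above 0.5 m/s).
It fails at once if a bystander is moved more than 50 mm (distance of any of sanitizer, labelroll, taperoll, scraper, carton from where it was at the start of the episode above 0.05 m).
Of tin_a, tin_b, tin_c, tin_d, tin_e only 3 to 5 are there at a start; the rules pass over those that are not, and their reading is None.
At some moment in a run one of tin_a, tin_b, tin_c, tin_d, tin_e may be knocked a few centimetres aside while the robot is not near it.
It also fails if it takes over 210 s, if anything falls off the work surface, if the arm or the gripper's body presses on something with over 40 N, if the wrist force passes 120 N, or if a joint passes its speed limit or range.

ROBOT

A 6-joint arm with a two-finger parallel gripper is mounted at the origin on the work surface. World frame = base frame: x ahead of the robot, y to its left, z up, the work surface at z = 0. Lengths are in m, angles in rad, forces in N, time in s.
With the tool pointing down it reaches from about 0.35 to 0.775 m from the base axis. Payload 7.3 kg.
Tool frame: the origin (TCP) lies midway between the tips of the shut fingers; the grasp point (between the pads) lies 19 mm behind it; z points along the fingers, x is the direction in which the jaws open and shut, and the axes are right-handed (so a half turn about z gives the same grasp; the last joint's range is limited). The gripper opens to 92 mm and grips with 3 to 60 N. Pads are 19 mm wide; open, the fingers measure 130 mm over their backs; the gripper's body (75 mm by 190 mm) begins 47 mm behind the grasp point.
Start: joints at [-1.348, 0.342, 1.524, -0, 1.275, -0.146], TCP at [0.189, -0.49, 0.197] pointing down, gripper open.
Joint ranges: [-2.53, 2.53], [-0.77, 2.02], [0.04, 2.7], [-1, 4.14], [0.28, 2.66], [-3.11, 3.11]. Speed limits (rad/s): [2.57, 2.57, 3.14, 3.14, 3.14, 3.14].

INTERFACE

Orientations are given as a 3x3 rotation matrix whose columns are the frame's x, y, z axes.
In Python, from rig import ctrl, read_camera, camera_model gives the robot as it stands.
- The arm moves only by the tool carry_out, never from a script. Its arguments are lists of equal length, an entry for each row: "rot": the turn, a rotation vector about the tool's x, y, z each as a share of 90 degrees, from -1 to 1, a list of three; "delta_pos": the shift along the tool's x, y, z each as a share of 30 cm, from -1 to 1, a list of three; "hand": the opening, from 0 (shut) to 1 (fully open). A call has 1 to 5 rows; each row shifts and turns the commanded pose from where the row before left it, along the tool's axes as they then stand; what a row does not reach is not made up. A row lasts 1/8 s, in which the tool goes at most 62.5 mm and 10.7 degrees, less where a joint would pass 70% of its speed; a pose out of reach is approached as far as the arm can. A call with a number of a shift or a turn outside -1 to 1 is refused whole. A call with a gripper value outside its range is refused whole. The fingers move at their own pace and stop on an object; the grip force is fixed at half the most. Time passes only in rows, so rows that do not move let the fingers close. It gives the time, the measured TCP pose, the force and the opening at its end, in the units of the state.
- ctrl.sense(): the state, without advancing time (a new reading comes with each control period).
- read_camera(name): name is "scene" or "top" or "wrist"; returns the picture (400x640x3 uint8, blue, green, red); there is no depth.
- camera_model(name): a dict with "vfov" (degrees; the focal length in pixels is half the picture's height over the tangent of half this angle, whatever the lens; pixels are square), "cx", "cy" (the principal point, pixels), "world_to_cam" (4x4, takes a point from world to camera coordinates); the wrist camera has in their place "hand_eye" (4x4, takes a point from camera to tool coordinates, whose origin is the TCP and whose axes are the tool frame's). Camera axes: x right, y up, looking along -z (the intrinsics and any distortion apply to the point x, -y, -z); pixel columns grow to the right and rows downward; lengths in m; the calibration is good to about 2 mm. A picture is of the moment at which its call begins: read the wrist's pose just before it. camera_model takes no time and is no camera call.
- ctrl.hand_in(): hands the job in, once; it reports no verdict.
The state is a dict: "clock": time; "joints": joint angles; "joint_vel": joint speeds; "joint_efforts": joint torques, N m; "tool_pos": TCP position; "eef_rot": TCP orientation; "force": force on the tool from outside, world axes, zero at the start; "torque": the same for the moment, N m; "width": opening from 0.0 (shut) to 1.0 (fully open).
Only numpy, scipy, OpenCV 4.12 (cv2) and the standard library are available. Lean on these libraries where they do the work, as an engineer would, in place of code of your own. Each camera call takes 0.05 s, during which the arm holds its last target.

## Working session

There is one attempt and no reset: what is moved stays moved. The work goes in short steps, Python scripts to look and compute and a tool call to move; the robot and the scene stay as the last step left them, time stands still between calls to the robot, and variables do not carry over. Pictures are saved under pics/ and viewed, and the job is handed in when it is done.

Besides the shell and the picture viewer there is one more tool, called after "Request:" as name(argument=value, ...), one argument or row to a line, values as JSON. carry_out: Moves the arm, as the interface text tells. Its arguments: {"type":"object","properties":{"rot":{"type":"array"},"delta_pos":{"type":"array"},"hand":{"type":"array"}},"required":["rot","delta_pos","hand"]}

```bash
ls; mkdir -p pics; python3 - <<'E'
from rig import ctrl, read_camera, camera_model
import cv2
print(ctrl.sense())
for n in("scene","top","wrist"):
    print(n,camera_model(n)); cv2.imwrite(f"pics/{n}0.png",read_camera(n))
E
```

```text
pics
{'clock': 0.0, 'joints': array([-1.34796492e+00,  3.42735380e-01,  1.52504009e+00, -6.54876138e-07,
        1.27541980e+00, -1.46023194e-01]), 'joint_vel': array([-0.00153649, -0.00022999, -0.0010318 , -0.00041096,  0.00117258,
        0.00037098]), 'joint_efforts': array([ 2.11041042e-03, -4.31237304e+01, -2.44223160e+01,  7.19958334e-02,
        5.57671837e-02, -1.16507103e-04]), 'tool_pos': array([ 0.18919115, -0.48922035,  0.1965304 ]), 'eef_rot': array([[ 3.60547207e-01, -9.32740900e-01, -3.54776349e-04],
       [-9.32739619e-01, -3.60547306e-01,  1.56285457e-03],
       [-1.58565204e-03, -2.32568894e-04, -9.99998716e-01]]), 'force': array([ 0.69831174,  0.10118297, -0.10703183]), 'torque': array([-0.00614029,  0.01805308,  0.01901125]), 'width': 1.002609994793832}
scene {'vfov': 56.08477056663255, 'cx': 321.929941846109, 'cy': 204.3936078021253, 'world_to_cam': array([[-0.71445877,  0.69966043, -0.0048945 ,  0.39460495],
       [-0.47527785, -0.48017283,  0.73725506,  0.16551976],
       [ 0.51347798,  0.52906458,  0.67559679, -1.6395946 ],
       [ 0.        ,  0.        ,  0.        ,  1.        ]])}
top {'vfov': 46.415238552492426, 'cx': 309.3477683650998, 'cy': 194.85099600046777, 'world_to_cam': array([[ 0.01939133, -0.99976765,  0.00941375, -0.0400038 ],
       [ 0.98495172,  0.02071958,  0.17158326, -0.54165451],
       [-0.17173844,  0.00594486,  0.98512464, -1.77377617],
       [ 0.        ,  0.        ,  0.        ,  1.        ]])}
wrist {'vfov': 65.70102414725088, 'cx': 317.6890082882135, 'cy': 204.90824070049854, 'hand_eye': array([[ 9.99999349e-01,  1.02440795e-03, -5.01853797e-04,
         4.07064078e-04],
       [ 8.26016873e-04, -9.53690529e-01, -3.00788452e-01,
        -8.09180019e-02],
       [-7.86743296e-04,  3.00787842e-01, -9.53690755e-01,
        -1.86672872e-01],
       [ 0.00000000e+00,  0.00000000e+00,  0.00000000e+00,
         1.00000000e+00]])}
```

View pics/scene0.png

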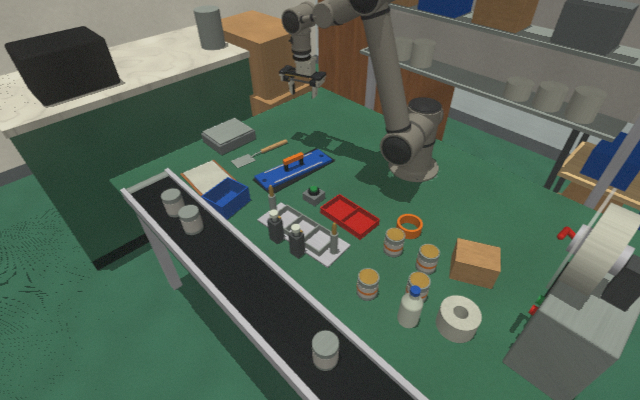

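View pics/top0.png

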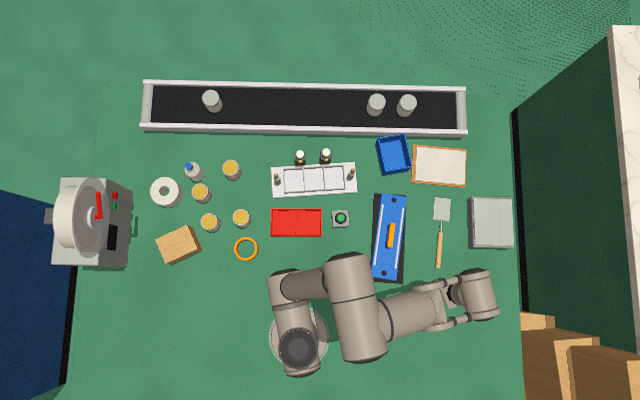

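View pics/wrist0.png

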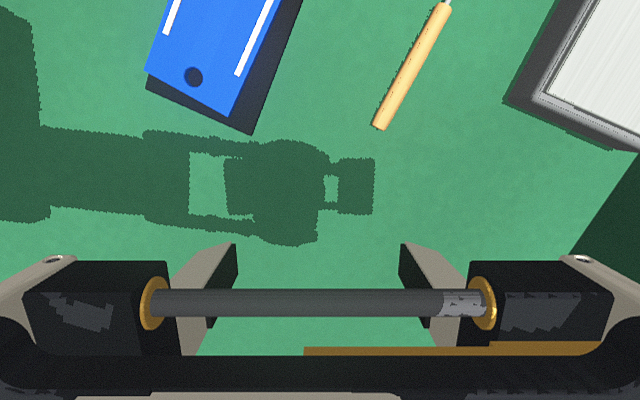

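The top view shows four tins at (231,169), (200,192), (209,222) and (241,217), the carrier at (314,180), the red tray at (296,222), the button at (341,218), and the plate at (389,237). Next I'll locate each of them precisely.

```bash
cat > h.py <<'E'
from rig import ctrl, read_camera, camera_model
import cv2, numpy as np
from scipy.spatial.transform import Rotation as Rn
def cam(n):
    m=camera_model(n); f=200/np.tan(np.radians(m['vfov'])/2)
    if n=='wrist':
        s=ctrl.sense(); T=np.eye(4); T[:3,:3]=s['eef_rot']; T[:3,3]=s['tool_pos']
        W=np.linalg.inv(T@m['hand_eye'])
    else: W=m['world_to_cam']
    return f,m['cx'],m['cy'],W
def ray(c,u,v):
    f,cx,cy,W=c; Ti=np.linalg.inv(W)
    d=Ti[:3,:3]@np.array([(u-cx)/f,-(v-cy)/f,-1.]); return Ti[:3,3],d/np.linalg.norm(d)
def onz(c,u,v,z):
    o,d=ray(c,u,v); return o+d*(z-o[2])/d[2]
def proj(c,p):
    f,cx,cy,W=c; q=W[:3,:3]@np.asarray(p,float)+W[:3,3]
    return np.array([cx+f*q[0]/-q[2], cy-f*q[1]/-q[2]])
def tri(c1,u1,c2,u2):
    o1,d1=ray(c1,*u1);o2,d2=ray(c2,*u2)
    A=np.stack([d1,-d2],1); s=np.linalg.lstsq(A,o2-o1,rcond=None)[0]
    a=o1+d1*s[0];b=o2+d2*s[1]; return (a+b)/2,np.linalg.norm(a-b)
def blobs(img,lo,hi,amin=30):
    h=cv2.cvtColor(img,cv2.COLOR_BGR2HSV); m=cv2.inRange(h,np.array(lo),np.array(hi))
    cs,_=cv2.findContours(m,cv2.RETR_EXTERNAL,cv2.CHAIN_APPROX_NONE)
    out=[]
    for k in cs:
        if cv2.contourArea(k)>=amin:
            M=cv2.moments(k); out.append((M['m10']/M['m00'],M['m01']/M['m00'],cv2.contourArea(k),k))
    return out,m
E
python3 - <<'E'
from h import *
img=read_camera('top'); c=cam('top')
print('campos',np.linalg.inv(c[3])[:3,3])
h=cv2.cvtColor(img,cv2.COLOR_BGR2HSV)
for p in [(231,167),(200,190),(241,215),(296,212),(341,218),(389,215),(391,235),(300,156),(245,261)]: print(p,h[p[1],p[0]])
for nm,lo,hi,z in [('gold',(15,80,120),(30,255,255),.08),('red',(0,180,100),(4,255,255),.029),('green',(45,150,60),(75,255,255),.04),('blue',(100,150,120),(120,255,255),.02),('orange',(5,180,150),(14,255,255),.076)]:
    b,m=blobs(img,lo,hi)
    for u,v,a,k in b:
        r=cv2.minAreaRect(k); print(nm,round(u,1),round(v,1),a,onz(c,u,v,z)[:2].round(4),[np.round(x,1) for x in r])
big=cv2.resize(img[140:290,130:450],None,fx=2.5,fy=2.5,interpolation=cv2.INTER_CUBIC); cv2.imwrite('pics/topz.png',big)
E
```

```text
campos [ 0.2296537  -0.0182268   1.84070605]
(231, 167) [ 22 171 219]
(200, 190) [ 22 168 220]
(241, 215) [ 22 164 224]
(296, 212) [  2 204 233]
(341, 218) [ 70 155 189]
(389, 215) [106 176 214]
(391, 235) [ 20 247 249]
(300, 156) [ 28  17 252]
(245, 261) [ 75 114 127]
gold 633.7 377.9 404.0 [-0.1091 -1.2122] [array([632.5, 379.5]), array([39., 13.]), np.float64(90.0)]
gold 568.7 363.0 1095.0 [-0.0618 -0.9805] [array([578.1, 368.2]), array([61. , 46.1]), np.float64(85.2)]
gold 535.9 321.4 507.0 [ 0.0821 -0.8706] [array([537., 321.]), array([18., 34.]), np.float64(90.0)]
gold 245.2 248.4 419.5 [0.3278 0.2077] [array([245.5, 248.5]), array([23., 23.]), np.float64(90.0)]
gold 438.9 250.3 137.0 [ 0.3349 -0.5206] [array([439., 250.]), array([ 5., 36.]), np.float64(4.8)]
gold 176.1 244.0 907.0 [0.3389 0.4673] [array([177.8, 243.6]), array([28.3, 39.3]), np.float64(67.2)]
gold 390.6 234.6 89.0 [ 0.3907 -0.339 ] [array([390.5, 234.6]), array([ 5. , 23.4]), np.float64(7.1)]
gold 208.6 220.9 148.0 [0.4283 0.3506] [array([209., 221.]), array([14., 14.]), np.float64(90.0)]
gold 240.5 216.7 144.5
[... 286 characters left out ...]
23.0 157.8 115.5 [ 0.6925 -0.4687] [array([438.5, 164.8]), array([54.4, 38.9]), np.float64(3.4)]
red 296.1 222.1 1312.0 [0.4363 0.0202] [array([296. , 222.5]), array([27., 50.]), np.float64(90.0)]
red 98.3 206.3 90.5 [0.4827 0.7948] [array([ 97.5, 205. ]), array([26.,  7.]), np.float64(90.0)]
green 340.4 217.3 38.0 [ 0.4575 -0.1516] [array([340.5, 217.5]), array([7., 7.]), np.float64(90.0)]
blue 388.4 236.4 2092.0 [ 0.3888 -0.3413] [array([388.2, 236.5]), array([26.5, 85. ]), np.float64(7.4)]
blue 188.0 165.5 30.0 [0.6559 0.4578] [array([188.5, 165.5]), array([7.1, 5.7]), np.float64(45.0)]
blue 394.3 152.2 929.5 [ 0.7288 -0.3684] [array([394.3, 152. ]), array([35.9, 28.4]), np.float64(78.7)]
```

View pics/topz.png

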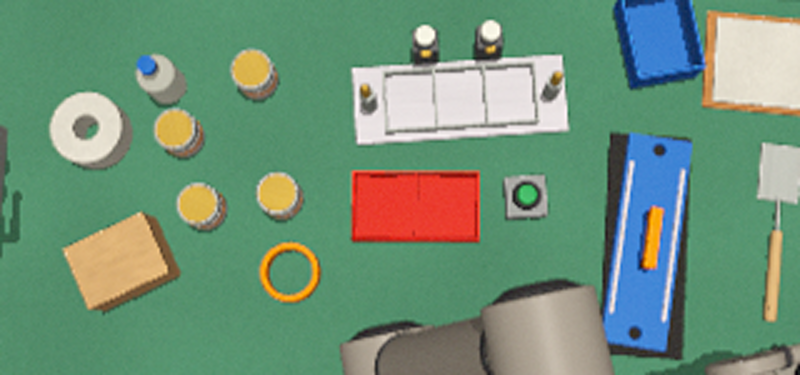

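```bash
cat >> h.py <<'E'
def go(p,yaw,n=None,smax=0.2):
    """suggest rows: uniform yaw rotation + shift rows (world target), shifts expressed in axes before each turn and after"""
    s=ctrl.sense(); R=s['eef_rot']; y0=np.degrees(np.arctan2(R[1,0],R[0,0]))
    dy=(yaw-y0+180)%360-180
    d=np.asarray(p)-s['tool_pos']
    print('t %.2f pos %s yaw %.2f q6 %.2f F %s w %.3f'%(s['clock'],s['tool_pos'].round(4),y0,s['joints'][5],s['force'].round(2),s['width']))
    def ax(yw): 
        c,sn=np.cos(np.radians(yw)),np.sin(np.radians(yw)); return np.array([[c,sn,0],[sn,-c,0],[0,0,-1]])
    print('world d',d.round(4),'dyaw %.2f -> rotz total %.4f'%(dy,-dy/90))
    print('tilt corr (tool rotvec shares)',(Rn.from_matrix(R.T@ax(y0)).as_rotvec()/(np.pi/2)).round(4))
    print('shift total in CURRENT axes',(ax(y0)@d/.3).round(4),' AFTER-turn axes',(ax(y0+dy)@d/.3).round(4))
E
python3 - <<'E'
from h import *
c=cam('top')
C=lambda x,y:(130+x/2.5,140+y/2.5)
for nm,p,z in [('pin+y',(366,88),.145),('pin-y',(556,76),.145),('cap+y',(425,34),.131),('cap-y',(489,31),.131),('sanit cap',(147,64),.15),('label',(88,128),.07),('tape',(290,272),.04),
  ('carton',(110,252),.09)]:
    u=C(*p); print(nm,onz(c,*u,z).round(3))
go((.53,0,.3),90); go((.53,0,.3),-90)
E
```

```text
pin+y [0.597 0.095 0.145]
pin-y [ 0.621 -0.187  0.145]
cap+y [0.685 0.01  0.131]
cap-y [ 0.692 -0.087  0.131]
sanit cap [0.625 0.421 0.15 ]
label [0.541 0.526 0.07 ]
tape [0.328 0.21  0.04 ]
carton [0.35  0.473 0.09 ]
t 0.20 pos [ 0.1892 -0.4894  0.1968] yaw -68.87 q6 -0.15 F [0.55 0.03 0.08] w 1.000
world d [0.3408 0.4894 0.1032] dyaw 158.87 -> rotz total -1.7652
tilt corr (tool rotvec shares) [-0.0001  0.0006 -0.    ]
shift total in CURRENT axes [-1.1122 -1.6477 -0.344 ]  AFTER-turn axes [ 1.6314  1.1359 -0.344 ]
t 0.20 pos [ 0.1892 -0.4894  0.1968] yaw -68.87 q6 -0.15 F [0.55 0.03 0.08] w 1.000
world d [0.3408 0.4894 0.1032] dyaw -21.13 -> rotz total 0.2348
tilt corr (tool rotvec shares) [-0.0001  0.0006 -0.    ]
shift total in CURRENT axes [-1.1122 -1.6477 -0.344 ]  AFTER-turn axes [-1.6314 -1.1359 -0.344 ]
```

Request:
carry_out(
  rot=[
    [0,0,0],
    [0,0,0],
    [0,0,0.1],
    [0,0,0.1],
    [0,0,0.035],
  ],
  delta_pos=[
    [0,0,-0.17],
    [0,0,-0.17],
    [0,0,0],
    [0,0,0],
    [0,0,0],
  ],
  hand=[1,1,1,1,1],
)

```text
clock: 0.82
tool_pos: [0.1892, -0.4896, 0.2991]
eef_rot: [[-0.003, -1.0, -0.0], [-1.0, 0.003, 0.0], [-0.0, 0.0, -1.0]]
force: [0.2, -0.0, -1.2]
width: 1.0
```

```bash
python3 - <<'E'
from h import *
go((.62,-.05,.3),-90)
cv2.imwrite('pics/w1.png',read_camera('wrist'))
E
```

```text
t 0.82 pos [ 0.1892 -0.4896  0.2991] yaw -90.19 q6 0.23 F [ 0.24 -0.02 -1.19] w 1.000
world d [0.4308 0.4396 0.0009] dyaw 0.19 -> rotz total -0.0021
tilt corr (tool rotvec shares) [0.     0.0001 0.    ]
shift total in CURRENT axes [-1.47   -1.431  -0.0029]  AFTER-turn axes [-1.4653 -1.4358 -0.0029]
```

Request:
carry_out(
  rot=[
    [0,0,0],
    [0,0,0],
    [0,0,0],
    [0,0,0],
    [0,0,0],
  ],
  delta_pos=[
    [-0.1,-0.16,0],
    [-0.1,-0.16,0],
    [-0.1,-0.16,0],
    [-0.1,-0.16,0],
    [-0.1,-0.16,0],
  ],
  hand=[1,1,1,1,1],
)

```text
clock: 1.5
tool_pos: [0.4307, -0.3386, 0.2991]
eef_rot: [[0.001, -1.0, -0.0], [-1.0, -0.001, -0.0], [0.0, 0.0, -1.0]]
force: [1.1, -0.4, 0.1]
width: 1.003
```

```bash
python3 - <<'E'
from h import *
go((.62,-.05,.3),-90)
cv2.imwrite('pics/w2.png',read_camera('wrist'))
E
```

```text
t 1.50 pos [ 0.4307 -0.3386  0.2991] yaw -89.97 q6 0.76 F [ 1.08 -0.41  0.14] w 1.003
world d [0.1893 0.2886 0.0009] dyaw -0.03 -> rotz total 0.0004
tilt corr (tool rotvec shares) [ 0.0001 -0.0001 -0.    ]
shift total in CURRENT axes [-0.9616 -0.6316 -0.0028]  AFTER-turn axes [-0.9619 -0.631  -0.0028]
```

View pics/w2.png

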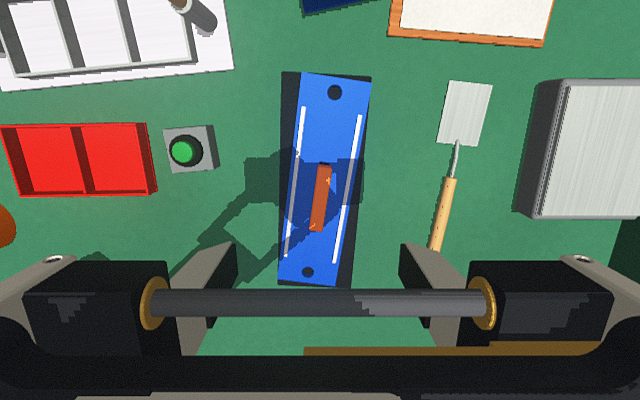

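The wrist view shows the plate with its holes at (335,92) and (308,272) and its handle at (321,197). The button is at (184,151), with the tray on the left.

```bash
python3 - <<'E'
from h import *
img=cv2.imread('pics/w2.png'); c=cam('wrist')
g=img.copy()
h=cv2.cvtColor(img,cv2.COLOR_BGR2HSV)
def hole(u,v,r=14):
    roi=h[v-r:v+r,u-r:u+r,2]; m=(roi<70).astype(np.uint8); 
    n,l,st,ce=cv2.connectedComponentsWithStats(m); 
    for i in range(1,n): 
        if st[i,4]>20: print('   comp',st[i],ce[i]+[u-r,v-r])
    k=1+np.argmax(st[1:,4]); return ce[k]+[u-r,v-r]
a=hole(335,92); b=hole(308,272)
A=onz(c,*a,.020);B=onz(c,*b,.020)
print(A,B,np.linalg.norm(A-B),(A+B)/2,np.degrees(np.arctan2(*(A-B)[[1,0]])))
bs,m=blobs(img,(3,150,100),(14,255,255),100)
for u,v,ar,k in bs:
    r=cv2.minAreaRect(k); print('orange',u,v,ar,r,onz(c,*r[0],.076),onz(c,u,v,.076))
    p=cv2.boxPoints(r); W=np.array([onz(c,*q,.076)[:2] for q in p]); print(W.round(4))
bs,m=blobs(img,(45,180,60),(75,255,255),60)
for u,v,ar,k in bs:
  if 120<u<240 : print('green',u,v,ar,cv2.boundingRect(k),[onz(c,u,v,z).round(4) for z in (.040,.047)])
print(h[151,184],h[197,321])
bs,m=blobs(img,(100,150,50),(120,255,255),3000)
for u,v,ar,k in bs:
  r=cv2.minAreaRect(k); print('blue',ar,r[0],[onz(c,*q,.02)[:2].round(4) for q in cv2.boxPoints(r)])
E
```

```text
comp [  7   8  13  13 135] [334.24444444  92.01481481]
   comp [ 9 10 10  6 46] [307.43478261 270.30434783]
   comp [ 0 24 28  4 67] [304.08955224 284.07462687]
[ 0.53845053 -0.35735573  0.02      ] [ 0.22906084 -0.31209085  0.02      ] 0.31268336956539156 [ 0.38375568 -0.33472329  0.02      ] -8.323537422769355
orange 6.147321428571429 227.07775297619045 448.0 ((7.5, 225.5), (15.0, 43.0), 0.0) [0.35559566 0.1051218  0.076     ] [0.35318327 0.10775379 0.076     ]
[[0.3221 0.1258]
 [0.3875 0.1062]
 [0.3876 0.0853]
 [0.3222 0.104 ]]
orange 319.92653979946795 197.81031307550646 814.5 ((319.9357604980469, 197.54660034179688), (14.14035415649414, 66.28010559082031), 9.039482116699219) [ 0.39916789 -0.33780771  0.076     ] [ 0.39879061 -0.33779758  0.076     ]
[[ 0.3524 -0.3208]
 [ 0.446  -0.3351]
 [ 0.4431 -0.3538]
 [ 0.3491 -0.3407]]
orange 146.2255520504732 159.4652996845426 317.0 ((146.7008056640625, 159.20901489257812), (71.52323913574219, 13.851971626281738), 84.80557250976562) [ 0.45082623 -0.10765748  0.076     ] [ 0.45048229 -0.10697165  0.076     ]
[[ 0.4958 -0.1018]
 [ 0.4974 -0.1198]
 [ 0.4028 -0.1139]
 [ 0.4009 -0.0946]]
orange 450.5957322077617 32.51166608043147 1421.5 ((470.5, 23.5), (47.0, 167.0), 90.0) [ 0.61192635 -0.51262275  0.076     ] [ 0.60241937 -0.49058809  0.076     ]
[[ 0.6354 -0.4132]
 [ 0.6362 -0.6047]
 [ 0.5875 -0.616 ]
 [ 0.5867 -0.4167]]
[ 67 169 187] [  9 179 189]
blue 13349.0 (321.5999755859375, 179.8000030517578) [array([ 0.2401, -0.2568]), array([ 0.5653, -0.3108]), array([ 0.5527, -0.4095]), array([ 0.2212, -0.3774])]
```

```bash
python3 - <<'E'
from h import *
c=cam('wrist')
for yaw in (-8.3,):
  u=np.array([np.cos(np.radians(yaw)),np.sin(np.radians(yaw)),0]);n=np.array([-u[1],u[0],0])
  for ctr in ((.3975,-.3375,.02),):
    ctr=np.array(ctr)
    for s in (-.145,.145): print(proj(c,ctr+s*u).round(1))
    for s in (-.165,.165):
      for t in (-.05,.05): print('cor',proj(c,ctr+s*u+t*n).round(1))
img=cv2.imread('pics/w2.png'); cv2.imwrite('pics/w2z.png',cv2.resize(img[60:300,230:410],None,fx=2.5,fy=2.5,interpolation=cv2.INTER_CUBIC))
E
```

```text
[306.6 271.1]
[335.   90.1]
cor [333.9 285.3]
cor [275.9 277.5]
cor [372.6  80.7]
cor [301.8  69.2]
```

View pics/w2z.png

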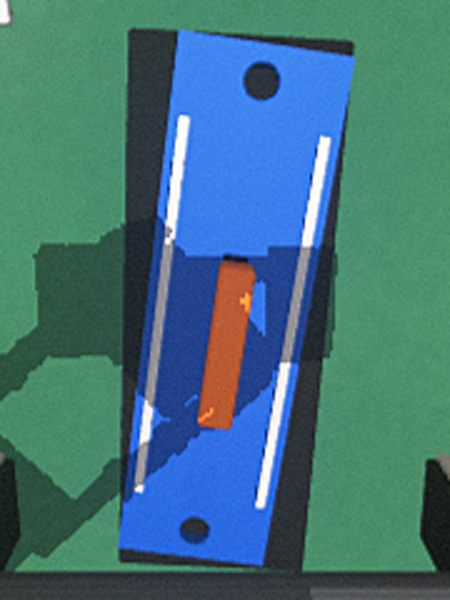

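```bash
python3 - <<'E'
from h import *
c=cam('wrist')
print(ctrl.sense()['tool_pos'],np.linalg.inv(c[3])[:3,3])
for p in ((.254,-.3166,.02),(.541,-.3584,.02)):
  u=proj(c,p); print(u,onz(c,*u,.02))
print(onz(c,307.4,270.3,.02),onz(c,334.2,92,.02))
E
```

```text
[ 0.4356885  -0.33432127  0.29882836] [ 0.51620703 -0.3351599   0.48576555]
[306.63649679 271.10296803] [ 0.254  -0.3166  0.02  ]
[335.02116728  90.09848749] [ 0.541  -0.3584  0.02  ]
[ 0.25552692 -0.31789655  0.02      ] [ 0.53846995 -0.35729248  0.02      ]
```

Request:
carry_out(
  rot=[
    [0,0,0],
    [0,0,0],
    [0,0,0],
    [0,0,0],
    [0,0,0],
  ],
  delta_pos=[
    [-0.16,-0.1,0],
    [-0.16,-0.1,0],
    [-0.16,-0.1,0],
    [-0.16,-0.1,0],
    [-0.16,-0.1,0],
  ],
  hand=[1,1,1,1,1],
)

```text
clock: 2.17
tool_pos: [0.58, -0.0984, 0.2991]
eef_rot: [[0.001, -1.0, -0.0], [-1.0, -0.001, -0.0], [0.0, 0.0, -1.0]]
force: [-0.3, -0.7, 0.3]
width: 1.001
```

Request:
carry_out(
  rot=[
    [0,0,0],
    [0,0,0],
    [0,0,0],
  ],
  delta_pos=[
    [-0.14,-0.11,0],
    [0,0,0],
    [0,0,0],
  ],
  hand=[1,1,1],
)

```text
clock: 2.55
tool_pos: [0.6121, -0.0582, 0.2988]
eef_rot: [[0.0, -1.0, -0.001], [-1.0, -0.0, -0.0], [0.0, 0.001, -1.0]]
force: [0.4, 0.7, -0.1]
width: 0.999
```

```bash
python3 - <<'E'
from h import *
go((.62,-.05,.3),-90)
cv2.imwrite('pics/w3.png',read_camera('wrist'))
E
```

```text
t 2.55 pos [ 0.6121 -0.0582  0.2988] yaw -89.97 q6 1.35 F [ 0.4   0.67 -0.07] w 0.999
world d [0.0079 0.0082 0.0012] dyaw -0.03 -> rotz total 0.0003
tilt corr (tool rotvec shares) [ 0.0007 -0.0003 -0.    ]
shift total in CURRENT axes [-0.0273 -0.0263 -0.0041]  AFTER-turn axes [-0.0273 -0.0263 -0.0041]
```

View pics/w3.png

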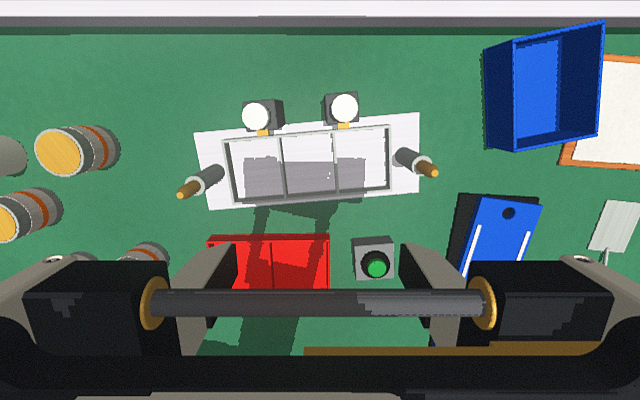

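The carrier is in view: caps at (257,115) and (343,107), pin tips near (181,191) and (433,172), and the button at (376,267). I'll zoom in to measure these.

```bash
python3 - <<'E'
from h import *
img=cv2.imread('pics/w3.png')
a=cv2.resize(img[85:225,165:305],None,fx=4,fy=4,interpolation=cv2.INTER_CUBIC)
b=cv2.resize(img[85:225,310:450],None,fx=4,fy=4,interpolation=cv2.INTER_CUBIC)
cv2.imwrite('pics/w3a.png',a);cv2.imwrite('pics/w3b.png',b)
E
```

```text
(no output)
```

View pics/w3a.png

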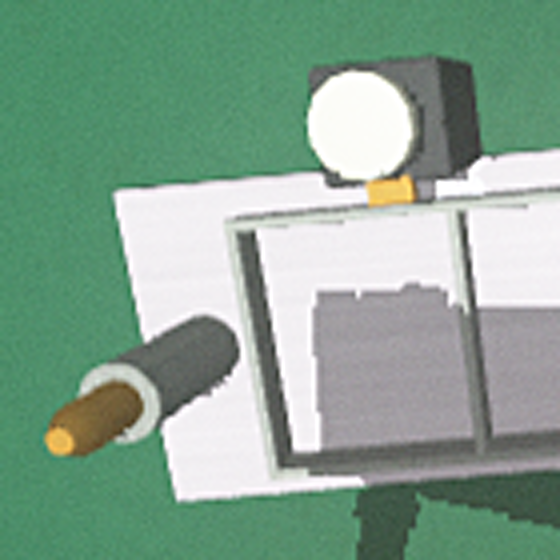

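View pics/w3b.png

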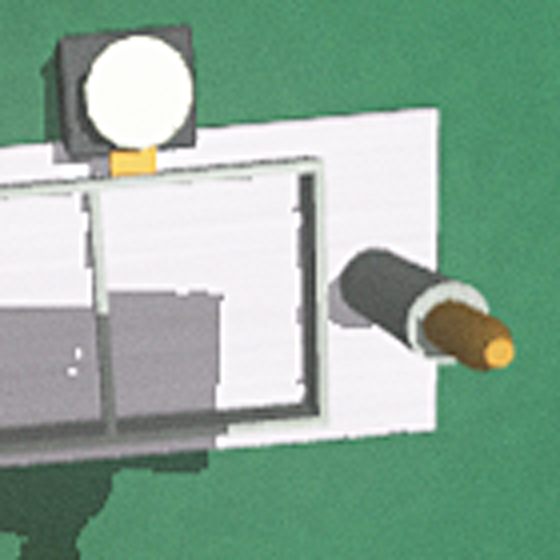

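```bash
cat > car.py <<'E'
from h import *
def rig2(mod,wld):
    m=np.array(mod)[:,:2];w=np.array(wld)[:,:2]; mc,wc=m.mean(0),w.mean(0)
    H=(m-mc).T@(w-wc); th=np.arctan2(H[0,1]-H[1,0],H[0,0]+H[1,1]); R=np.array([[np.cos(th),-np.sin(th)],[np.sin(th),np.cos(th)]])
    t=wc-R@mc; print('origin',t.round(4),'yaw',np.degrees(th).round(2),'resid mm',(1000*(w-(m@R.T+t))).round(1).tolist()); return t,th
E
python3 - <<'E'
from car import *
c=cam('wrist'); s=ctrl.sense(); print(s['tool_pos'])
L=lambda x,y:(165+(x+.5)/4-.5,85+(y+.5)/4-.5); Rr=lambda x,y:(310+(x+.5)/4-.5,85+(y+.5)/4-.5)
P=[((0,.145),L(60,441),.145),((0,-.145),Rr(499,351),.145),((0,.145),L(120,400),.1),((0,-.145),Rr(450,320),.1),((.078,.05),L(361,125),.131),((.078,-.05),Rr(138,92),.131),
((.062,.17),L(115,190),.01),((-.062,.17),L(178,500),.01),((.062,-.17),Rr(437,108),.01),((-.062,-.17),Rr(437,430),.01)]
W=[onz(c,*u,z) for _,u,z in P]
rig2([p[0] for p in P],W)
for sel in ((0,1),(2,3),(4,5),(6,7,8,9)): rig2([P[i][0] for i in sel],[W[i] for i in sel])
# button
img=cv2.imread('pics/w3.png'); bs,m=blobs(img,(45,180,60),(75,255,255),60)
for u,v,ar,k in bs:
  if 350<u<400 and v>240: print('green',u,v,ar,[onz(c,u,v,z).round(4) for z in (.040,.05)])
E
```

```text
[ 0.61194848 -0.05873446  0.29906388]
origin [ 0.6109 -0.0465] yaw 4.98 resid mm [[-0.4, -0.0], [-0.0, 1.0], [0.5, -0.3], [0.6, 0.2], [-0.2, -0.7], [-0.4, 0.9], [-0.2, -1.8], [0.9, -1.5], [-0.9, 1.7], [0.1, 0.6]]
origin [ 0.6107 -0.046 ] yaw 5.07 resid mm [[0.0, -0.5], [-0.0, 0.5]]
origin [ 0.6115 -0.0465] yaw 5.01 resid mm [[0.0, -0.2], [-0.0, 0.2]]
origin [ 0.6106 -0.0464] yaw 4.96 resid mm [[0.1, -0.8], [-0.1, 0.8]]
origin [ 0.6109 -0.0467] yaw 4.94 resid mm [[-0.3, -1.5], [0.8, -1.3], [-0.7, 2.0], [0.2, 0.8]]
```

Request:
carry_out(
  rot=[
    [0,0,0],
    [0,0,0],
    [0,0,0],
    [0,0,0],
    [0,0,0],
  ],
  delta_pos=[
    [-0.2,0.03,0],
    [-0.2,0.03,0],
    [-0.2,0.03,0],
    [-0.2,0.03,0],
    [-0.2,0.03,0],
  ],
  hand=[1,1,1,1,1],
)

```text
clock: 3.22
tool_pos: [0.5673, 0.2422, 0.2998]
eef_rot: [[-0.003, -1.0, 0.001], [-1.0, 0.003, -0.0], [0.0, -0.001, -1.0]]
force: [0.8, 0.6, 0.6]
width: 0.999
```

Request:
carry_out(
  rot=[
    [0,0,0],
    [0,0,0],
    [0,0,0],
  ],
  delta_pos=[
    [-0.18,0.03,0],
    [0,0,0],
    [0,0,0],
  ],
  hand=[1,1,1],
)

```text
clock: 3.6
tool_pos: [0.5589, 0.2946, 0.2993]
eef_rot: [[-0.001, -1.0, 0.0], [-1.0, 0.001, -0.001], [0.001, -0.0, -1.0]]
force: [0.1, -0.1, 0.2]
width: 1.0
```

```bash
cat > tins.py <<'E'
from h import *
import sys
def tins(n,name='wrist',f=None,z=.08):
    c=cam(name); img=read_camera(name)
    if f: cv2.imwrite(f,img)
    bs,m=blobs(img,(15,80,120),(30,255,255),60)
    out=[]
    for u,v,a,k in bs:
        if len(k)<8: continue
        e=cv2.fitEllipse(k); hull=cv2.contourArea(cv2.convexHull(k))
        p=onz(c,*e[0],z)
        ratio=min(e[1])/max(e[1]); print(name,'lid',np.round(e[0],1),np.round(e[1],1),'fill %.2f'%(a/hull),p[:2].round(4)); out.append(p[:2])
    return out
E
python3 - <<'E'
from tins import *
go((.62,-.05,.3),-90)
tins(0,f='pics/w4.png')
E
```

```text
t 3.60 pos [0.5589 0.2946 0.2993] yaw -90.08 q6 1.94 F [ 0.14 -0.09  0.24] w 1.000
world d [ 0.0611 -0.3446  0.0007] dyaw 0.08 -> rotz total -0.0009
tilt corr (tool rotvec shares) [-0.0001 -0.0005  0.    ]
shift total in CURRENT axes [ 1.1484 -0.2054 -0.0022]  AFTER-turn axes [ 1.1487 -0.2037 -0.0022]
wrist lid [225.1 329.9] [22.9 64.2] fill 0.92 [0.3063 0.4398]
wrist lid [478.2 301. ] [29.8 58.7] fill 0.32 [0.3579 0.0493]
wrist lid [150.5 304.8] [19.3 46.5] fill 0.42 [0.3527 0.5495]
wrist lid [278.6 261.5] [33.5 37.6] fill 0.98 [0.4258 0.3509]
wrist lid [361.2 249.6] [34.2 38.3] fill 0.98 [0.4445 0.2312]
wrist lid [244.1 185.3] [38.4 41.5] fill 0.98 [0.5401 0.3927]
wrist lid [492.7 145.5] [ 8.1 13.4] fill 0.80 [0.5923 0.0665]
wrist lid [328.7 110.4] [43.7 45.5] fill 0.98 [0.6363 0.2795]
wrist lid [557.4  85.7] [ 7.  14.5] fill 0.90 [ 0.6647 -0.0008]
```

View pics/w4.png

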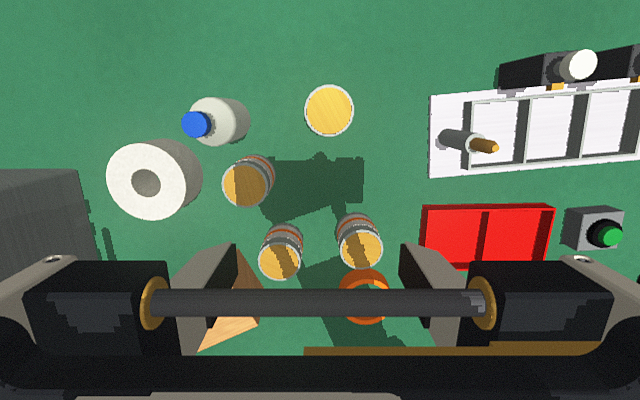

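Request:
carry_out(
  rot=[
    [0,0,0],
    [0,0,0],
    [0,0,-0.0556],
    [0,0,0],
    [0,0,0],
  ],
  delta_pos=[
    [0.025,-0.129,0],
    [0.025,-0.129,0],
    [0,0,0],
    [0,0,0.2],
    [0,0,0.2],
  ],
  hand=[1,1,1,1,1],
)

```text
clock: 4.28
tool_pos: [0.6371, 0.2784, 0.1786]
eef_rot: [[0.084, -0.996, 0.002], [-0.997, -0.084, 0.0], [-0.0, -0.002, -1.0]]
force: [0.1, 0.7, -0.2]
width: 1.004
```

Request:
carry_out(
  rot=[
    [0,0,0],
    [0,0,0],
  ],
  delta_pos=[
    [0,0,0.1],
    [0,0,0],
  ],
  hand=[1,1],
)

```text
clock: 4.53
tool_pos: [0.6351, 0.2784, 0.1466]
eef_rot: [[0.084, -0.996, -0.005], [-0.996, -0.084, -0.002], [0.002, 0.006, -1.0]]
force: [0.3, 0.1, 0.6]
width: 1.0
```

```bash
python3 - <<'E'
from tins import *
go((.6363,.2795,.037),-85)
tins(0,f='pics/w5.png')
E
```

```text
t 4.53 pos [0.6351 0.2784 0.1466] yaw -85.17 q6 1.79 F [0.25 0.1  0.59] w 1.000
world d [ 0.0012  0.0011 -0.1096] dyaw 0.17 -> rotz total -0.0019
tilt corr (tool rotvec shares) [ 0.0036 -0.001  -0.    ]
shift total in CURRENT axes [-0.0034 -0.0043  0.3654]  AFTER-turn axes [-0.0034 -0.0043  0.3654]
wrist lid [151.7 304.4] [21.1 47.8] fill 0.38 [0.5235 0.4272]
wrist lid [485.1 304.5] [18.1 45.7] fill 0.44 [0.5495 0.1095]
wrist lid [173. 272.] [ 7.6 17.5] fill 0.92 [0.5605 0.4049]
wrist lid [315.2 203.9] [61.  64.4] fill 0.99 [0.6368 0.2798]
```

View pics/w5.png

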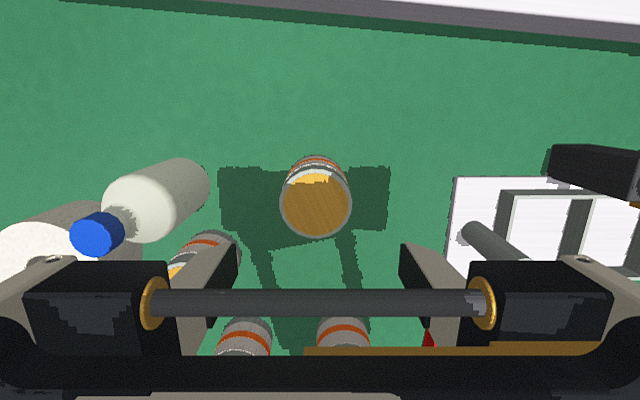

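Request:
carry_out(
  rot=[
    [0,0,0],
    [0,0,0],
    [0,0,0],
    [0,0,0],
    [0,0,0],
  ],
  delta_pos=[
    [-0.004,-0.004,0.12],
    [0,0,0.12],
    [0,0,0.12],
    [0,0,0],
    [0,0,0],
  ],
  hand=[1,1,1,1,0.5],
)

```text
clock: 5.2
tool_pos: [0.6391, 0.2826, 0.0444]
eef_rot: [[0.086, -0.996, 0.005], [-0.996, -0.086, 0.001], [-0.001, -0.005, -1.0]]
force: [1.2, 0.6, 0.6]
width: 0.937
```

Request:
carry_out(
  rot=[
    [0,0,0],
    [0,0,0],
    [0,0,0],
    [0,0,0],
    [0,0,0],
  ],
  delta_pos=[
    [0,0,0],
    [0,0,0],
    [0,0,0],
    [0,0,-0.1],
    [0,0,-0.1],
  ],
  hand=[0.2,0.2,0.2,0.2,0.2],
)

```text
clock: 5.82
tool_pos: [0.6366, 0.2824, 0.1014]
eef_rot: [[0.087, -0.996, -0.001], [-0.996, -0.087, -0.0], [0.0, 0.001, -1.0]]
force: [0.4, -0.6, -1.2]
width: 0.683
```

Request:
carry_out(
  rot=[
    [0,0,0],
    [0,0,0],
    [0,0,0],
    [0,0,0],
    [0,0,0],
  ],
  delta_pos=[
    [0,0,-0.1],
    [0,0,-0.1],
    [0,0,-0.1],
    [0,0,0],
    [0,0,0],
  ],
  hand=[0.2,0.2,0.2,0.2,0.2],
)

```text
clock: 6.45
tool_pos: [0.6364, 0.2823, 0.1896]
eef_rot: [[0.087, -0.996, -0.002], [-0.996, -0.087, -0.001], [0.001, 0.002, -1.0]]
force: [-0.5, 0.1, -1.1]
width: 0.684
```

Request:
carry_out(
  rot=[
    [0,0,0],
    [0,0,0],
  ],
  delta_pos=[
    [0,0,0],
    [0,0,0],
  ],
  hand=[0.2,0.2],
)

```text
clock: 6.7
tool_pos: [0.6366, 0.2823, 0.1899]
eef_rot: [[0.087, -0.996, -0.002], [-0.996, -0.087, -0.001], [0.001, 0.002, -1.0]]
force: [0.0, -0.1, -0.6]
width: 0.685
```

```bash
python3 - <<'E'
from tins import *
t=np.radians(5); c=np.array([.611,-.0465])
for y in (-.08,0,.08): print(y,c+[-np.sin(t)*y,np.cos(t)*y])
go((.611,-.0465,.17),-85)
E
```

```text
-0.08 [ 0.61797246 -0.12619558]
0 [ 0.611  -0.0465]
0.08 [0.60402754 0.03319558]
t 6.70 pos [0.6366 0.2823 0.1899] yaw -85.02 q6 1.79 F [ 0.02 -0.14 -0.57] w 0.685
world d [-0.0256 -0.3288 -0.0199] dyaw 0.02 -> rotz total -0.0002
tilt corr (tool rotvec shares) [ 0.0013 -0.0003 -0.    ]
shift total in CURRENT axes [1.0844 0.1803 0.0663]  AFTER-turn axes [1.0844 0.1806 0.0663]
```

Request:
carry_out(
  rot=[
    [0,0,0],
    [0,0,0],
    [0,0,0],
    [0,0,0],
    [0,0,0],
  ],
  delta_pos=[
    [0.13,0.145,0],
    [0.13,0.145,0],
    [0.13,0.145,0],
    [0.13,0.145,0],
    [0.13,0.145,0],
  ],
  hand=[0.2,0.2,0.2,0.2,0.2],
)

```text
clock: 7.32
tool_pos: [0.4358, 0.0681, 0.191]
eef_rot: [[0.087, -0.996, 0.0], [-0.996, -0.087, -0.0], [0.0, -0.0, -1.0]]
force: [0.6, -0.6, 0.3]
width: 0.686
```

Request:
carry_out(
  rot=[
    [0,0,0],
    [0,0,0],
    [0,0,0],
  ],
  delta_pos=[
    [0,0,0],
    [0,0,0],
    [0,0,0],
  ],
  hand=[0.2,0.2,0.2],
)

```text
clock: 7.7
tool_pos: [0.4382, 0.0699, 0.1912]
eef_rot: [[0.088, -0.996, 0.001], [-0.996, -0.088, 0.0], [-0.0, -0.001, -1.0]]
force: [0.0, -0.6, -0.7]
width: 0.687
```

```bash
python3 - <<'E'
from tins import *
go((.436,.069,.046),-85)
c=cam('wrist'); img=read_camera('wrist'); cv2.imwrite('pics/w6.png',img)
bs,m=blobs(img,(0,150,80),(4,255,255),500)
for u,v,a,k in bs:
    h=cv2.approxPolyDP(k,6,True)[:,0]; print(a,[(tuple(q),onz(c,*map(float,q),.029)[:2].round(4)) for q in h])
E
```

```text
t 7.70 pos [0.4382 0.0699 0.1912] yaw -84.96 q6 1.47 F [ 0.02 -0.56 -0.66] w 0.687
world d [-0.0022 -0.0009 -0.1452] dyaw -0.04 -> rotz total 0.0004
tilt corr (tool rotvec shares) [-0.0003  0.     -0.    ]
shift total in CURRENT axes [0.0024 0.0075 0.4839]  AFTER-turn axes [0.0024 0.0075 0.4839]
11981.0 [((np.int32(275), np.int32(134)), array([0.4871, 0.1206])), ((np.int32(272), np.int32(223)), array([0.3821, 0.1194])), ((np.int32(294), np.int32(187)), array([0.4289, 0.0959])), ((np.int32(330), np.int32(179)), array([0.4419, 0.0552])), ((np.int32(355), np.int32(197)), array([0.4231, 0.0239])), ((np.int32(368), np.int32(230)), array([0.3831, 0.0031])), ((np.int32(434), np.int32(235)), array([ 0.3836, -0.0779])), ((np.int32(451), np.int32(147)), array([ 0.4899, -0.0756]))]
```

View pics/w6.png

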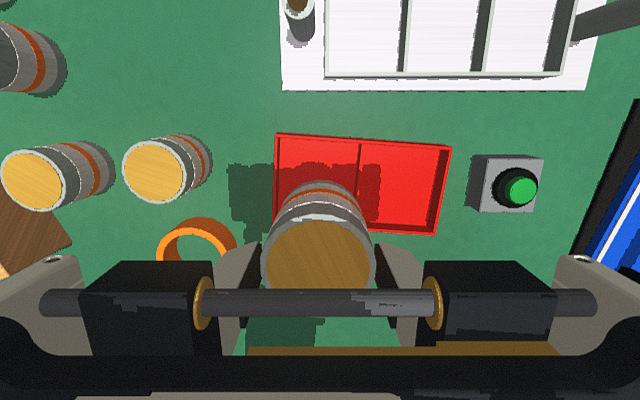

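Request:
carry_out(
  rot=[
    [0,0,0],
    [0,0,0],
    [0,0,0],
    [0,0,0],
    [0,0,0],
  ],
  delta_pos=[
    [-0.004,0.007,0.15],
    [0,0,0.15],
    [0,0,0.12],
    [0,0,0.06],
    [0,0,0],
  ],
  hand=[0.2,0.2,0.2,0.2,0.2],
)

```text
clock: 8.38
tool_pos: [0.4351, 0.0707, 0.0459]
eef_rot: [[0.088, -0.996, -0.002], [-0.996, -0.088, -0.0], [0.0, 0.002, -1.0]]
force: [0.4, -0.4, -0.6]
width: 0.688
```

Request:
carry_out(
  rot=[
    [0,0,0],
    [0,0,0],
    [0,0,0],
    [0,0,0],
    [0,0,0],
  ],
  delta_pos=[
    [0,0,0],
    [0,0,0],
    [0,0,0],
    [0,0,0],
    [0,0,0],
  ],
  hand=[0.2,0.75,0.85,0.9,0.9],
)

```text
clock: 9.0
tool_pos: [0.4352, 0.0703, 0.0473]
eef_rot: [[0.087, -0.996, 0.0], [-0.996, -0.087, -0.0], [0.0, -0.0, -1.0]]
force: [0.1, -0.0, -0.2]
width: 0.899
```

Request:
carry_out(
  rot=[
    [0,0,0],
    [0,0,0],
    [0,0,0],
    [0,0,0],
    [0,0,0],
  ],
  delta_pos=[
    [0,0,-0.1],
    [0,0,-0.2],
    [0,0,-0.2],
    [0,0,-0.2],
    [0,0,0],
  ],
  hand=[1,1,1,1,1],
)

```text
clock: 9.62
tool_pos: [0.4375, 0.0703, 0.2617]
eef_rot: [[0.087, -0.996, 0.01], [-0.996, -0.087, -0.0], [0.001, -0.01, -1.0]]
force: [0.2, -0.3, -1.0]
width: 1.002
```

```bash
python3 - <<'E'
from tins import *
go((.4445,.2312,.145),90)
tins(0,f='pics/w7.png'); tins(0,'top')
E
```

```text
t 9.62 pos [0.4375 0.0703 0.2617] yaw -85.01 q6 1.47 F [ 0.22 -0.3  -0.97] w 1.002
world d [ 0.007   0.1609 -0.1167] dyaw 175.01 -> rotz total -1.9446
tilt corr (tool rotvec shares) [-0.0064 -0.0007  0.    ]
shift total in CURRENT axes [-0.5323 -0.07    0.3891]  AFTER-turn axes [0.5363 0.0234 0.3891]
wrist lid [490.7 308.3] [10.1 36.9] fill 0.52 [ 0.2757 -0.1857]
wrist lid [150.9 305.5] [20.1 46.8] fill 0.39 [0.2402 0.2835]
wrist lid [211.3 238.5] [50.7 59.9] fill 0.20 [0.3478 0.199 ]
wrist lid [625.3 244.2] [11.3 76.1] fill 0.83 [ 0.3856 -0.336 ]
wrist lid [ 22.2 232.7] [57.8 96.5] fill 0.97 [0.3353 0.4396]
wrist lid [317.5 183. ] [44.4 45.6] fill 0.99 [0.4324 0.0691]
wrist lid [ 83.7 168.6] [40.8 51. ] fill 0.98 [0.426  0.3505]
wrist lid [183.4 161.6] [43.  49.1] fill 0.98 [0.4447 0.2309]
wrist lid [30.9 61.9] [46.1 60.4] fill 0.98 [0.5403 0.3922]
wrist lid [300.6  11.4] [10.3 12.8] fill 0.85 [0.614  0.1025]
wrist lid [631.7   9.3] [ 9.9 16.9] fill 0.75 [ 0.646  -0.2426]
top lid [633.6 375.5] [12.1 50.9] fill 0.96 [-0.1008 -1.2125]
top lid [578.4 366. ] [53.1 62.1] fill 0.56 [-0.0716 -1.015 ]
top lid [534.8 321.4] [17.9 41.1] fill 0.95 [ 0.082  -0.8663]
top lid [243.9 248.4] [18.6 21.5] fill 0.33 [0.3274 0.2126]
top lid [438.9 251. ] [ 4.5 47.8] fill 0.85 [ 0.3325 -0.5204]
top lid [176.2 244. ] [30.3 42.1] fill 0.91 [0.339 0.467]
top lid [390.5 234.6] [ 4.5 30.2] fill 0.82 [ 0.3904 -0.3388]
top lid [282.4 222.7] [ 8.8 13. ] fill 0.96 [0.4273 0.0714]
top lid [208.6 220.9] [13.7 14. ] fill 0.96 [0.4284 0.3508]
top lid [240.5 216.6] [13.5 13.8] fill 0.98 [0.4472 0.2308]
top lid [199.4 190.8] [13.4 13.9] fill 0.96 [0.5434 0.3923]
top lid [440.8 167.9] [47.5 64.5] fill 0.08 [ 0.6535 -0.5368]
```

View pics/w7.png

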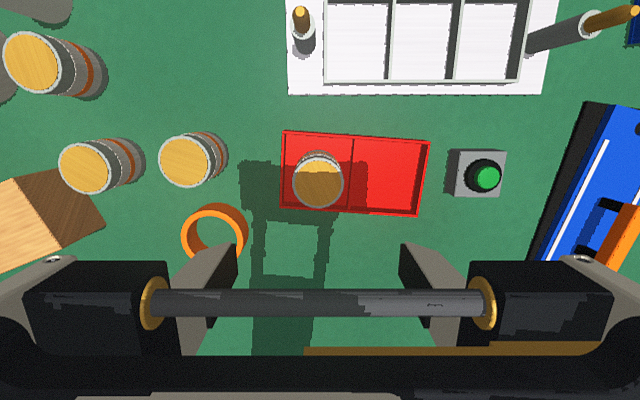

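Request:
carry_out(
  rot=[
    [0,0,0],
    [0,0,0],
    [0,0,0],
    [0,0,0],
    [0,0,0],
  ],
  delta_pos=[
    [-0.178,-0.023,0],
    [-0.178,-0.023,0],
    [-0.178,-0.023,0],
    [0,0,0.18],
    [0,0,0.18],
  ],
  hand=[1,1,1,1,1],
)

```text
clock: 10.35
tool_pos: [0.4405, 0.2321, 0.146]
eef_rot: [[0.089, -0.996, -0.002], [-0.996, -0.089, -0.001], [0.001, 0.002, -1.0]]
force: [-0.4, -0.2, -0.2]
width: 0.999
```

Request:
carry_out(
  rot=[
    [0,0,0],
    [0,0,0],
    [0,0,0],
  ],
  delta_pos=[
    [0,0,0.0],
    [0,0,0],
    [0,0,0],
  ],
  hand=[1,1,1],
)

```text
clock: 10.72
tool_pos: [0.4432, 0.2319, 0.1512]
eef_rot: [[0.086, -0.996, 0.004], [-0.996, -0.086, 0.001], [-0.001, -0.004, -1.0]]
force: [0.7, -0.3, -0.4]
width: 0.998
```

```bash
python3 - <<'E'
from tins import *
go((.4445,.231,.04),-85)
tins(0,f='pics/w8.png')
E
```

```text
t 10.72 pos [0.4432 0.2319 0.1512] yaw -85.04 q6 1.81 F [ 0.71 -0.29 -0.37] w 0.998
world d [ 0.0013 -0.0009 -0.1112] dyaw 0.04 -> rotz total -0.0004
tilt corr (tool rotvec shares) [-0.0023  0.0005 -0.    ]
shift total in CURRENT axes [ 0.0035 -0.0041  0.3706]  AFTER-turn axes [ 0.0035 -0.0041  0.3706]
wrist lid [151.7 305.3] [21.4 46.8] fill 0.37 [0.3277 0.3831]
wrist lid [485.6 304.6] [18.4 44.4] fill 0.48 [0.3563 0.0603]
wrist lid [316.1 277.4] [30.  54.4] fill 0.43 [0.372  0.2267]
wrist lid [ 56.3 254.1] [ 37.5 113.6] fill 0.67 [0.3756 0.4664]
wrist lid [499.3 231.8] [54.5 66.3] fill 0.99 [0.4321 0.0668]
wrist lid [180.6 212.5] [56.6 65.6] fill 0.99 [0.426  0.3508]
wrist lid [317.9 203.3] [60.2 63.2] fill 0.98 [0.4447 0.2312]
wrist lid [119.1  67.2] [68.  83.1] fill 0.99 [0.5404 0.3925]
```

Request:
carry_out(
  rot=[
    [0,0,0],
    [0,0,0],
    [0,0,0],
    [0,0,0],
    [0,0,0],
  ],
  delta_pos=[
    [0.003,-0.004,0.13],
    [0,0,0.13],
    [0,0,0.11],
    [0,0,0],
    [0,0,0],
  ],
  hand=[1,1,1,1,0.5],
)

```text
clock: 11.4
tool_pos: [0.4444, 0.2313, 0.0399]
eef_rot: [[0.087, -0.996, 0.003], [-0.996, -0.087, 0.001], [-0.001, -0.003, -1.0]]
force: [0.1, -0.5, 0.1]
width: 0.936
```

Request:
carry_out(
  rot=[
    [0,0,0],
    [0,0,0],
    [0,0,0],
    [0,0,0],
    [0,0,0],
  ],
  delta_pos=[
    [0,0,0],
    [0,0,0],
    [0,0,0],
    [0,0,-0.1],
    [0,0,-0.1],
  ],
  hand=[0.2,0.2,0.2,0.2,0.2],
)

```text
clock: 12.02
tool_pos: [0.4422, 0.2306, 0.0982]
eef_rot: [[0.087, -0.996, -0.002], [-0.996, -0.087, -0.001], [0.001, 0.002, -1.0]]
force: [0.1, 0.3, -2.9]
width: 0.689
```

Request:
carry_out(
  rot=[
    [0,0,0],
    [0,0,0],
    [0,0,0],
    [0,0,0],
    [0,0,0],
  ],
  delta_pos=[
    [0,0,-0.1],
    [0,0,-0.1],
    [0,0,-0.1],
    [0,0,0],
    [0,0,0],
  ],
  hand=[0.2,0.2,0.2,0.2,0.2],
)

```text
clock: 12.65
tool_pos: [0.4421, 0.2305, 0.1866]
eef_rot: [[0.087, -0.996, -0.003], [-0.996, -0.087, -0.001], [0.001, 0.003, -1.0]]
force: [0.6, -0.4, -4.1]
width: 0.688
```

Request:
carry_out(
  rot=[
    [0,0,0],
    [0,0,0],
  ],
  delta_pos=[
    [0,0,0],
    [0,0,0],
  ],
  hand=[0.2,0.2],
)

```text
clock: 12.9
tool_pos: [0.4426, 0.2307, 0.1871]
eef_rot: [[0.087, -0.996, -0.002], [-0.996, -0.087, -0.001], [0.001, 0.002, -1.0]]
force: [0.2, -0.3, -3.7]
width: 0.689
```

```bash
python3 - <<'E'
from tins import *
go((.611,-.0465,.22),-85)
E
```

```text
t 12.90 pos [0.4426 0.2307 0.1871] yaw -85.02 q6 1.81 F [ 0.16 -0.34 -3.7 ] w 0.689
world d [ 0.1684 -0.2772  0.0329] dyaw 0.02 -> rotz total -0.0002
tilt corr (tool rotvec shares) [ 0.0013 -0.0004 -0.    ]
shift total in CURRENT axes [ 0.9693 -0.4789 -0.1096]  AFTER-turn axes [ 0.9694 -0.4787 -0.1096]
```

Request:
carry_out(
  rot=[
    [0,0,0],
    [0,0,0],
    [0,0,0],
    [0,0,0],
    [0,0,0],
  ],
  delta_pos=[
    [0,0,-0.11],
    [0.1615,-0.08,0],
    [0.1615,-0.08,0],
    [0.1615,-0.08,0],
    [0.1615,-0.08,0],
  ],
  hand=[0.2,0.2,0.2,0.2,0.2],
)

```text
clock: 13.52
tool_pos: [0.5562, 0.0447, 0.2207]
eef_rot: [[0.087, -0.996, -0.001], [-0.996, -0.087, 0.0], [-0.0, 0.001, -1.0]]
force: [0.4, 0.7, -3.4]
width: 0.69
```

Request:
carry_out(
  rot=[
    [0,0,0],
    [0,0,0],
    [0,0,0],
    [0,0,0],
    [0,0,0],
  ],
  delta_pos=[
    [0.1615,-0.08,0],
    [0.1615,-0.08,0],
    [0,0,0.1],
    [0,0,0],
    [0,0,0],
  ],
  hand=[0.2,0.2,0.2,0.2,0.2],
)

```text
clock: 14.15
tool_pos: [0.6119, -0.0457, 0.1918]
eef_rot: [[0.088, -0.996, 0.0], [-0.996, -0.088, -0.0], [0.0, -0.0, -1.0]]
force: [0.2, -0.1, -2.7]
width: 0.689
```

```bash
python3 - <<'E'
from tins import *
go((.611,-.0465,.0485),-85)
cv2.imwrite('pics/w9.png',read_camera('wrist'))
E
```

```text
t 14.15 pos [ 0.6119 -0.0457  0.1918] yaw -84.97 q6 1.28 F [ 0.23 -0.08 -2.72] w 0.689
world d [-0.0009 -0.0008 -0.1433] dyaw -0.03 -> rotz total 0.0003
tilt corr (tool rotvec shares) [-0.0002 -0.0001  0.    ]
shift total in CURRENT axes [0.0025 0.0033 0.4777]  AFTER-turn axes [0.0025 0.0033 0.4777]
```

View pics/w9.png

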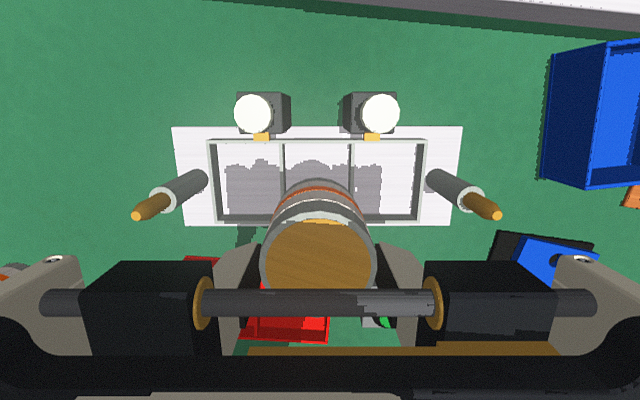

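Request:
carry_out(
  rot=[
    [0,0,0],
    [0,0,0],
    [0,0,0],
    [0,0,0],
    [0,0,0],
  ],
  delta_pos=[
    [0.002,0.003,0.15],
    [0,0,0.15],
    [0,0,0.12],
    [0,0,0.055],
    [0,0,0],
  ],
  hand=[0.2,0.2,0.2,0.2,0.2],
)

```text
clock: 14.82
tool_pos: [0.6117, -0.0464, 0.0497]
eef_rot: [[0.088, -0.996, 0.002], [-0.996, -0.088, -0.0], [0.0, -0.002, -1.0]]
force: [0.4, -1.8, -2.7]
width: 0.689
```

Request:
carry_out(
  rot=[
    [0,0,0],
    [0,0,0],
    [0,0,0],
    [0,0,0],
    [0,0,0],
  ],
  delta_pos=[
    [0,0,0],
    [0,0,0],
    [0,0,0],
    [0,0,0],
    [0,0,0],
  ],
  hand=[0.2,0.75,0.85,0.9,0.9],
)

```text
clock: 15.45
tool_pos: [0.6111, -0.047, 0.0489]
eef_rot: [[0.087, -0.996, 0.0], [-0.996, -0.087, -0.0], [0.0, -0.0, -1.0]]
force: [-0.2, 0.1, -0.2]
width: 0.897
```

Request:
carry_out(
  rot=[
    [0,0,0],
    [0,0,0],
    [0,0,0],
    [0,0,0],
    [0,0,0],
  ],
  delta_pos=[
    [0,0,-0.1],
    [0,0,-0.2],
    [0,0,-0.2],
    [0,0,-0.2],
    [0,0,0],
  ],
  hand=[1,1,1,1,1],
)

```text
clock: 16.08
tool_pos: [0.6133, -0.0473, 0.2648]
eef_rot: [[0.087, -0.996, 0.011], [-0.996, -0.087, -0.002], [0.003, -0.011, -1.0]]
force: [-0.2, -0.3, -0.2]
width: 1.003
```

```bash
python3 - <<'E'
from tins import *
go((.426,.3508,.15),-85)
tins(0,f='pics/w10.png',z=.09); tins(0,'top')
E
```

```text
t 16.07 pos [ 0.6133 -0.0473  0.2648] yaw -85.01 q6 1.28 F [-0.19 -0.26 -0.23] w 1.003
world d [-0.1873  0.3981 -0.1148] dyaw 0.01 -> rotz total -0.0001
tilt corr (tool rotvec shares) [-0.007  -0.0021  0.    ]
shift total in CURRENT axes [-1.3762  0.5065  0.3826]  AFTER-turn axes [-1.3763  0.5062  0.3826]
wrist lid [151.1 305.5] [20.4 46.1] fill 0.41 [0.4219 0.1609]
wrist lid [480.5 301. ] [25.7 55.6] fill 0.40 [ 0.466  -0.2824]
wrist lid [  5.8 275.2] [ 8.7 19.9] fill 0.92 [0.4525 0.3465]
wrist lid [452.7 190.2] [ 9.  15.7] fill 0.92 [ 0.615  -0.2121]
wrist lid [177.  190.9] [10.4 17.5] fill 0.87 [0.5858 0.1189]
wrist lid [316.9 181.1] [44.5 45.9] fill 0.99 [ 0.6122 -0.0478]
wrist lid [358.1 133.2] [ 6.7 14.5] fill 0.93 [ 0.672  -0.0899]
wrist lid [270.7 133. ] [ 7.2 15.2] fill 0.84 [0.6636 0.0095]
top lid [633.6 375.5] [12.1 50.9] fill 0.96 [-0.1008 -1.2125]
top lid [578.4 365.9] [53.  62.1] fill 0.56 [-0.0715 -1.0148]
top lid [534.7 321.4] [17.8 41.2] fill 0.95 [ 0.0821 -0.8662]
top lid [438.9 250.6] [ 4.5 49.5] fill 0.85 [ 0.3338 -0.5205]
top lid [176.4 244.2] [30.7 42.3] fill 0.93 [0.3382 0.4663]
top lid [390.6 234.6] [ 4.7 30.2] fill 0.83 [ 0.3903 -0.339 ]
top lid [208.6 221. ] [13.7 13.9] fill 0.96 [0.4282 0.3508]
top lid [199.4 190.9] [13.4 14.1] fill 0.96 [0.5433 0.3924]
top lid [314.8 174.2] [12.5 14.1] fill 0.97 [ 0.6179 -0.0484]
top lid [444.  170.4] [49.6 72.8] fill 0.07 [ 0.6437 -0.5492]
```

View pics/w10.png

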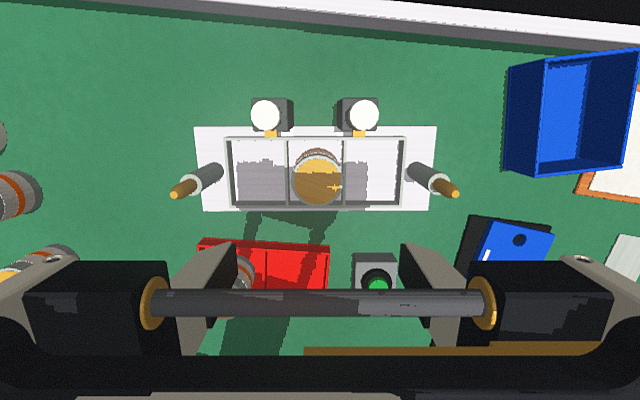

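Request:
carry_out(
  rot=[
    [0,0,-0.11],
    [0,0,-0.11],
    [0,0,-0.11],
    [0,0,-0.11],
    [0,0,-0.11],
  ],
  delta_pos=[
    [0,0,0],
    [0,0,0],
    [0,0,0],
    [0,0,0],
    [0,0,0],
  ],
  hand=[1,1,1,1,1],
)

```text
clock: 16.8
tool_pos: [0.61, -0.0467, 0.2562]
eef_rot: [[0.817, -0.576, -0.004], [-0.576, -0.817, 0.001], [-0.004, 0.002, -1.0]]
force: [0.1, -0.8, -0.6]
width: 1.003
```

Request:
carry_out(
  rot=[
    [0,0,-0.11],
    [0,0,-0.11],
    [0,0,-0.11],
    [0,0,-0.11],
    [0,0,-0.11],
  ],
  delta_pos=[
    [0,0,0],
    [0,0,0],
    [0,0,0],
    [0,0,0],
    [0,0,0],
  ],
  hand=[1,1,1,1,1],
)

```text
clock: 17.42
tool_pos: [0.61, -0.0467, 0.2562]
eef_rot: [[0.969, 0.247, -0.004], [0.247, -0.969, 0.001], [-0.004, -0.002, -1.0]]
force: [0.2, 0.1, -0.3]
width: 1.001
```

Request:
carry_out(
  rot=[
    [0,0,-0.11],
    [0,0,-0.1],
    [0,0,0],
  ],
  delta_pos=[
    [0,0,0],
    [0,0,0],
    [0,0,0],
  ],
  hand=[1,1,1],
)

```text
clock: 17.8
tool_pos: [0.6102, -0.0468, 0.2566]
eef_rot: [[0.841, 0.542, -0.004], [0.542, -0.841, 0.001], [-0.003, -0.003, -1.0]]
force: [0.0, 0.2, 0.4]
width: 1.001
```

```bash
python3 - <<'E'
from tins import *
go((.426,.3508,.15),33)
E
```

```text
t 17.80 pos [ 0.6102 -0.0468  0.2566] yaw 32.80 q6 -0.77 F [0.02 0.24 0.37] w 1.001
world d [-0.1842  0.3976 -0.1066] dyaw 0.20 -> rotz total -0.0022
tilt corr (tool rotvec shares) [-0.0016  0.0018 -0.    ]
shift total in CURRENT axes [ 0.2018 -1.4466  0.3553]  AFTER-turn axes [ 0.2068 -1.4459  0.3553]
```

Request:
carry_out(
  rot=[
    [0,0,0],
    [0,0,0],
    [0,0,0],
    [0,0,0],
    [0,0,0],
  ],
  delta_pos=[
    [0.0255,-0.181,0],
    [0.0255,-0.181,0],
    [0.0255,-0.181,0],
    [0.0255,-0.181,0],
    [0.0255,-0.181,0],
  ],
  hand=[1,1,1,1,1],
)

```text
clock: 18.42
tool_pos: [0.4943, 0.2032, 0.2577]
eef_rot: [[0.842, 0.539, -0.002], [0.539, -0.842, -0.0], [-0.002, -0.001, -1.0]]
force: [1.0, 0.3, 0.5]
width: 1.0
```

Request:
carry_out(
  rot=[
    [0,0,0],
    [0,0,0],
    [0,0,0],
    [0,0,0],
    [0,0,0],
  ],
  delta_pos=[
    [0.0255,-0.181,0],
    [0.0255,-0.181,0],
    [0.0255,-0.181,0],
    [0,0,0.18],
    [0,0,0.17],
  ],
  hand=[1,1,1,1,1],
)

```text
clock: 19.05
tool_pos: [0.4254, 0.3517, 0.1516]
eef_rot: [[0.841, 0.541, -0.0], [0.541, -0.841, -0.0], [-0.001, 0.0, -1.0]]
force: [-0.2, -0.0, -0.7]
width: 1.005
```

Request:
carry_out(
  rot=[
    [0,0,0],
    [0,0,0],
    [0,0,0],
  ],
  delta_pos=[
    [0,0,0.0],
    [0,0,0],
    [0,0,0],
  ],
  hand=[1,1,1],
)

```text
clock: 19.42
tool_pos: [0.4278, 0.3517, 0.1559]
eef_rot: [[0.84, 0.542, 0.003], [0.542, -0.84, 0.002], [0.004, 0.0, -1.0]]
force: [-0.4, -0.2, 0.1]
width: 0.997
```

```bash
python3 - <<'E'
from tins import *
go((.426,.3508,.04),33)
tins(0,f='pics/w11.png')
E
```

```text
t 19.43 pos [0.4278 0.3517 0.1559] yaw 32.82 q6 -0.02 F [-0.37 -0.16  0.09] w 0.997
world d [-0.0018 -0.0009 -0.1159] dyaw 0.18 -> rotz total -0.0020
tilt corr (tool rotvec shares) [ 0.0001 -0.0026 -0.    ]
shift total in CURRENT axes [-0.0067 -0.0007  0.3865]  AFTER-turn axes [-0.0067 -0.0008  0.3865]
wrist lid [163.8 298.6] [41.4 70.6] fill 0.39 [0.3532 0.1873]
wrist lid [484.5 305.1] [19.7 45.7] fill 0.42 [0.6241 0.3518]
wrist lid [167.7 243.6] [62.9 77.6] fill 0.25 [0.3317 0.2436]
wrist lid [445.6 228.2] [53.3 60.9] fill 0.97 [0.5384 0.3943]
wrist lid [314.9 201.4] [59.4 62.2] fill 0.99 [0.4242 0.3514]
wrist lid [297.5  51.5] [121.4 162.1] fill 0.98 [0.348  0.4456]
```

View pics/w11.png

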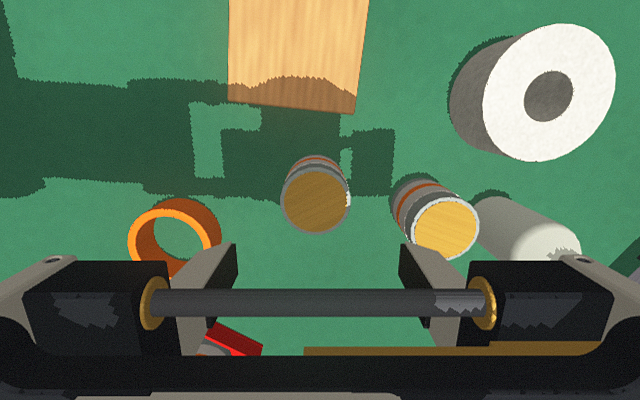

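Request:
carry_out(
  rot=[
    [0,0,0],
    [0,0,0],
    [0,0,0],
    [0,0,0],
    [0,0,0],
  ],
  delta_pos=[
    [-0.008,0,0.14],
    [0,0,0.13],
    [0,0,0.115],
    [0,0,0],
    [0,0,0],
  ],
  hand=[1,1,1,1,0.5],
)

```text
clock: 20.1
tool_pos: [0.4257, 0.3505, 0.0401]
eef_rot: [[0.84, 0.543, 0.003], [0.543, -0.84, 0.002], [0.003, 0.0, -1.0]]
force: [-0.4, -0.3, 0.8]
width: 0.936
```

Request:
carry_out(
  rot=[
    [0,0,0],
    [0,0,0],
    [0,0,0],
    [0,0,0],
    [0,0,0],
  ],
  delta_pos=[
    [0,0,0],
    [0,0,0],
    [0,0,0],
    [0,0,-0.1],
    [0,0,-0.1],
  ],
  hand=[0.2,0.2,0.2,0.2,0.2],
)

```text
clock: 20.72
tool_pos: [0.4235, 0.3492, 0.098]
eef_rot: [[0.84, 0.543, -0.003], [0.543, -0.84, -0.002], [-0.003, 0.0, -1.0]]
force: [0.5, 1.3, -4.5]
width: 0.69
```

Request:
carry_out(
  rot=[
    [0,0,0],
    [0,0,0],
    [0,0,0],
    [0,0,0],
    [0,0,0],
  ],
  delta_pos=[
    [0,0,-0.1],
    [0,0,-0.1],
    [0,0,-0.1],
    [0,0,0],
    [0,0,0],
  ],
  hand=[0.2,0.2,0.2,0.2,0.2],
)

```text
clock: 21.35
tool_pos: [0.4235, 0.3492, 0.1864]
eef_rot: [[0.84, 0.543, -0.003], [0.543, -0.84, -0.002], [-0.003, 0.0, -1.0]]
force: [-0.7, 0.2, -4.2]
width: 0.69
```

Request:
carry_out(
  rot=[
    [0,0,0],
    [0,0,0],
  ],
  delta_pos=[
    [0,0,0],
    [0,0,0],
  ],
  hand=[0.2,0.2],
)

```text
clock: 21.6
tool_pos: [0.4241, 0.3496, 0.187]
eef_rot: [[0.84, 0.543, -0.002], [0.543, -0.84, -0.001], [-0.002, 0.0, -1.0]]
force: [0.2, -0.7, -3.7]
width: 0.693
```

```bash
python3 - <<'E'
from tins import *
go((.604,.0332,.22),33)
go((.436,-.027,.19),33)
E
```

```text
t 21.60 pos [0.4241 0.3496 0.187 ] yaw 32.88 q6 -0.02 F [ 0.2  -0.69 -3.67] w 0.693
world d [ 0.1799 -0.3164  0.033 ] dyaw 0.12 -> rotz total -0.0013
tilt corr (tool rotvec shares) [0.     0.0014 0.    ]
shift total in CURRENT axes [-0.0688  1.2112 -0.1099]  AFTER-turn axes [-0.0713  1.2111 -0.1099]
t 21.60 pos [0.4241 0.3496 0.187 ] yaw 32.88 q6 -0.02 F [ 0.2  -0.69 -3.67] w 0.693
world d [ 0.0119 -0.3766  0.003 ] dyaw 0.12 -> rotz total -0.0013
tilt corr (tool rotvec shares) [0.     0.0014 0.    ]
shift total in CURRENT axes [-0.648   1.0757 -0.0099]  AFTER-turn axes [-0.6502  1.0744 -0.0099]
```

Request:
carry_out(
  rot=[
    [0,0,0],
    [0,0,0],
    [0,0,0],
    [0,0,0],
    [0,0,0],
  ],
  delta_pos=[
    [0,0,-0.12],
    [-0.01,0.173,0],
    [-0.01,0.173,0],
    [-0.01,0.173,0],
    [-0.01,0.173,0],
  ],
  hand=[0.2,0.2,0.2,0.2,0.2],
)

```text
clock: 22.22
tool_pos: [0.5276, 0.1675, 0.2238]
eef_rot: [[0.84, 0.543, -0.001], [0.543, -0.84, -0.0], [-0.0, -0.0, -1.0]]
force: [1.8, 0.5, -3.8]
width: 0.69
```

Request:
carry_out(
  rot=[
    [0,0,0],
    [0,0,0],
    [0,0,0],
    [0,0,0],
    [0,0,0],
  ],
  delta_pos=[
    [-0.01,0.173,0],
    [-0.01,0.173,0],
    [-0.01,0.173,0],
    [0,0,0],
    [0,0,0],
  ],
  hand=[0.2,0.2,0.2,0.2,0.2],
)

```text
clock: 22.85
tool_pos: [0.6037, 0.0335, 0.2234]
eef_rot: [[0.84, 0.542, -0.002], [0.542, -0.84, 0.001], [-0.001, -0.001, -1.0]]
force: [-0.4, 0.2, -4.1]
width: 0.692
```

```bash
python3 - <<'E'
from tins import *
go((.604,.0335,.0485),33)
E
```

```text
t 22.85 pos [0.6037 0.0335 0.2234] yaw 32.85 q6 -0.64 F [-0.44  0.17 -4.13] w 0.692
world d [ 0.0003  0.     -0.1749] dyaw 0.15 -> rotz total -0.0017
tilt corr (tool rotvec shares) [-0.0008  0.0007 -0.    ]
shift total in CURRENT axes [9.000e-04 4.000e-04 5.831e-01]  AFTER-turn axes [9.000e-04 4.000e-04 5.831e-01]
```

Request:
carry_out(
  rot=[
    [0,0,0],
    [0,0,0],
    [0,0,0],
    [0,0,0],
  ],
  delta_pos=[
    [0,0,0.15],
    [0,0,0.15],
    [0,0,0.1],
    [0,0,0],
  ],
  hand=[0.2,0.2,0.2,0.2],
)

```text
clock: 23.35
tool_pos: [0.6018, 0.0348, 0.102]
eef_rot: [[0.839, 0.544, -0.006], [0.544, -0.839, 0.001], [-0.005, -0.004, -1.0]]
force: [-0.5, 0.5, -3.3]
width: 0.689
```

Request:
carry_out(
  rot=[
    [0,0,0],
    [0,0,0],
    [0,0,0],
    [0,0,0],
    [0,0,0],
  ],
  delta_pos=[
    [0,0,0.07],
    [0,0,0.06],
    [0,0,0.05],
    [0,0,0],
    [0,0,0],
  ],
  hand=[0.2,0.2,0.2,0.2,0.2],
)

```text
clock: 23.98
tool_pos: [0.6046, 0.0334, 0.0512]
eef_rot: [[0.84, 0.543, 0.001], [0.543, -0.84, -0.0], [0.001, 0.001, -1.0]]
force: [0.6, -0.8, -3.8]
width: 0.687
```

Request:
carry_out(
  rot=[
    [0,0,0],
    [0,0,0],
    [0,0,0],
    [0,0,0],
    [0,0,0],
  ],
  delta_pos=[
    [0,0,0],
    [0,0,0],
    [0,0,0],
    [0,0,0],
    [0,0,0],
  ],
  hand=[0.2,0.75,0.85,0.9,0.9],
)

```text
clock: 24.6
tool_pos: [0.6042, 0.0333, 0.0504]
eef_rot: [[0.84, 0.543, 0.0], [0.543, -0.84, -0.0], [0.0, 0.0, -1.0]]
force: [0.2, 0.4, -0.3]
width: 0.897
```

Request:
carry_out(
  rot=[
    [0,0,0],
    [0,0,0],
    [0,0,0],
    [0,0,0],
    [0,0,0],
  ],
  delta_pos=[
    [0,0,-0.1],
    [0,0,-0.2],
    [0,0,-0.2],
    [0,0,-0.2],
    [0,0,0],
  ],
  hand=[1,1,1,1,1],
)

```text
clock: 25.22
tool_pos: [0.6064, 0.0333, 0.2662]
eef_rot: [[0.84, 0.543, 0.011], [0.543, -0.84, -0.001], [0.009, 0.007, -1.0]]
force: [-0.3, 0.1, 0.1]
width: 0.998
```

```bash
python3 - <<'E'
from tins import *
go((.5404,.3925,.25),33)
tins(0,f='pics/w12.png',z=.09); tins(0,'top')
E
```

```text
t 25.23 pos [0.6064 0.0333 0.2662] yaw 32.89 q6 -0.65 F [-0.26  0.06  0.11] w 0.998
world d [-0.066   0.3592 -0.0162] dyaw 0.11 -> rotz total -0.0012
tilt corr (tool rotvec shares) [ 0.0043 -0.0057 -0.    ]
shift total in CURRENT axes [ 0.4655 -1.1249  0.0539]  AFTER-turn axes [ 0.4676 -1.124   0.0539]
wrist lid [359.6 351.2] [  6. 111.] fill 0.18 [ 0.7983 -0.1505]
wrist lid [514.4 348.9] [ 11.7 199. ] fill 0.13 [ 0.9869 -0.026 ]
wrist lid [231.7 339.2] [10.1 16.3] fill 0.82 [ 0.6316 -0.2308]
wrist lid [482.7 303.6] [22.3 50. ] fill 0.36 [0.8948 0.0073]
wrist lid [156.  302.2] [28.6 55. ] fill 0.38 [ 0.5159 -0.2312]
wrist lid [308.5 280.5] [ 7.1 13.4] fill 0.83 [ 0.6729 -0.0912]
wrist lid [285.6 231.8] [39.6 43.4] fill 0.98 [ 0.6109 -0.0474]
wrist lid [345.6 217.8] [ 7.8 14.1] fill 0.86 [0.6642 0.0092]
wrist lid [315.3 175.1] [44.7 45.9] fill 0.98 [0.6029 0.0344]
wrist lid [344.8 126.2] [10.  15.5] fill 0.77 [0.6005 0.1002]
wrist lid [200.6  63.7] [49.4 57.1] fill 0.98 [0.4344 0.0702]
top lid [633.6 375.4] [12.1 50.8] fill 0.96 [-0.1006 -1.2126]
top lid [578.4 365.9] [53.1 62. ] fill 0.56 [-0.0715 -1.0149]
top lid [534.7 321.4] [17.9 40.8] fill 0.95 [ 0.0822 -0.8659]
top lid [245.4 246.9] [19.  20.8] fill 0.29 [0.3332 0.2073]
top lid [438.9 251. ] [ 4.5 48. ] fill 0.85 [ 0.3326 -0.5204]
top lid [176.3 244.1] [30.5 42.1] fill 0.93 [0.3385 0.4666]
top lid [390.6 234.6] [ 4.6 29.7] fill 0.82 [ 0.3904 -0.3389]
top lid [199.4 190.8] [13.4 13.9] fill 0.96 [0.5434 0.3923]
top lid [316.  174.7] [11.3 13.4] fill 0.72 [ 0.616  -0.0531]
top lid [426.1 154.4] [25.2 60.5] fill 0.26 [ 0.7065 -0.4811]
```

View pics/w12.png

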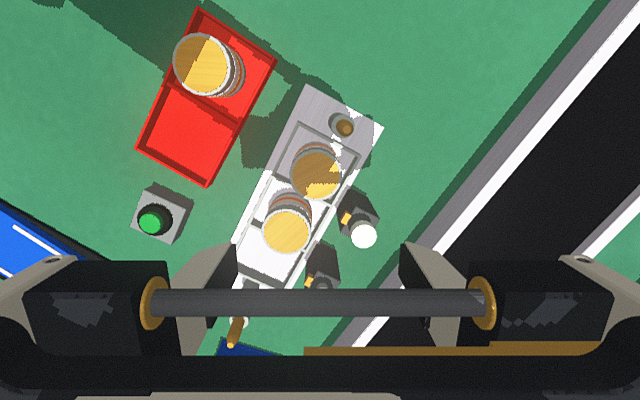

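Request:
carry_out(
  rot=[
    [0,0,0.103],
    [0,0,0.103],
    [0,0,0.103],
    [0,0,0.103],
    [0,0,0.103],
  ],
  delta_pos=[
    [0,0,0],
    [0,0,0],
    [0,0,0],
    [0,0,0],
    [0,0,0],
  ],
  hand=[1,1,1,1,1],
)

```text
clock: 25.95
tool_pos: [0.6032, 0.0334, 0.2577]
eef_rot: [[0.971, -0.238, -0.004], [-0.238, -0.971, 0.0], [-0.004, 0.001, -1.0]]
force: [0.2, -0.1, 0.8]
width: 0.997
```

Request:
carry_out(
  rot=[
    [0,0,0.103],
    [0,0,0.103],
    [0,0,0.103],
    [0,0,0.103],
    [0,0,0],
  ],
  delta_pos=[
    [0,0,0],
    [0,0,0],
    [0,0,0],
    [0,0,0],
    [0,0,0],
  ],
  hand=[1,1,1,1,1],
)

```text
clock: 26.58
tool_pos: [0.6034, 0.0334, 0.2581]
eef_rot: [[0.637, -0.771, -0.004], [-0.771, -0.637, 0.0], [-0.003, 0.003, -1.0]]
force: [0.5, -1.0, 0.6]
width: 1.0
```

```bash
python3 - <<'E'
from tins import *
go((.5404,.3925,.28),-50)
f,cx,cy,_=cam('wrist'); m=camera_model('wrist')
T=np.eye(4);t=np.radians(-90.08);T[:3,:3]=[[np.cos(t),np.sin(t),0],[np.sin(t),-np.cos(t),0],[0,0,-1]];T[:3,3]=[.5589,.2946,.2993]
c=(f,cx,cy,np.linalg.inv(T@m['hand_eye'])); img=cv2.imread('pics/w4.png')
bs,_=blobs(img,(105,150,80),(125,255,255),100)
for u,v,a,k in bs: print(u,v,a,onz(c,u,v,.145))
E
```

```text
t 26.57 pos [0.6034 0.0334 0.2581] yaw -50.47 q6 0.81 F [ 0.46 -0.96  0.6 ] w 1.000
world d [-0.063   0.3591  0.0219] dyaw 0.47 -> rotz total -0.0052
tilt corr (tool rotvec shares) [0.0017 0.0016 0.    ]
shift total in CURRENT axes [-1.0568 -0.6001 -0.0729]  AFTER-turn axes [-1.0519 -0.6087 -0.0729]
195.49668683376547 123.94727744165947 578.5 [0.62293044 0.42439742 0.145     ]
```

Request:
carry_out(
  rot=[
    [0,0,0],
    [0,0,0],
    [0,0,0],
    [0,0,0],
    [0,0,0],
  ],
  delta_pos=[
    [-0.151,-0.086,0],
    [-0.151,-0.086,0],
    [-0.151,-0.086,0],
    [-0.151,-0.086,0],
    [-0.151,-0.086,0],
  ],
  hand=[1,1,1,1,1],
)

```text
clock: 27.2
tool_pos: [0.5589, 0.2916, 0.259]
eef_rot: [[0.638, -0.77, -0.002], [-0.77, -0.638, -0.001], [-0.001, 0.002, -1.0]]
force: [1.0, -1.0, -0.5]
width: 1.003
```

Request:
carry_out(
  rot=[
    [0,0,0],
    [0,0,0],
    [0,0,0],
    [0,0,0],
    [0,0,0],
  ],
  delta_pos=[
    [-0.151,-0.086,0],
    [-0.151,-0.086,0],
    [0,0,0.1],
    [0,0,0],
    [0,0,0],
  ],
  hand=[1,1,1,1,1],
)

```text
clock: 27.82
tool_pos: [0.5424, 0.3924, 0.2305]
eef_rot: [[0.636, -0.772, -0.0], [-0.772, -0.636, -0.0], [0.0, 0.0, -1.0]]
force: [0.1, 0.3, 0.7]
width: 1.001
```

```bash
python3 - <<'E'
from tins import *
go((.5402,.3925,.04),-50)
tins(0,f='pics/w13.png')
E
```

```text
t 27.82 pos [0.5424 0.3924 0.2305] yaw -50.50 q6 1.39 F [0.1  0.3  0.65] w 1.001
world d [-2.200e-03  1.000e-04 -1.905e-01] dyaw 0.50 -> rotz total -0.0056
tilt corr (tool rotvec shares) [ 0.0001 -0.0001 -0.    ]
shift total in CURRENT axes [-0.0048  0.0055  0.6352]  AFTER-turn axes [-0.0048  0.0054  0.6352]
wrist lid [319.  355.9] [43.  53.7] fill 0.31 [0.3589 0.2387]
wrist lid [164.8 298.1] [42.8 72.3] fill 0.37 [0.3052 0.4465]
wrist lid [485.3 304.8] [18.1 44.9] fill 0.43 [0.5553 0.1266]
wrist lid [160.7 241.7] [ 50.9 107.4] fill 0.62 [0.3693 0.4905]
wrist lid [315.4 184.3] [47.5 49.2] fill 0.99 [0.5398 0.3932]
```

View pics/w13.png

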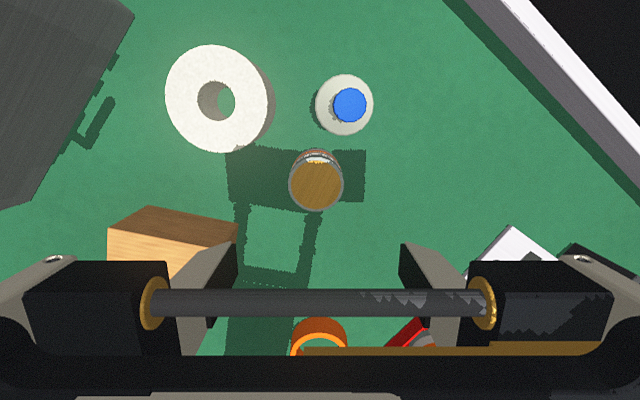

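Request:
carry_out(
  rot=[
    [0,0,0],
    [0,0,0],
    [0,0,0],
    [0,0,0],
    [0,0,0],
  ],
  delta_pos=[
    [-0.006,0.004,0.16],
    [0,0,0.16],
    [0,0,0.16],
    [0,0,0.15],
    [0,0,0],
  ],
  hand=[1,1,1,1,1],
)

```text
clock: 28.5
tool_pos: [0.5386, 0.3918, 0.0386]
eef_rot: [[0.635, -0.773, -0.006], [-0.773, -0.635, -0.003], [-0.001, 0.006, -1.0]]
force: [-0.8, 0.3, 0.8]
width: 0.996
```

Request:
carry_out(
  rot=[
    [0,0,0],
    [0,0,0],
    [0,0,0],
    [0,0,0],
    [0,0,0],
  ],
  delta_pos=[
    [0,0,0],
    [0,0,0],
    [0,0,0],
    [0,0,0],
    [0,0,-0.1],
  ],
  hand=[0.5,0.2,0.2,0.2,0.2],
)

```text
clock: 29.12
tool_pos: [0.5379, 0.3924, 0.0687]
eef_rot: [[0.636, -0.772, -0.006], [-0.772, -0.636, -0.003], [-0.001, 0.007, -1.0]]
force: [0.6, -0.3, -4.0]
width: 0.685
```

Request:
carry_out(
  rot=[
    [0,0,0],
    [0,0,0],
    [0,0,0],
    [0,0,0],
    [0,0,0],
  ],
  delta_pos=[
    [0,0,-0.1],
    [0,0,-0.1],
    [0,0,-0.15],
    [0,0,-0.15],
    [0,0,0],
  ],
  hand=[0.2,0.2,0.2,0.2,0.2],
)

```text
clock: 29.75
tool_pos: [0.5414, 0.3945, 0.2252]
eef_rot: [[0.636, -0.772, 0.007], [-0.772, -0.636, 0.004], [0.001, -0.007, -1.0]]
force: [-0.4, 1.0, -4.0]
width: 0.686
```

Request:
carry_out(
  rot=[
    [0,0,0],
    [0,0,0],
    [0,0,0],
  ],
  delta_pos=[
    [0,0,0],
    [0,0,0],
    [0,0,0],
  ],
  hand=[0.2,0.2,0.2],
)

```text
clock: 30.12
tool_pos: [0.5395, 0.3933, 0.2194]
eef_rot: [[0.635, -0.772, -0.003], [-0.772, -0.635, -0.002], [-0.0, 0.003, -1.0]]
force: [0.8, -0.7, -3.2]
width: 0.686
```

```bash
python3 - <<'E'
from tins import *
go((.618,-.1262,.22),-50)
go((.436,-.027,.19),-50)
E
```

```text
t 30.12 pos [0.5395 0.3933 0.2194] yaw -50.55 q6 1.40 F [ 0.77 -0.69 -3.24] w 0.686
world d [ 0.0785 -0.5195  0.0006] dyaw 0.55 -> rotz total -0.0061
tilt corr (tool rotvec shares) [0.0019 0.0003 0.    ]
shift total in CURRENT axes [ 1.5034  0.8983 -0.0019]  AFTER-turn axes [ 1.4948  0.9126 -0.0019]
t 30.12 pos [0.5395 0.3933 0.2194] yaw -50.55 q6 1.40 F [ 0.77 -0.69 -3.24] w 0.686
world d [-0.1035 -0.4203 -0.0294] dyaw 0.55 -> rotz total -0.0061
tilt corr (tool rotvec shares) [0.0019 0.0003 0.    ]
shift total in CURRENT axes [0.8626 1.1566 0.0981]  AFTER-turn axes [0.8515 1.1648 0.0981]
```

Request:
carry_out(
  rot=[
    [0,0,0],
    [0,0,0],
    [0,0,0],
    [0,0,0],
    [0,0,0],
  ],
  delta_pos=[
    [0.167,0.0998,0],
    [0.167,0.0998,0],
    [0.167,0.0998,0],
    [0.167,0.0998,0],
    [0.167,0.0998,0],
  ],
  hand=[0.2,0.2,0.2,0.2,0.2],
)

```text
clock: 30.75
tool_pos: [0.5835, 0.1032, 0.2207]
eef_rot: [[0.636, -0.772, -0.001], [-0.772, -0.636, -0.0], [-0.0, 0.0, -1.0]]
force: [0.5, -0.0, -2.4]
width: 0.683
```

Request:
carry_out(
  rot=[
    [0,0,0],
    [0,0,0],
    [0,0,0],
    [0,0,0],
    [0,0,-0.102],
  ],
  delta_pos=[
    [0.167,0.0998,0],
    [0.167,0.0998,0],
    [0.167,0.0998,0],
    [0.167,0.0998,0],
    [0,0,0],
  ],
  hand=[0.2,0.2,0.2,0.2,0.2],
)

```text
clock: 31.38
tool_pos: [0.6182, -0.1307, 0.2199]
eef_rot: [[0.749, -0.663, -0.001], [-0.663, -0.749, -0.001], [-0.0, 0.002, -1.0]]
force: [0.4, 1.2, -4.4]
width: 0.685
```

Request:
carry_out(
  rot=[
    [0,0,-0.102],
    [0,0,-0.102],
    [0,0,0],
    [0,0,0],
  ],
  delta_pos=[
    [0,0,0],
    [0,0,0],
    [0,0,0],
    [0,0,0],
  ],
  hand=[0.2,0.2,0.2,0.2],
)

```text
clock: 31.88
tool_pos: [0.6183, -0.1257, 0.2209]
eef_rot: [[0.919, -0.394, -0.001], [-0.394, -0.919, 0.0], [-0.001, 0.0, -1.0]]
force: [-0.2, 0.9, -3.0]
width: 0.683
```

```bash
python3 - <<'E'
from tins import *
go((.618,-.1262,.0505),-23)
tins(0,'top',f='pics/t14.png')
E
```

```text
t 31.88 pos [ 0.6183 -0.1257  0.2209] yaw -23.18 q6 0.08 F [-0.19  0.91 -3.01] w 0.683
world d [-0.0003 -0.0005 -0.1704] dyaw 0.18 -> rotz total -0.0020
tilt corr (tool rotvec shares) [0.0001 0.0003 0.    ]
shift total in CURRENT axes [-4.000e-04  1.900e-03  5.679e-01]  AFTER-turn axes [-4.000e-04  1.900e-03  5.679e-01]
top lid [633.6 375.4] [12.1 51. ] fill 0.96 [-0.1008 -1.2126]
top lid [578.2 365.9] [53.  61.9] fill 0.56 [-0.0714 -1.0143]
top lid [534.7 321.4] [17.9 41. ] fill 0.95 [ 0.0821 -0.866 ]
top lid [438.9 250.6] [ 4.5 49.5] fill 0.85 [ 0.3338 -0.5205]
top lid [176.6 244.3] [31. 42.] fill 0.89 [0.338  0.4657]
top lid [390.6 234.4] [ 4.6 30. ] fill 0.83 [ 0.3913 -0.3391]
top lid [282.9 220.3] [14.1 14.1] fill 0.98 [0.4367 0.0695]
top lid [293.4 175.9] [13.4 13.5] fill 0.96 [0.6095 0.034 ]
top lid [441.4 167.9] [47.1 66. ] fill 0.08 [ 0.6534 -0.5391]
```

View pics/t14.png

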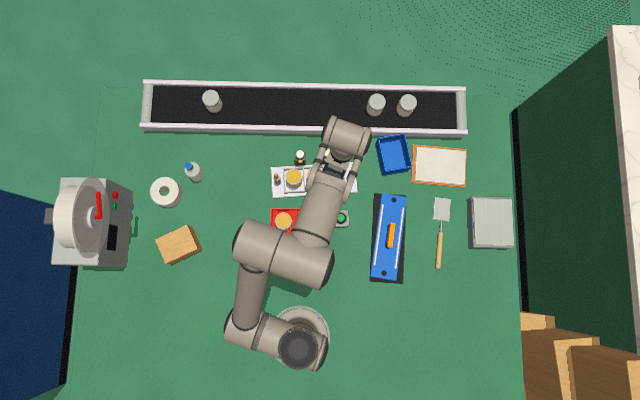

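Request:
carry_out(
  rot=[
    [0,0,0],
    [0,0,0],
    [0,0,0],
    [0,0,0],
  ],
  delta_pos=[
    [0,0.002,0.15],
    [0,0,0.15],
    [0,0,0.1],
    [0,0,0],
  ],
  hand=[0.2,0.2,0.2,0.2],
)

```text
clock: 32.42
tool_pos: [0.6165, -0.1257, 0.0987]
eef_rot: [[0.92, -0.392, -0.006], [-0.392, -0.92, 0.002], [-0.006, 0.001, -1.0]]
force: [0.0, 0.6, -3.6]
width: 0.691
```

Request:
carry_out(
  rot=[
    [0,0,0],
    [0,0,0],
    [0,0,0],
    [0,0,0],
    [0,0,0],
  ],
  delta_pos=[
    [0,0,0.06],
    [0,0,0.06],
    [0,0,0.046],
    [0,0,0],
    [0,0,0],
  ],
  hand=[0.2,0.2,0.2,0.2,0.2],
)

```text
clock: 33.05
tool_pos: [0.6187, -0.1266, 0.0523]
eef_rot: [[0.92, -0.391, 0.001], [-0.391, -0.92, -0.001], [0.001, 0.0, -1.0]]
force: [-0.2, -0.1, -3.6]
width: 0.688
```

Request:
carry_out(
  rot=[
    [0,0,0],
    [0,0,0],
    [0,0,0],
    [0,0,0],
    [0,0,0],
  ],
  delta_pos=[
    [0,0,0],
    [0,0,0],
    [0,0,0],
    [0,0,0],
    [0,0,0],
  ],
  hand=[0.2,0.75,0.85,0.9,0.9],
)

```text
clock: 33.67
tool_pos: [0.6183, -0.1264, 0.0516]
eef_rot: [[0.92, -0.391, 0.0], [-0.391, -0.92, -0.0], [0.0, 0.0, -1.0]]
force: [-0.6, 0.9, 0.9]
width: 0.898
```

Request:
carry_out(
  rot=[
    [0,0,0],
    [0,0,0],
    [0,0,0],
    [0,0,0],
    [0,0,0],
  ],
  delta_pos=[
    [0,0,-0.1],
    [0,0,-0.2],
    [0,0,-0.2],
    [0,0,-0.2],
    [0,0,0],
  ],
  hand=[1,1,1,1,1],
)

```text
clock: 34.3
tool_pos: [0.6204, -0.127, 0.2677]
eef_rot: [[0.92, -0.391, 0.011], [-0.391, -0.921, -0.004], [0.012, -0.001, -1.0]]
force: [0.2, -0.3, -1.8]
width: 0.996
```

```bash
python3 - <<'E'
from tins import *
go((.392,-.341,.27),-98)
tins(0,f='pics/w15.png',z=.09)
E
```

```text
t 34.30 pos [ 0.6204 -0.127   0.2677] yaw -23.00 q6 0.08 F [ 0.21 -0.33 -1.77] w 0.996
world d [-0.2284 -0.214   0.0023] dyaw -75.00 -> rotz total 0.8333
tilt corr (tool rotvec shares) [-0.0006 -0.0074  0.    ]
shift total in CURRENT axes [-0.4221  0.9541 -0.0077]  AFTER-turn axes [ 0.8123  0.6547 -0.0077]
wrist lid [153.8 304.1] [25.2 51.4] fill 0.38 [ 0.3484 -0.2013]
wrist lid [485.5 305.9] [17.9 44.4] fill 0.38 [ 0.765  -0.3861]
wrist lid [341.4 236. ] [ 9.3 13.1] fill 0.91 [ 0.6203 -0.2094]
wrist lid [313.9 179.2] [44.5 45.7] fill 0.98 [ 0.6173 -0.1276]
wrist lid [345.4 131.7] [ 7.7 15.5] fill 0.88 [ 0.6726 -0.0906]
wrist lid [281.3 117.3] [48.2 50.5] fill 0.98 [ 0.6117 -0.0473]
wrist lid [90.5 81.7] [46.4 57.9] fill 0.98 [0.4369 0.0677]
wrist lid [303.1  45.8] [ 8.3 18.6] fill 0.90 [0.6638 0.0099]
wrist lid [241.9  46.7] [51.4 58. ] fill 0.98 [0.6039 0.0344]
wrist lid [ 2.7 13.9] [ 6.4 35.9] fill 0.94 [0.3933 0.1562]
```

View pics/w15.png

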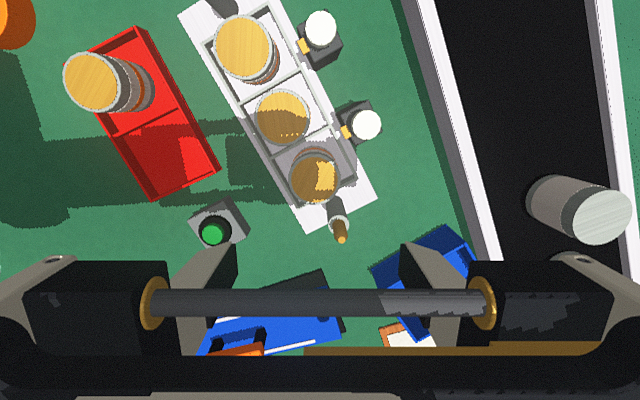

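Request:
carry_out(
  rot=[
    [0,0,0.105],
    [0,0,0.105],
    [0,0,0.105],
    [0,0,0.105],
    [0,0,0.105],
  ],
  delta_pos=[
    [0,0,0],
    [0,0,0],
    [0,0,0],
    [0,0,0],
    [0,0,0],
  ],
  hand=[1,1,1,1,1],
)

```text
clock: 34.98
tool_pos: [0.6175, -0.1261, 0.2591]
eef_rot: [[0.333, -0.943, -0.004], [-0.943, -0.333, 0.001], [-0.002, 0.003, -1.0]]
force: [-0.1, -0.6, -0.8]
width: 0.999
```

Request:
carry_out(
  rot=[
    [0,0,0.105],
    [0,0,0.105],
    [0,0,0.1],
    [0,0,0],
    [0,0,0],
  ],
  delta_pos=[
    [0,0,0],
    [0,0,0],
    [0,0,0],
    [0.135,0.109,0],
    [0.135,0.109,0],
  ],
  hand=[1,1,1,1,1],
)

```text
clock: 35.6
tool_pos: [0.5404, -0.1973, 0.259]
eef_rot: [[-0.14, -0.99, -0.004], [-0.99, 0.14, 0.002], [-0.001, 0.004, -1.0]]
force: [0.8, -0.4, 0.6]
width: 1.0
```

Request:
carry_out(
  rot=[
    [0,0,0],
    [0,0,0],
    [0,0,0],
    [0,0,0],
    [0,0,0],
  ],
  delta_pos=[
    [0.135,0.109,0],
    [0.135,0.109,0],
    [0.135,0.109,0],
    [0.135,0.109,0],
    [0,0,0],
  ],
  hand=[1,1,1,1,1],
)

```text
clock: 36.22
tool_pos: [0.3867, -0.3406, 0.2597]
eef_rot: [[-0.147, -0.989, -0.003], [-0.989, 0.147, 0.002], [-0.002, 0.003, -1.0]]
force: [0.7, -0.4, -0.3]
width: 1.001
```

Request:
carry_out(
  rot=[
    [0,0,0],
    [0,0,0],
  ],
  delta_pos=[
    [0,0,0],
    [0,0,0],
  ],
  hand=[1,1],
)

```text
clock: 36.48
tool_pos: [0.3902, -0.3381, 0.2608]
eef_rot: [[-0.14, -0.99, -0.001], [-0.99, 0.14, 0.001], [-0.001, 0.001, -1.0]]
force: [0.1, 0.7, 1.0]
width: 1.001
```

```bash
python3 - <<'E'
from tins import *
go((.392,-.341,.2),-98)
c=cam('wrist'); img=read_camera('wrist'); cv2.imwrite('pics/w16.png',img)
bs,m=blobs(img,(3,150,60),(16,255,255),300)
for u,v,ar,k in bs:
    r=cv2.minAreaRect(k); 
    p=cv2.boxPoints(r); W=np.array([onz(c,*map(float,q),.076)[:2] for q in p]); print(ar,r,W.mean(0),W.round(4).tolist())
E
```

```text
t 36.48 pos [ 0.3902 -0.3381  0.2608] yaw -98.07 q6 0.85 F [0.06 0.68 0.98] w 1.001
world d [ 0.0018 -0.0029 -0.0608] dyaw 0.07 -> rotz total -0.0007
tilt corr (tool rotvec shares) [0.0004 0.0005 0.    ]
shift total in CURRENT axes [ 0.0088 -0.0074  0.2028]  AFTER-turn axes [ 0.0088 -0.0074  0.2028]
1063.0 ((320.5, 174.5), (75.0, 15.0), 90.0) [ 0.39081085 -0.34242475] [[0.4382, -0.3401], [0.4357, -0.3576], [0.3433, -0.3454], [0.346, -0.3266]]
474.5 ((129.01458740234375, 159.04014587402344), (79.1989517211914, 11.106649398803711), 70.01689910888672) [ 0.44204347 -0.11751703] [[0.4864, -0.1092], [0.4888, -0.1226], [0.398, -0.1264], [0.395, -0.112]]
```

View pics/w16.png

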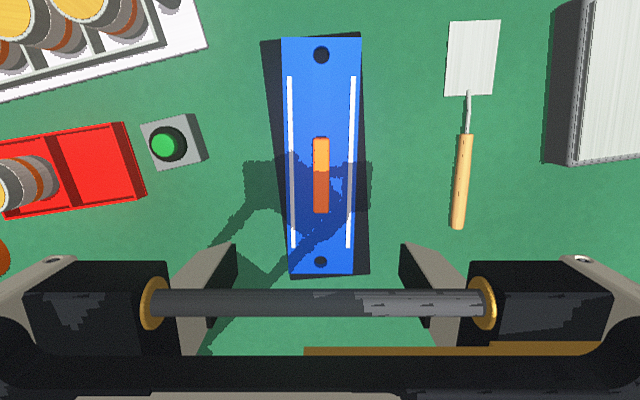

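Request:
carry_out(
  rot=[
    [0,0,0],
    [0,0,0],
    [0,0,0],
    [0,0,0],
    [0,0,0],
  ],
  delta_pos=[
    [0.013,-0.004,0.15],
    [0,0,0.2],
    [0,0,0],
    [0,0,0],
    [0,0,0],
  ],
  hand=[1,1,1,1,1],
)

```text
clock: 37.15
tool_pos: [0.3914, -0.3442, 0.159]
eef_rot: [[-0.141, -0.99, 0.003], [-0.99, 0.141, -0.004], [0.003, -0.004, -1.0]]
force: [-1.3, -0.1, 0.2]
width: 1.0
```

```bash
python3 - <<'E'
from tins import *
go((.391,-.3422,.046),-98)
c=cam('wrist'); img=read_camera('wrist'); cv2.imwrite('pics/w17.png',img)
bs,m=blobs(img,(3,150,60),(16,255,255),500)
for u,v,ar,k in bs:
    r=cv2.minAreaRect(k); 
    p=cv2.boxPoints(r); W=np.array([onz(c,*map(float,q),.076)[:2] for q in p]); print(ar,r,W.mean(0),W.round(4).tolist())
E
```

```text
t 37.15 pos [ 0.3914 -0.3442  0.159 ] yaw -98.13 q6 0.84 F [-1.27 -0.06  0.24] w 1.000
world d [-0.0004  0.002  -0.113 ] dyaw 0.13 -> rotz total -0.0014
tilt corr (tool rotvec shares) [-0.0023 -0.0021  0.    ]
shift total in CURRENT axes [-0.0063  0.0024  0.3767]  AFTER-turn axes [-0.0063  0.0023  0.3767]
1927.0 ((314.5, 200.0), (98.0, 21.0), 90.0) [ 0.3906672  -0.34229258] [[0.438, -0.34], [0.4354, -0.358], [0.3432, -0.3455], [0.3461, -0.3256]]
```

View pics/w17.png

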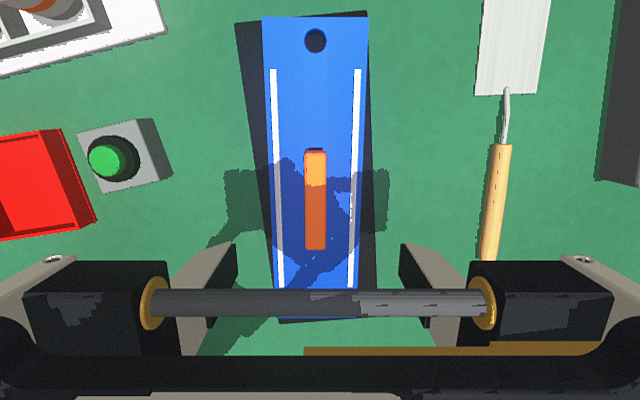

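Request:
carry_out(
  rot=[
    [0,0,0],
    [0,0,0],
    [0,0,0],
    [0,0,0],
    [0,0,0],
  ],
  delta_pos=[
    [-0.006,0.002,0.14],
    [0,0,0.13],
    [0,0,0.106],
    [0,0,0],
    [0,0,0],
  ],
  hand=[1,1,1,1,1],
)

```text
clock: 37.83
tool_pos: [0.3907, -0.3423, 0.0454]
eef_rot: [[-0.142, -0.99, 0.002], [-0.99, 0.142, -0.002], [0.002, -0.002, -1.0]]
force: [0.3, 0.3, 0.1]
width: 1.001
```

Request:
carry_out(
  rot=[
    [0,0,0],
    [0,0,0],
    [0,0,0],
    [0,0,0],
    [0,0,0],
  ],
  delta_pos=[
    [0,0,0],
    [0,0,0],
    [0,0,0],
    [0,0,0],
    [0,0,0],
  ],
  hand=[0.5,0,0,0,0],
)

```text
clock: 38.45
tool_pos: [0.3898, -0.3412, 0.0436]
eef_rot: [[-0.142, -0.99, -0.0], [-0.99, 0.142, -0.0], [0.0, -0.0, -1.0]]
force: [-0.6, 0.2, 0.1]
width: 0.506
```

Request:
carry_out(
  rot=[
    [0,0,0],
    [0,0,0],
    [0,0,0],
    [0,0,0],
    [0,0,0],
  ],
  delta_pos=[
    [0,0,0],
    [0,0,0],
    [0,0,0],
    [0,0,0],
    [0,0,0],
  ],
  hand=[0,0,0,0,0],
)

```text
clock: 39.08
tool_pos: [0.3899, -0.3414, 0.0436]
eef_rot: [[-0.142, -0.99, 0.0], [-0.99, 0.142, -0.0], [0.0, -0.0, -1.0]]
force: [-0.2, -1.0, -1.7]
width: 0.209
```

Request:
carry_out(
  rot=[
    [0,0,0],
    [0,0,0],
    [0,0,0],
    [0,0,0],
    [0,0,0],
  ],
  delta_pos=[
    [0,0,-0.05],
    [0,0,-0.08],
    [0,0,-0.1],
    [0,0,-0.1],
    [0,0,-0.1],
  ],
  hand=[0,0,0,0,0],
)

```text
clock: 39.7
tool_pos: [0.3894, -0.3406, 0.1741]
eef_rot: [[-0.142, -0.99, -0.0], [-0.99, 0.142, 0.001], [-0.001, 0.001, -1.0]]
force: [0.4, -0.4, -6.0]
width: 0.203
```

Request:
carry_out(
  rot=[
    [0,0,0],
    [0,0,0],
    [0,0,0],
    [0,0,0],
    [0,0,0],
  ],
  delta_pos=[
    [0,0,-0.1],
    [0,0,-0.1],
    [0,0,-0.1],
    [0,0,-0.07],
    [0,0,0],
  ],
  hand=[0,0,0,0,0],
)

```text
clock: 40.33
tool_pos: [0.39, -0.3413, 0.2854]
eef_rot: [[-0.142, -0.99, 0.002], [-0.99, 0.142, -0.002], [0.002, -0.002, -1.0]]
force: [0.2, 0.7, -5.4]
width: 0.206
```

```bash
python3 - <<'E'
from tins import *
go((.611,-.0465,.28),5)
cv2.imwrite('pics/s18.png',read_camera('scene')); cv2.imwrite('pics/w18.png',read_camera('wrist'))
E
```

```text
t 40.33 pos [ 0.39   -0.3413  0.2854] yaw -98.15 q6 0.85 F [ 0.2   0.72 -5.39] w 0.206
world d [ 0.221   0.2948 -0.0054] dyaw 103.15 -> rotz total -1.1461
tilt corr (tool rotvec shares) [-0.0015 -0.0013  0.    ]
shift total in CURRENT axes [-1.0772 -0.5898  0.018 ]  AFTER-turn axes [ 0.8194 -0.9148  0.018 ]
```

View pics/s18.png

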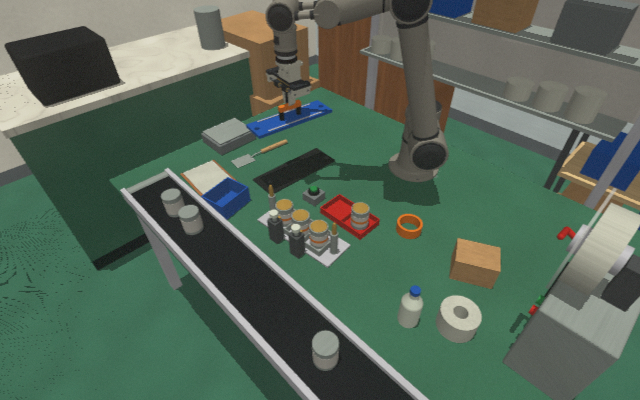

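View pics/w18.png

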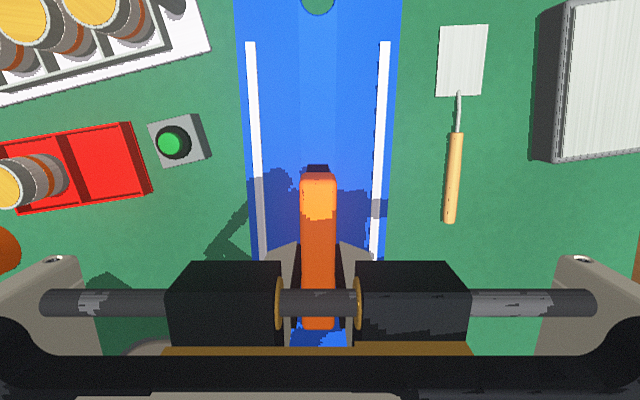

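Request:
carry_out(
  rot=[
    [0,0,-0.05],
    [0,0,-0.08],
    [0,0,-0.08],
    [0,0,-0.08],
    [0,0,-0.08],
  ],
  delta_pos=[
    [0,0,0],
    [0,0,0],
    [0,0,0],
    [0,0,0],
    [0,0,0],
  ],
  hand=[0,0,0,0,0],
)

```text
clock: 41.05
tool_pos: [0.3892, -0.3405, 0.282]
eef_rot: [[0.429, -0.903, -0.002], [-0.903, -0.429, 0.003], [-0.003, 0.001, -1.0]]
force: [-0.4, 0.7, -5.2]
width: 0.209
```

Request:
carry_out(
  rot=[
    [0,0,-0.08],
    [0,0,-0.08],
    [0,0,-0.08],
    [0,0,-0.08],
    [0,0,-0.08],
  ],
  delta_pos=[
    [0,0,0],
    [0,0,0],
    [0,0,0],
    [0,0,0],
    [0,0,0],
  ],
  hand=[0,0,0,0,0],
)

```text
clock: 41.68
tool_pos: [0.3892, -0.3405, 0.282]
eef_rot: [[0.878, -0.479, -0.002], [-0.479, -0.878, 0.003], [-0.003, -0.001, -1.0]]
force: [-0.6, -0.2, -4.5]
width: 0.207
```

Request:
carry_out(
  rot=[
    [0,0,-0.08],
    [0,0,-0.08],
    [0,0,-0.08],
    [0,0,-0.08],
    [0,0,-0.056],
  ],
  delta_pos=[
    [0,0,0],
    [0,0,0],
    [0,0,0],
    [0,0,0],
    [0,0,0],
  ],
  hand=[0,0,0,0,0],
)

```text
clock: 42.3
tool_pos: [0.3892, -0.3405, 0.282]
eef_rot: [[0.996, 0.09, -0.002], [0.09, -0.996, 0.003], [-0.002, -0.003, -1.0]]
force: [-0.6, -0.7, -5.0]
width: 0.207
```

Request:
carry_out(
  rot=[
    [0,0,0],
    [0,0,0],
  ],
  delta_pos=[
    [0,0,0],
    [0,0,0],
  ],
  hand=[0,0],
)

```text
clock: 42.55
tool_pos: [0.3896, -0.3409, 0.2829]
eef_rot: [[0.996, 0.085, -0.001], [0.085, -0.996, 0.001], [-0.001, -0.001, -1.0]]
force: [-0.3, 0.7, -4.7]
width: 0.206
```

```bash
python3 - <<'E'
from tins import *
go((.611,-.0465,.28),5)
E
```

```text
t 42.55 pos [ 0.3896 -0.3409  0.2829] yaw 4.88 q6 -0.95 F [-0.32  0.71 -4.74] w 0.206
world d [ 0.2214  0.2944 -0.0029] dyaw 0.12 -> rotz total -0.0013
tilt corr (tool rotvec shares) [-0.0008  0.0006 -0.    ]
shift total in CURRENT axes [ 0.819  -0.915   0.0096]  AFTER-turn axes [ 0.8209 -0.9133  0.0096]
```

Request:
carry_out(
  rot=[
    [0,0,0],
    [0,0,0],
    [0,0,0],
    [0,0,0],
    [0,0,0],
  ],
  delta_pos=[
    [0.04,-0.045,0],
    [0.08,-0.09,0],
    [0.1,-0.11,0],
    [0.1,-0.11,0],
    [0.1,-0.11,0],
  ],
  hand=[0,0,0,0,0],
)

```text
clock: 43.18
tool_pos: [0.5042, -0.189, 0.2836]
eef_rot: [[0.996, 0.086, 0.0], [0.086, -0.996, 0.0], [0.0, -0.0, -1.0]]
force: [0.3, -0.0, -4.2]
width: 0.207
```

Request:
carry_out(
  rot=[
    [0,0,0],
    [0,0,0],
    [0,0,0],
    [0,0,0],
    [0,0,0],
  ],
  delta_pos=[
    [0.1,-0.11,0],
    [0.1,-0.11,0],
    [0.1,-0.11,0],
    [0.06,-0.08,0],
    [0.04,-0.04,0],
  ],
  hand=[0,0,0,0,0],
)

```text
clock: 43.8
tool_pos: [0.6116, -0.0439, 0.2832]
eef_rot: [[0.996, 0.089, -0.001], [0.089, -0.996, 0.001], [-0.001, -0.001, -1.0]]
force: [-0.4, -0.2, -5.9]
width: 0.205
```

Request:
carry_out(
  rot=[
    [0,0,0],
    [0,0,0],
    [0,0,0],
  ],
  delta_pos=[
    [0,0,0],
    [0,0,0],
    [0,0,0],
  ],
  hand=[0,0,0],
)

```text
clock: 44.18
tool_pos: [0.6106, -0.0475, 0.2838]
eef_rot: [[0.996, 0.085, 0.0], [0.085, -0.996, -0.0], [0.0, 0.0, -1.0]]
force: [0.1, -0.4, -4.8]
width: 0.201
```

```bash
python3 - <<'E'
from tins import *
go((.611,-.0465,.28),5)
for n in ('wrist','top','scene'): cv2.imwrite(f'pics/{n}19.png',read_camera(n))
t=cv2.imread('pics/top19.png'); cv2.imwrite('pics/top19z.png',cv2.resize(t[120:250,230:400],None,fx=4,fy=4,interpolation=cv2.INTER_CUBIC))
E
```

```text
t 44.17 pos [ 0.6106 -0.0475  0.2838] yaw 4.89 q6 -0.29 F [ 0.14 -0.41 -4.79] w 0.201
world d [ 0.0004  0.001  -0.0038] dyaw 0.11 -> rotz total -0.0012
tilt corr (tool rotvec shares) [ 0.0002 -0.     -0.    ]
shift total in CURRENT axes [ 0.0016 -0.0031  0.0128]  AFTER-turn axes [ 0.0016 -0.0031  0.0128]
```

View pics/wrist19.png

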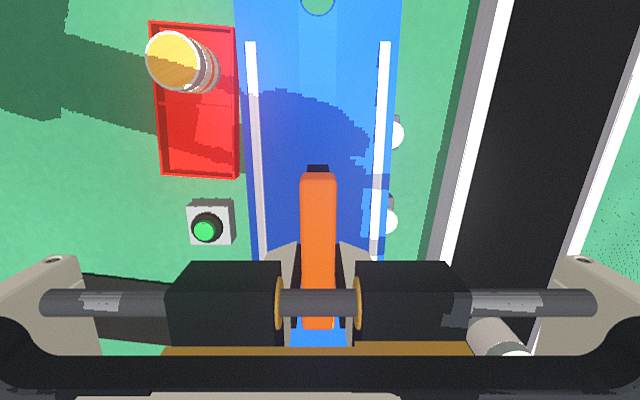

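View pics/scene19.png

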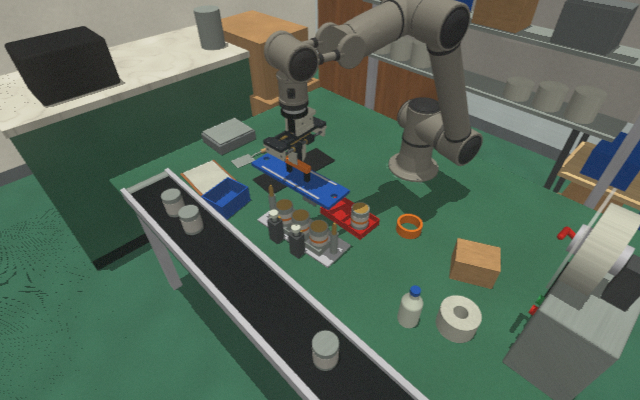

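View pics/top19z.png

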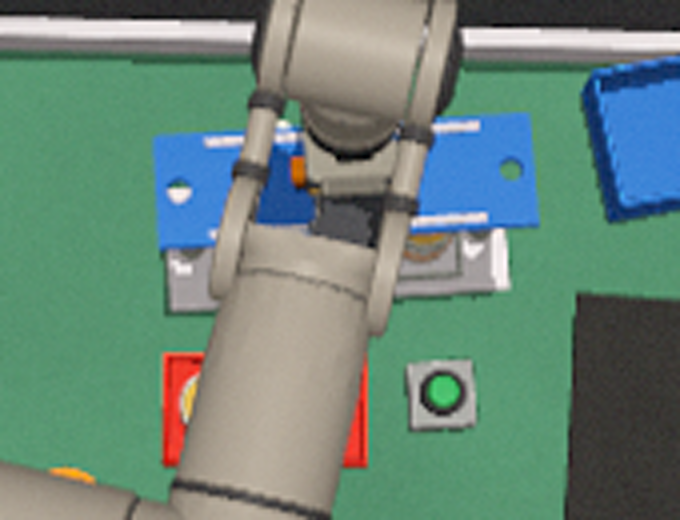

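```bash
python3 - <<'E'
from tins import *
c=cam('wrist');s=ctrl.sense(); z0=s['tool_pos'][2]-.0436
img=cv2.imread('pics/wrist19.png')
print('hole',onz(c,317.5,4,z0+.020))
bs,m=blobs(img,(3,150,60),(16,255,255),500)
for u,v,ar,k in bs:
    x,y,w,h=cv2.boundingRect(k); print(x,y,w,h,ar)
    if 280<x<330:
        for q in ((x,y+6),(x+w-1,y+6),(x+w/2-.5,y)): print(' bar',onz(c,*map(float,q),z0+.076))
# expected pin b
t=np.radians(5); o=np.array([.611,-.0465]); n=np.array([-np.sin(t),np.cos(t)])
print('expected hole if centred', s['tool_pos'][:2]+.145*n,'bar end',s['tool_pos'][:2]+.047*n)
ct=cam('top')
A=onz(ct,230+(180.5)/4-.5,120+(193.5)/4-.5,z0+.02);B=onz(ct,230+511.5/4-.5,120+168.5/4-.5,z0+.02)
print(A,B,(A+B)/2,np.degrees(np.arctan2(*(A-B)[[1,0]]))-90,np.linalg.norm(A-B))
# strips: inner edges white
h=cv2.cvtColor(img,cv2.COLOR_BGR2HSV)
for row in (60,120,180,220):
    r=np.where((h[row,:,1]<40)&(h[row,:,2]>170))[0]; print(row,[ (a[0],a[-1]) for a in np.split(r,np.where(np.diff(r)>1)[0]+1) if len(a)>3 and 235<a[0]<400])
E
```

```text
hole [0.59814263 0.09141291 0.26024889]
299 172 38 117 3926.5
 bar [ 0.59657974 -0.00144043  0.31624889]
 bar [6.15323177e-01 1.52677161e-04 3.16248887e-01]
 bar [0.60568872 0.00244065 0.31624889]
expected hole if centred [0.59814997 0.09730988] bar end [ 6.06691234e-01 -3.17195759e-04]
[0.59769017 0.09460966 0.26024889] [ 0.62624652 -0.19287824  0.26024889] [ 0.61196834 -0.04913429  0.26024889] 5.672617808954655 0.28890268308548805
60 [(np.int64(246), np.int64(256)), (np.int64(379), np.int64(389))]
120 [(np.int64(250), np.int64(259)), (np.int64(376), np.int64(385))]
180 [(np.int64(254), np.int64(262)), (np.int64(373), np.int64(380))]
220 [(np.int64(257), np.int64(264)), (np.int64(371), np.int64(378)), (np.int64(387), np.int64(397))]
```

```bash
python3 - <<'E'
from tins import *
c=cam('wrist');s=ctrl.sense(); z0=s['tool_pos'][2]-.0436
img=cv2.imread('pics/wrist19.png'); h=cv2.cvtColor(img,cv2.COLOR_BGR2HSV)
print([(r,h[r,317].tolist()) for r in range(8,26)])
print([tuple(x) for x in [(q,h[2,q,0]) for q in range(290,346,2)]])
for r in (14,15,16,17,18): 
    p=onz(c,317.5,r,z0+.02); print(r,(p-s['tool_pos'])[:2]@[-np.sin(np.radians(4.89)),np.cos(np.radians(4.89))])
E
```

```text
[(8, [78, 120, 200]), (9, [80, 115, 207]), (10, [80, 121, 200]), (11, [80, 116, 202]), (12, [79, 116, 204]), (13, [77, 115, 211]), (14, [87, 121, 196]), (15, [106, 180, 210]), (16, [108, 195, 255]), (17, [103, 166, 255]), (18, [103, 166, 255]), (19, [103, 162, 255]), (20, [103, 169, 255]), (21, [103, 168, 255]), (22, [103, 167, 255]), (23, [103, 164, 255]), (24, [103, 163, 255]), (25, [103, 169, 255])]
[(290, np.uint8(103)), (292, np.uint8(103)), (294, np.uint8(103)), (296, np.uint8(103)), (298, np.uint8(103)), (300, np.uint8(108)), (302, np.uint8(83)), (304, np.uint8(80)), (306, np.uint8(79)), (308, np.uint8(80)), (310, np.uint8(79)), (312, np.uint8(80)), (314, np.uint8(80)), (316, np.uint8(79)), (318, np.uint8(78)), (320, np.uint8(79)), (322, np.uint8(79)), (324, np.uint8(79)), (326, np.uint8(78)), (328, np.uint8(78)), (330, np.uint8(78)), (332, np.uint8(71)), (334, np.uint8(109)), (336, np.uint8(103)), (338, np.uint8(104)), (340, np.uint8(103)), (342, np.uint8(103)), (344, np.uint8(103))]
14 0.13394122543956613
15 0.13341797885870393
16 0.13289383507183555
17 0.13236879176933486
18 0.1318428466336413
```

Request:
carry_out(
  rot=[
    [0,0,0],
    [0,0,0],
    [0,0,0],
    [0,0,0],
    [0,0,0],
  ],
  delta_pos=[
    [0.001,-0.003,0.07],
    [0,0,0.1],
    [0,0,0.08],
    [0,0,0.05],
    [0,0,0],
  ],
  hand=[0,0,0,0,0],
)

```text
clock: 44.95
tool_pos: [0.6107, -0.0456, 0.1928]
eef_rot: [[0.996, 0.087, -0.002], [0.087, -0.996, 0.0], [-0.002, -0.0, -1.0]]
force: [0.5, -0.8, -4.6]
width: 0.208
```

Request:
carry_out(
  rot=[
    [0,0,0],
    [0,0,0],
  ],
  delta_pos=[
    [0,0,0],
    [0,0,0],
  ],
  hand=[0,0],
)

```text
clock: 45.2
tool_pos: [0.6118, -0.0456, 0.1948]
eef_rot: [[0.996, 0.087, 0.002], [0.087, -0.996, -0.001], [0.002, 0.001, -1.0]]
force: [-0.2, 0.2, -4.2]
width: 0.205
```

```bash
python3 - <<'E'
from tins import *
go((.611,-.0465,.28),5)
for n in ('top','scene'): cv2.imwrite(f'pics/{n}20.png',read_camera(n))
t=cv2.imread('pics/top20.png'); cv2.imwrite('pics/top20z.png',cv2.resize(t[140:210,260:370],None,fx=7,fy=7,interpolation=cv2.INTER_CUBIC))
t=cv2.imread('pics/scene20.png'); cv2.imwrite('pics/scene20z.png',cv2.resize(t[150:270,235:365],None,fx=6,fy=5,interpolation=cv2.INTER_CUBIC))
E
```

```text
t 45.20 pos [ 0.6118 -0.0456  0.1948] yaw 4.99 q6 -0.29 F [-0.25  0.24 -4.18] w 0.205
world d [-0.0008 -0.0009  0.0852] dyaw 0.01 -> rotz total -0.0002
tilt corr (tool rotvec shares) [ 0.0004 -0.0013 -0.    ]
shift total in CURRENT axes [-0.003   0.0028 -0.2839]  AFTER-turn axes [-0.003   0.0028 -0.2839]
```

View pics/top20z.png

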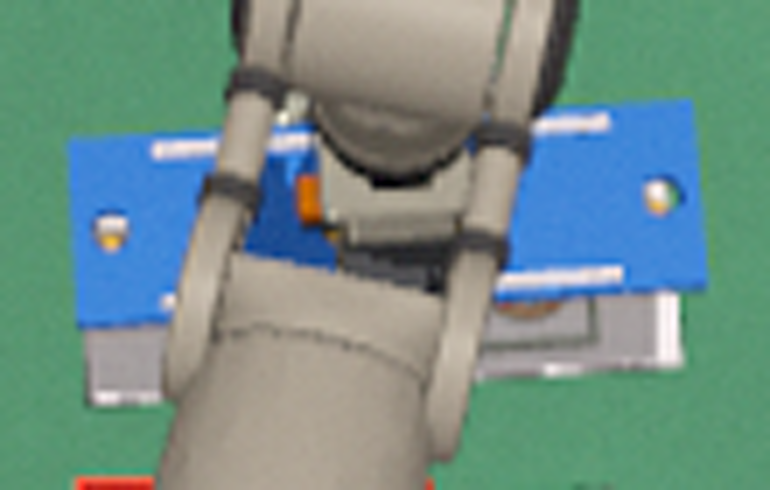

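View pics/scene20z.png

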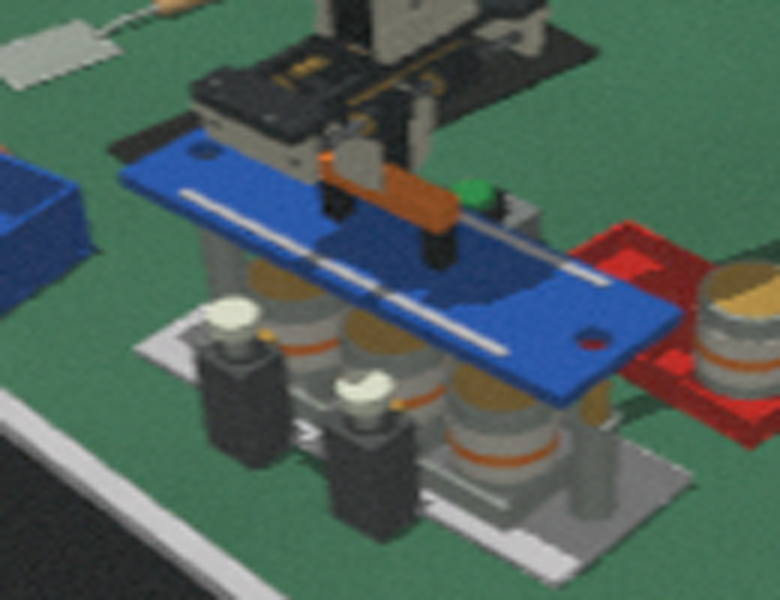

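```bash
python3 - <<'E'
from tins import *
c=cam('top'); t=np.radians(5); n=np.array([-np.sin(t),np.cos(t)]); o=np.array([.611,-.0465]); s=ctrl.sense(); z0=s['tool_pos'][2]-.0436
for sg in (1,-1):
    p=o+sg*.145*n
    a=proj(c,[*p,z0+.02]); b=proj(c,[*p,.145]); m=lambda q:(7*(q-[260,140]+.5)).round(1)
    print('hole',m(a),'tip',m(b),'diff',m(b)-m(a), 'per mm +y', 7*(proj(c,[*(p+.001*n),.145])-b))
E
```

```text
hole [110.5 236.3] tip [113.5 246.9] diff [ 3.  10.6] per mm +y [-1.88247455  0.12115269]
hole [662.6 200.8] tip [657.5 211.9] diff [-5.1 11.1] per mm +y [-1.86938262  0.12031012]
```

Request:
carry_out(
  rot=[
    [0,0,0],
    [0,0,0],
    [0,0,0],
    [0,0,0],
    [0,0,0],
  ],
  delta_pos=[
    [-0.002,-0.003,0.02],
    [0,0,0.02],
    [0,0,0.02],
    [0,0,0.016],
    [0,0,0],
  ],
  hand=[0,0,0,0,0],
)

```text
clock: 45.92
tool_pos: [0.6103, -0.0446, 0.1702]
eef_rot: [[0.996, 0.087, -0.001], [0.087, -0.996, 0.0], [-0.001, -0.0, -1.0]]
force: [-0.0, 0.7, -5.2]
width: 0.207
```

Request:
carry_out(
  rot=[
    [0,0,0],
    [0,0,0],
    [0,0,0],
  ],
  delta_pos=[
    [0,0,0],
    [0,0,0],
    [0,0,0],
  ],
  hand=[0,0,0],
)

```text
clock: 46.3
tool_pos: [0.6107, -0.0446, 0.171]
eef_rot: [[0.996, 0.087, 0.0], [0.087, -0.996, -0.0], [0.0, 0.0, -1.0]]
force: [-0.7, -0.1, -4.5]
width: 0.206
```

```bash
python3 - <<'E'
from tins import *
go((.611,-.0465,.1356),5); print(ctrl.sense()['torque'])
for n in ('top','scene'): cv2.imwrite(f'pics/{n}21.png',read_camera(n))
t=cv2.imread('pics/top21.png'); cv2.imwrite('pics/top21z.png',cv2.resize(t[140:210,260:370],None,fx=7,fy=7,interpolation=cv2.INTER_CUBIC))
E
```

```text
t 46.30 pos [ 0.6107 -0.0446  0.171 ] yaw 4.99 q6 -0.29 F [-0.71 -0.09 -4.53] w 0.206
world d [ 0.0003 -0.0019 -0.0354] dyaw 0.01 -> rotz total -0.0001
tilt corr (tool rotvec shares) [ 0.0001 -0.0002 -0.    ]
shift total in CURRENT axes [0.0006 0.0063 0.1181]  AFTER-turn axes [0.0006 0.0063 0.1181]
[-0.01191394 -0.1581313   0.02700084]
```

View pics/top21z.png

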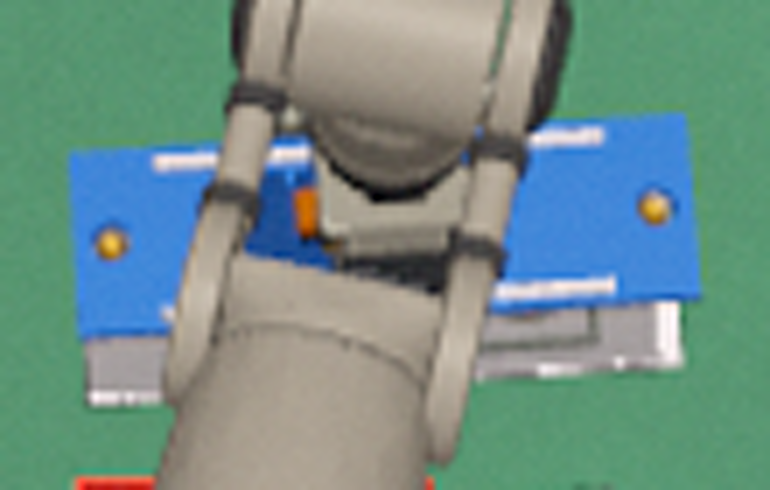

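Request:
carry_out(
  rot=[
    [0,0,0],
    [0,0,0],
    [0,0,0],
    [0,0,0],
    [0,0,0],
  ],
  delta_pos=[
    [0,0,0.015],
    [0,0,0.015],
    [0,0,0.015],
    [0,0,0.015],
    [0,0,0],
  ],
  hand=[0,0,0,0,0],
)

```text
clock: 47.02
tool_pos: [0.6103, -0.0446, 0.1522]
eef_rot: [[0.996, 0.087, -0.001], [0.087, -0.996, 0.0], [-0.001, -0.0, -1.0]]
force: [-0.1, -0.0, -4.2]
width: 0.206
```

Request:
carry_out(
  rot=[
    [0,0,0],
    [0,0,0],
    [0,0,0],
    [0,0,0],
    [0,0,0],
  ],
  delta_pos=[
    [0,0,0.012],
    [0,0,0.012],
    [0,0,0.012],
    [0,0,0.01],
    [0,0,0],
  ],
  hand=[0,0,0,0,0],
)

```text
clock: 47.65
tool_pos: [0.6104, -0.0446, 0.1386]
eef_rot: [[0.996, 0.087, -0.001], [0.087, -0.996, 0.0], [-0.001, -0.0, -1.0]]
force: [-0.5, -0.3, -4.8]
width: 0.206
```

```bash
python3 - <<'E'
from tins import *
go((.611,-.0465,.1356),5); print(ctrl.sense()['torque'])
E
```

```text
t 47.65 pos [ 0.6104 -0.0446  0.1386] yaw 4.99 q6 -0.29 F [-0.52 -0.33 -4.85] w 0.206
world d [ 0.0006 -0.0019 -0.003 ] dyaw 0.01 -> rotz total -0.0001
tilt corr (tool rotvec shares) [-0.0001  0.0004 -0.    ]
shift total in CURRENT axes [0.0015 0.0066 0.0101]  AFTER-turn axes [0.0015 0.0066 0.0101]
[ 0.01718786 -0.08062231  0.04402783]
```

Request:
carry_out(
  rot=[
    [0,0,0],
    [0,0,0],
    [0,0,0],
    [0,0,0],
  ],
  delta_pos=[
    [0,0,0.005],
    [0,0,0.005],
    [0,0,0],
    [0,0,0],
  ],
  hand=[0,0,0,0],
)

```text
clock: 48.15
tool_pos: [0.6106, -0.0446, 0.1361]
eef_rot: [[0.996, 0.087, 0.0], [0.087, -0.996, -0.0], [0.0, 0.0, -1.0]]
force: [0.2, -0.0, -4.5]
width: 0.211
```

Request:
carry_out(
  rot=[
    [0,0,0],
    [0,0,0],
    [0,0,0],
  ],
  delta_pos=[
    [0,0,0.004],
    [0,0,0],
    [0,0,0],
  ],
  hand=[0,0,0],
)

```text
clock: 48.52
tool_pos: [0.6109, -0.0446, 0.1355]
eef_rot: [[0.996, 0.087, 0.001], [0.087, -0.996, -0.0], [0.001, 0.0, -1.0]]
force: [-1.6, 1.6, 2.6]
width: 0.207
```

Request:
carry_out(
  rot=[
    [0,0,0],
    [0,0,0],
    [0,0,0],
    [0,0,0],
    [0,0,0],
  ],
  delta_pos=[
    [0,0,0],
    [0,0,0],
    [0,0,0],
    [0,0,0],
    [0,0,0],
  ],
  hand=[0.3,0.4,0.5,0.5,0.5],
)

```text
clock: 49.15
tool_pos: [0.6106, -0.0446, 0.1348]
eef_rot: [[0.996, 0.087, 0.0], [0.087, -0.996, -0.0], [-0.0, 0.0, -1.0]]
force: [-0.3, -0.1, 0.3]
width: 0.5
```

Request:
carry_out(
  rot=[
    [0,0,0],
    [0,0,0],
    [0,0,0],
    [0,0,0],
    [0,0,0],
  ],
  delta_pos=[
    [0,0,-0.03],
    [0,0,-0.1],
    [0,0,-0.2],
    [0,0,-0.2],
    [0,0,0],
  ],
  hand=[0.5,0.5,0.5,0.5,0.5],
)

```text
clock: 49.78
tool_pos: [0.6127, -0.0449, 0.3005]
eef_rot: [[0.996, 0.087, 0.012], [0.087, -0.996, -0.002], [0.012, 0.003, -1.0]]
force: [-0.3, -0.1, -0.5]
width: 0.498
```

```bash
python3 - <<'E'
from tins import *
go((.682,-.0895,.25),5)
for n in ('top','scene','wrist'): cv2.imwrite(f'pics/{n}22.png',read_camera(n))
t=cv2.imread('pics/scene22.png'); cv2.imwrite('pics/scene22z.png',cv2.resize(t[150:270,235:365],None,fx=6,fy=5,interpolation=cv2.INTER_CUBIC))
E
```

```text
t 49.77 pos [ 0.6127 -0.0449  0.3005] yaw 5.00 q6 -0.29 F [-0.32 -0.11 -0.55] w 0.498
world d [ 0.0693 -0.0446 -0.0505] dyaw 0.00 -> rotz total -0.0001
tilt corr (tool rotvec shares) [ 0.0022 -0.0074 -0.    ]
shift total in CURRENT axes [0.2173 0.1681 0.1684]  AFTER-turn axes [0.2173 0.1682 0.1684]
```

View pics/scene22z.png

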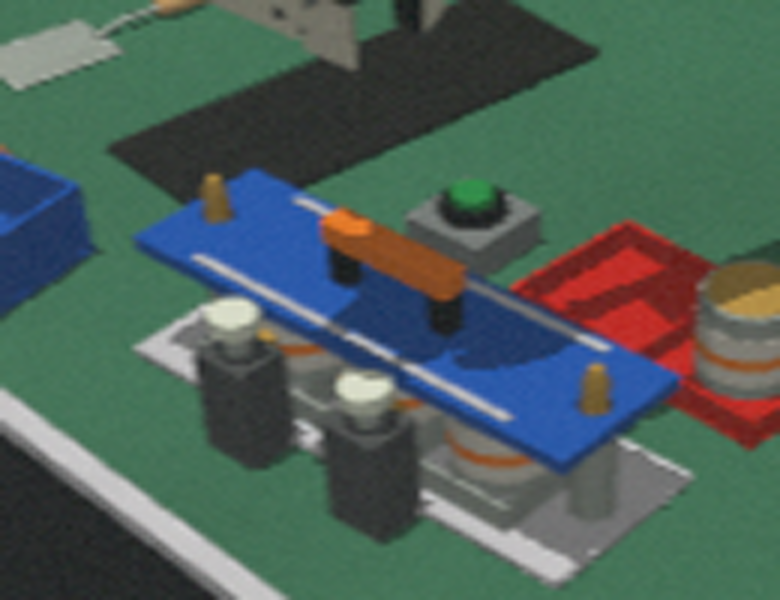

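View pics/wrist22.png

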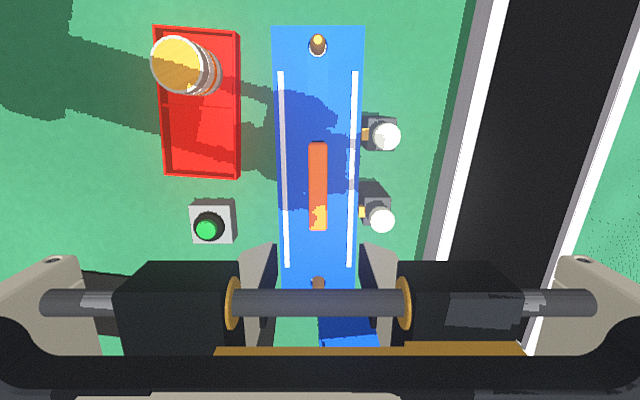

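Request:
carry_out(
  rot=[
    [0,0,0.1],
    [0,0,0.1],
    [0,0,0.1],
    [0,0,0.1],
    [0,0,0.1],
  ],
  delta_pos=[
    [0,0,0],
    [0,0,0],
    [0,0,0],
    [0,0,0],
    [0,0,0],
  ],
  hand=[0,0,0,0,0],
)

```text
clock: 50.55
tool_pos: [0.6099, -0.0445, 0.2917]
eef_rot: [[0.762, -0.647, -0.004], [-0.647, -0.762, 0.001], [-0.003, 0.002, -1.0]]
force: [0.2, 0.3, 0.2]
width: 0.018
```

Request:
carry_out(
  rot=[
    [0,0,0.1],
    [0,0,0.1],
    [0,0,0.1],
    [0,0,0.1],
    [0,0,0.1],
  ],
  delta_pos=[
    [0,0,0],
    [0,0,0],
    [0,0,0],
    [0,0,0],
    [0,0,0],
  ],
  hand=[0,0,0,0,0],
)

```text
clock: 51.18
tool_pos: [0.6098, -0.0445, 0.2917]
eef_rot: [[0.082, -0.997, -0.004], [-0.997, -0.082, 0.001], [-0.001, 0.004, -1.0]]
force: [-0.0, -0.6, 0.6]
width: 0.002
```

Request:
carry_out(
  rot=[
    [0,0,0],
    [0,0,0],
  ],
  delta_pos=[
    [0,0,0],
    [0,0,0],
  ],
  hand=[0,0],
)

```text
clock: 51.42
tool_pos: [0.6102, -0.0445, 0.2928]
eef_rot: [[0.09, -0.996, -0.002], [-0.996, -0.09, 0.0], [-0.0, 0.002, -1.0]]
force: [0.4, -0.4, 1.1]
width: 0.004
```

```bash
python3 - <<'E'
from tins import *
go((.6843,.0101,.16),-85)
c=cam('wrist');img=read_camera('wrist'); cv2.imwrite('pics/w23.png',img)
bs,m=blobs(img,(0,0,200),(180,40,255),80)
for u,v,a,k in bs: print(round(u,1),round(v,1),a,onz(c,u,v,.131).round(4))
E
```

```text
t 51.42 pos [ 0.6102 -0.0445  0.2928] yaw -84.84 q6 1.28 F [ 0.43 -0.4   1.06] w 0.004
world d [ 0.0741  0.0546 -0.1328] dyaw -0.16 -> rotz total 0.0017
tilt corr (tool rotvec shares) [0.0012 0.0003 0.    ]
shift total in CURRENT axes [-0.1592 -0.2622  0.4427]  AFTER-turn axes [-0.16   -0.2618  0.4427]
615.9 246.8 1329.5 [ 0.5601 -0.419   0.131 ]
397.0 210.0 135.0 [ 0.5834 -0.1421  0.131 ]
320.6 143.1 847.0 [ 0.6533 -0.0447  0.131 ]
314.8 125.4 368.5 [ 0.6717 -0.0366  0.131 ]
319.8 127.1 1368.0 [ 0.6704 -0.0422  0.131 ]
364.0 109.7 561.0 [ 0.6927 -0.0879  0.131 ]
271.8 109.6 547.5 [0.684  0.0108 0.131 ]
620.3 148.7 3189.5 [ 0.6769 -0.3783  0.131 ]
460.4 18.5 5485.5 [ 0.7869 -0.1715  0.131 ]
```

Request:
carry_out(
  rot=[
    [0,0,0],
    [0,0,0],
    [0,0,0],
    [0,0,0],
    [0,0,0],
  ],
  delta_pos=[
    [-0.08,-0.131,0],
    [-0.08,-0.131,0],
    [0,0,0.2],
    [0,0,0.2],
    [0,0,0],
  ],
  hand=[0,0,0,0,0],
)

```text
clock: 52.1
tool_pos: [0.6812, 0.0105, 0.1679]
eef_rot: [[0.088, -0.996, -0.013], [-0.996, -0.088, 0.001], [-0.002, 0.012, -1.0]]
force: [0.0, -0.5, 0.8]
width: 0.0
```

Request:
carry_out(
  rot=[
    [0,0,0],
    [0,0,0],
    [0,0,0],
    [0,0,0],
    [0,0,0],
  ],
  delta_pos=[
    [0,0,0],
    [0,0,0],
    [0,0,0.04],
    [0,0,0.04],
    [0,0,0],
  ],
  hand=[0,0,0,0,0],
)

```text
clock: 52.72
tool_pos: [0.6838, 0.0101, 0.148]
eef_rot: [[0.087, -0.996, -0.003], [-0.996, -0.087, 0.0], [-0.001, 0.003, -1.0]]
force: [-0.1, -0.8, -0.6]
width: 0.002
```

```bash
python3 - <<'E'
from tins import *
go((.684,.0105,.112),-85)
E
```

```text
t 52.73 pos [0.6838 0.0101 0.148 ] yaw -85.02 q6 1.39 F [-0.1  -0.81 -0.61] w 0.002
world d [ 0.0002  0.0004 -0.036 ] dyaw 0.02 -> rotz total -0.0002
tilt corr (tool rotvec shares) [0.002  0.0003 0.    ]
shift total in CURRENT axes [-0.0013 -0.0009  0.1201]  AFTER-turn axes [-0.0013 -0.0009  0.1201]
```

Request:
carry_out(
  rot=[
    [0,0,0],
    [0,0,0],
    [0,0,0],
    [0,0,0],
    [0,0,0],
  ],
  delta_pos=[
    [0,0,0.04],
    [0,0,0.025],
    [0,0,0.025],
    [0,0,0.015],
    [0,0,0],
  ],
  hand=[0,0,0,0,0],
)

```text
clock: 53.35
tool_pos: [0.6845, 0.01, 0.1179]
eef_rot: [[0.087, -0.996, -0.001], [-0.996, -0.087, -0.0], [-0.0, 0.001, -1.0]]
force: [-0.5, -0.2, -0.2]
width: 0.001
```

Request:
carry_out(
  rot=[
    [0,0,0],
    [0,0,0],
    [0,0,0],
  ],
  delta_pos=[
    [0,0,0.01],
    [0,0,0.005],
    [0,0,0],
  ],
  hand=[0,0,0],
)

```text
clock: 53.72
tool_pos: [0.6847, 0.01, 0.1138]
eef_rot: [[0.087, -0.996, -0.0], [-0.996, -0.087, -0.0], [0.0, 0.0, -1.0]]
force: [0.0, -0.6, 0.0]
width: 0.007
```

Request:
carry_out(
  rot=[
    [0,0,0],
    [0,0,0],
    [0,0,0],
  ],
  delta_pos=[
    [0,0,0.007],
    [0,0,0.0],
    [0,0,0],
  ],
  hand=[0,0,0],
)

```text
clock: 54.1
tool_pos: [0.6847, 0.01, 0.1117]
eef_rot: [[0.087, -0.996, 0.0], [-0.996, -0.087, -0.0], [0.0, 0.0, -1.0]]
force: [0.4, 0.1, 0.9]
width: 0.007
```

Request:
carry_out(
  rot=[
    [0,0,0],
    [0,0,0],
    [0,0,0],
  ],
  delta_pos=[
    [0,0,-0.1],
    [0,0,-0.1],
    [0,0,0],
  ],
  hand=[0,0,0],
)

```text
clock: 54.48
tool_pos: [0.6862, 0.0099, 0.1748]
eef_rot: [[0.087, -0.996, 0.006], [-0.996, -0.087, -0.001], [0.001, -0.006, -1.0]]
force: [0.2, -0.0, -0.5]
width: 0.007
```

```bash
python3 - <<'E'
from tins import *
go((.6930,-.0887,.14),-85)
t=read_camera('scene'); cv2.imwrite('pics/s24z.png',cv2.resize(t[150:270,235:365],None,fx=6,fy=5,interpolation=cv2.INTER_CUBIC))
E
```

```text
t 54.48 pos [0.6862 0.0099 0.1748] yaw -85.02 q6 1.39 F [ 0.2  -0.02 -0.46] w 0.007
world d [ 0.0068 -0.0986 -0.0348] dyaw 0.02 -> rotz total -0.0002
tilt corr (tool rotvec shares) [-0.0037 -0.0007  0.    ]
shift total in CURRENT axes [0.3294 0.0061 0.1159]  AFTER-turn axes [0.3294 0.0062 0.1159]
```

View pics/s24z.png

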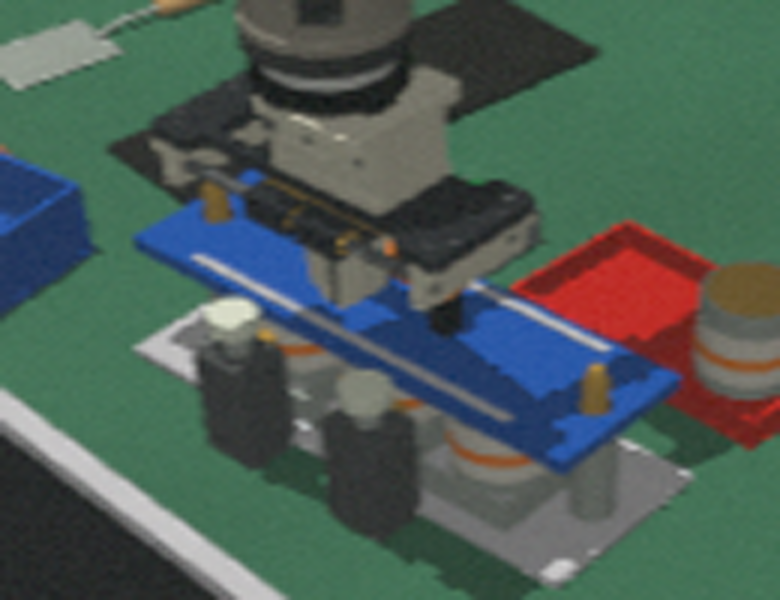

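```bash
python3 - <<'E'
from tins import *
c=cam('scene'); m=lambda p:((proj(c,p)-[235,150]+.5)*[6,5]).round(0)
print('tip',m(ctrl.sense()['tool_pos']),'cap up',m((.6843,.0101,.131)),'cap dn',m((.6843,.0101,.113)),'cap a up',m((.6931,-.0895,.131)),m((.6931,-.0895,.113)))
E
```

```text
tip [353. 335.] cap up [359. 381.] cap dn [361. 401.] cap a up [228. 311.] [231. 331.]
```

```bash
python3 - <<'E'
from tins import *
go((.6930,-.0887,.14),-85)
cv2.imwrite('pics/w25.png',read_camera('wrist'))
t=read_camera('scene'); cv2.imwrite('pics/s25z.png',cv2.resize(t[170:240,260:330],None,fx=8,fy=8,interpolation=cv2.INTER_CUBIC))
E
```

```text
t 54.52 pos [0.6852 0.01   0.1726] yaw -85.01 q6 1.39 F [-0.4   0.02 -0.23] w 0.010
world d [ 0.0078 -0.0987 -0.0326] dyaw 0.01 -> rotz total -0.0001
tilt corr (tool rotvec shares) [-0.0014 -0.0003  0.    ]
shift total in CURRENT axes [0.3301 0.0027 0.1087]  AFTER-turn axes [0.3301 0.0028 0.1087]
```

View pics/w25.png

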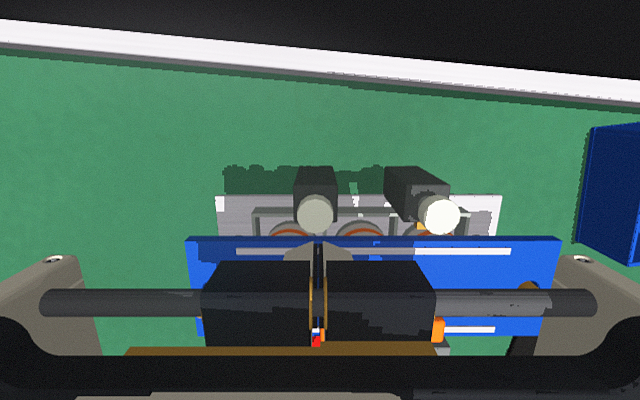

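View pics/s25z.png

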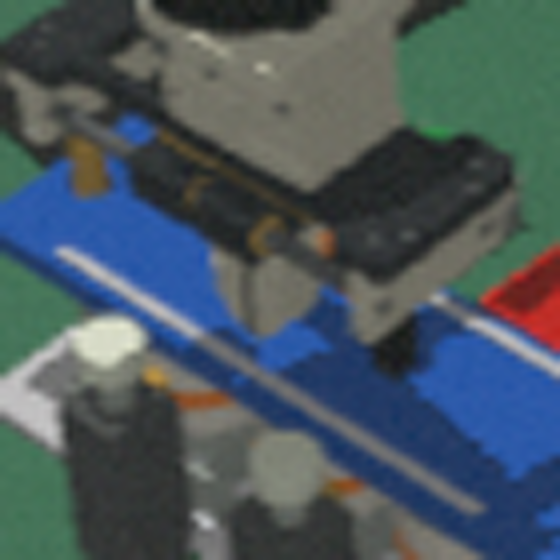

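```bash
python3 - <<'E'
from tins import *
c=cam('wrist'); s=ctrl.sense()
print('tip',proj(c,s['tool_pos']), 'b up/dn',proj(c,(.6843,.0101,.131)),proj(c,(.6843,.0101,.113)),'a up',proj(c,(.6931,-.0895,.131)),proj(c,(.6931,-.0895,.113)))
cs=cam('scene'); m=lambda p:((proj(cs,p)-[260,170]+.5)*8).round(0)
print('scene b',m((.6843,.0101,.131)),m((.6843,.0101,.113)),'a',m((.6931,-.0895,.131)),'tip',m(s['tool_pos']))
E
```

```text
tip [316.60954944 237.36371256] b up/dn [316.77594076 216.60609432] [316.82974962 209.26522521] a up [445.88377893 216.35289026] [437.31975312 209.02812054]
scene b [278. 450.] [281. 481.] a [103. 338.] tip [273. 379.]
```

Request:
carry_out(
  rot=[
    [0,0,0],
    [0,0,0],
    [0,0,0],
    [0,0,0],
    [0,0,0],
  ],
  delta_pos=[
    [0,0,0.1],
    [0,0,0.06],
    [0,0,0.02],
    [0,0,0],
    [0,0,0],
  ],
  hand=[0,0,0,0,0],
)

```text
clock: 55.25
tool_pos: [0.6852, 0.01, 0.1185]
eef_rot: [[0.087, -0.996, 0.001], [-0.996, -0.087, -0.0], [0.0, -0.001, -1.0]]
force: [0.3, -0.5, 0.5]
width: 0.006
```

Request:
carry_out(
  rot=[
    [0,0,0],
    [0,0,0],
  ],
  delta_pos=[
    [0,0,0.015],
    [0,0,0.0],
  ],
  hand=[0,0],
)

```text
clock: 55.5
tool_pos: [0.6846, 0.01, 0.1131]
eef_rot: [[0.087, -0.996, -0.0], [-0.996, -0.087, -0.0], [0.0, 0.0, -1.0]]
force: [-0.2, 0.2, 0.0]
width: 0.005
```

```bash
python3 - <<'E'
from tins import *
go((.6930,-.0887,.14),-85)
t=read_camera('scene'); cv2.imwrite('pics/s26z.png',cv2.resize(t[170:240,260:330],None,fx=8,fy=8,interpolation=cv2.INTER_CUBIC))
cv2.imwrite('pics/w26.png',read_camera('wrist'))
E
```

```text
t 55.50 pos [0.6846 0.01   0.1131] yaw -85.02 q6 1.39 F [-0.23  0.22  0.02] w 0.005
world d [ 0.0084 -0.0987  0.0269] dyaw 0.02 -> rotz total -0.0002
tilt corr (tool rotvec shares) [ 0.0002 -0.     -0.    ]
shift total in CURRENT axes [ 0.3302  0.0005 -0.0898]  AFTER-turn axes [ 0.3302  0.0006 -0.0898]
```

View pics/s26z.png

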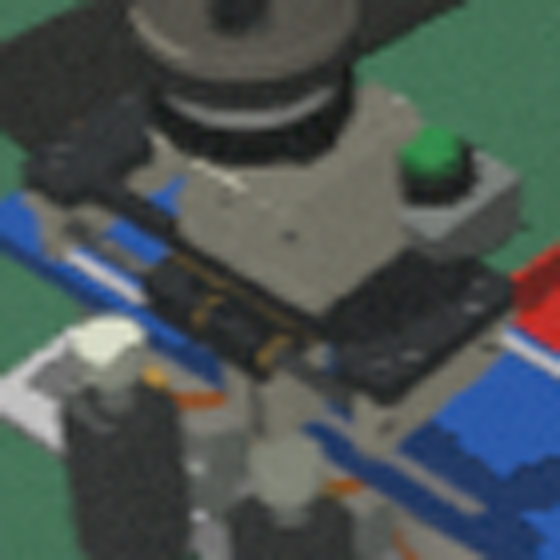

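View pics/w26.png

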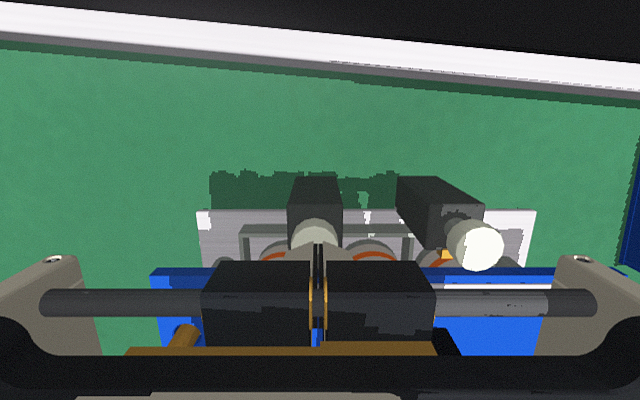

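Request:
carry_out(
  rot=[
    [0,0,0],
    [0,0,0],
  ],
  delta_pos=[
    [0,0,0.01],
    [0,0,0.0],
  ],
  hand=[0,0],
)

```text
clock: 55.85
tool_pos: [0.6845, 0.01, 0.1099]
eef_rot: [[0.087, -0.996, -0.001], [-0.996, -0.087, -0.0], [0.0, 0.001, -1.0]]
force: [-0.7, 0.3, -0.5]
width: 0.003
```

Request:
carry_out(
  rot=[
    [0,0,0],
    [0,0,0],
  ],
  delta_pos=[
    [0,0,0.01],
    [0,0,0.0],
  ],
  hand=[0,0],
)

```text
clock: 56.1
tool_pos: [0.6845, 0.0101, 0.1068]
eef_rot: [[0.087, -0.996, -0.001], [-0.996, -0.087, 0.0], [-0.0, 0.001, -1.0]]
force: [0.8, -0.1, -0.7]
width: 0.005
```

```bash
python3 - <<'E'
from tins import *
go((.6930,-.0887,.14),-85)
cs=cam('scene'); m=lambda p:((proj(cs,p)-[235,150]+.5)*[6,5]).round(0)
t=np.radians(5); o=np.array([.611,-.0465]);X=np.array([np.cos(t),np.sin(t)]); Y=np.array([-np.sin(t),np.cos(t)])
print('pins',m([*(o-.145*Y),.145]),m([*(o+.145*Y),.145]),'seen in 22z ~(213,176) (596,366)')
print('bar end tops',m([*(o-.047*Y),.168]),m([*(o+.047*Y),.168]),'caps up',m([*(o+.078*X-.05*Y),.131]),m([*(o+.078*X+.05*Y),.131]))
E
```

```text
t 56.10 pos [0.6845 0.0101 0.1068] yaw -85.02 q6 1.39 F [ 0.77 -0.08 -0.72] w 0.005
world d [ 0.0085 -0.0988  0.0332] dyaw 0.02 -> rotz total -0.0002
tilt corr (tool rotvec shares) [0.0004 0.     0.    ]
shift total in CURRENT axes [ 0.3304  0.0004 -0.1106]  AFTER-turn axes [ 0.3304  0.0004 -0.1106]
pins [209. 178.] [591. 368.] seen in 22z ~(213,176) (596,366)
bar end tops [326. 212.] [451. 273.] caps up [228. 311.] [359. 381.]
```

Request:
carry_out(
  rot=[
    [0,0,0],
    [0,0,0],
  ],
  delta_pos=[
    [0,0,0.01],
    [0,0,0.0],
  ],
  hand=[0,0],
)

```text
clock: 56.35
tool_pos: [0.6845, 0.01, 0.1039]
eef_rot: [[0.087, -0.996, -0.001], [-0.996, -0.087, -0.0], [-0.0, 0.001, -1.0]]
force: [-0.1, 0.3, -0.6]
width: 0.004
```

```bash
python3 - <<'E'
from tins import *
go((.6930,-.0887,.14),-85)
t=read_camera('scene'); cv2.imwrite('pics/s27z.png',cv2.resize(t[180:240,260:330],None,fx=10,fy=10,interpolation=cv2.INTER_CUBIC))
cv2.imwrite('pics/w27.png',cv2.resize(read_camera('wrist')[150:360,180:500],None,fx=2.5,fy=2.5))
E
```

```text
t 56.35 pos [0.6845 0.01   0.1039] yaw -85.01 q6 1.39 F [-0.13  0.29 -0.6 ] w 0.004
world d [ 0.0085 -0.0987  0.0361] dyaw 0.01 -> rotz total -0.0002
tilt corr (tool rotvec shares) [0.0004 0.     0.    ]
shift total in CURRENT axes [ 0.3303  0.0004 -0.1205]  AFTER-turn axes [ 0.3303  0.0005 -0.1205]
```

View pics/s27z.png

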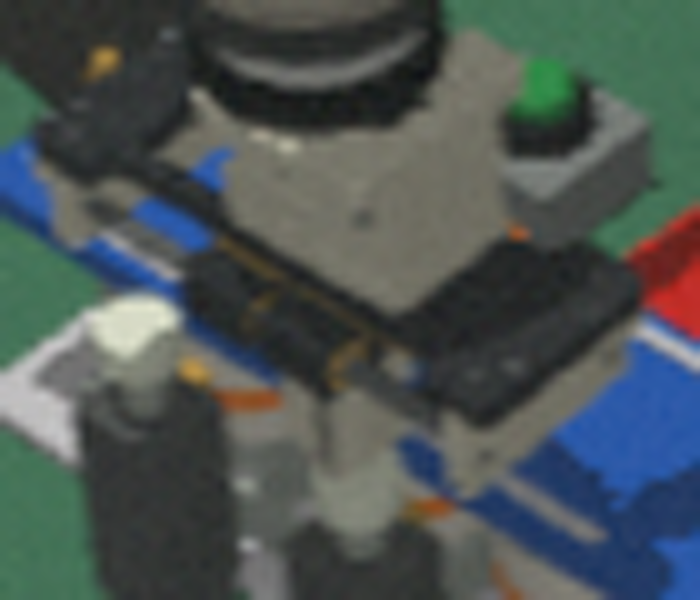

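View pics/w27.png

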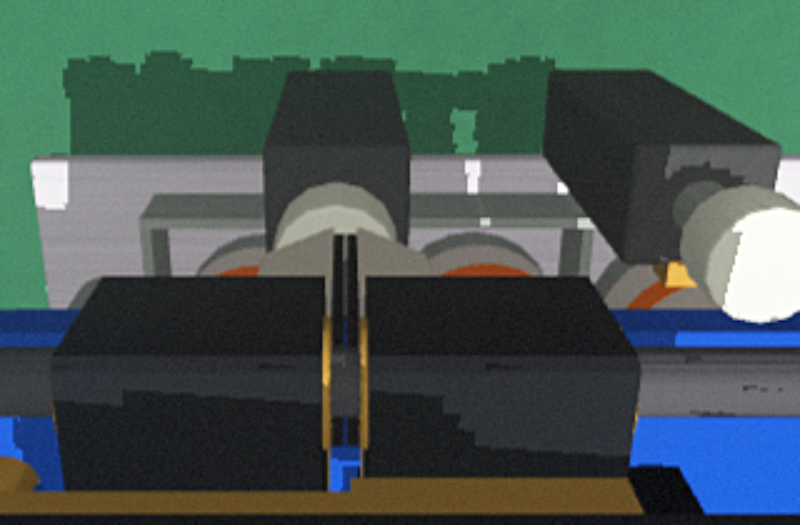

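```bash
python3 - <<'E'
from tins import *
c=cam('wrist')
for z in (.131,.125,.12,.113,.105,.1): print(z,proj(c,(.6843+.015,.0115,z)).round(1), 'a',proj(c,(.6931+.015,-.0882,z)).round(1))
print('tip',proj(c,ctrl.sense()['tool_pos']))
cs=cam('scene'); m=lambda p:((proj(cs,p)-[260,180]+.5)*10).round(0)
for z in (.131,.113,.095): print(z,m((.6843,.0101,z)),m((.6931,-.0895,z)))
E
```

```text
0.131 [316.  232.3] a [495.9 232. ]
0.125 [316.1 228.3] a [490.1 228. ]
0.12 [316.1 225.2] a [485.6 224.8]
0.113 [316.2 221. ] a [479.7 220.7]
0.105 [316.2 216.6] a [473.4 216.3]
0.1 [316.2 214. ] a [469.7 213.7]
tip [316.60940826 237.36060012]
0.131 [348. 463.] [129. 322.]
0.113 [351. 502.] [134. 361.]
0.095 [354. 540.] [139. 400.]
```

Request:
carry_out(
  rot=[
    [0,0,0],
  ],
  delta_pos=[
    [0,0,0.01],
  ],
  hand=[0],
)

```text
clock: 56.58
tool_pos: [0.685, 0.01, 0.1015]
eef_rot: [[0.087, -0.996, 0.001], [-0.996, -0.087, -0.0], [0.0, -0.001, -1.0]]
force: [-0.3, -1.1, -0.1]
width: 0.005
```

Request:
carry_out(
  rot=[
    [0,0,0],
  ],
  delta_pos=[
    [0,0,0.01],
  ],
  hand=[0],
)

```text
clock: 56.7
tool_pos: [0.6849, 0.01, 0.0984]
eef_rot: [[0.087, -0.996, 0.001], [-0.996, -0.087, -0.0], [0.0, -0.001, -1.0]]
force: [-1.7, 0.7, 6.5]
width: 0.004
```

Request:
carry_out(
  rot=[
    [0,0,0],
  ],
  delta_pos=[
    [0,0,0],
  ],
  hand=[0],
)

```text
clock: 56.82
tool_pos: [0.6848, 0.01, 0.0983]
eef_rot: [[0.087, -0.996, 0.0], [-0.996, -0.087, -0.0], [0.0, -0.0, -1.0]]
force: [-0.2, -0.5, 2.6]
width: 0.007
```

```bash
python3 - <<'E'
from tins import *
go((.6930,-.0887,.14),-85)
t=read_camera('scene'); cv2.imwrite('pics/s28z.png',cv2.resize(t[180:240,260:330],None,fx=10,fy=10,interpolation=cv2.INTER_CUBIC))
cv2.imwrite('pics/w28.png',cv2.resize(read_camera('wrist')[150:360,180:500],None,fx=2.5,fy=2.5))
E
```

```text
t 56.83 pos [0.6848 0.01   0.0983] yaw -85.01 q6 1.39 F [-0.22 -0.5   2.55] w 0.007
world d [ 0.0082 -0.0987  0.0417] dyaw 0.01 -> rotz total -0.0002
tilt corr (tool rotvec shares) [-0.0002 -0.0001  0.    ]
shift total in CURRENT axes [ 0.3303  0.0013 -0.1392]  AFTER-turn axes [ 0.3303  0.0013 -0.1392]
```

View pics/w28.png

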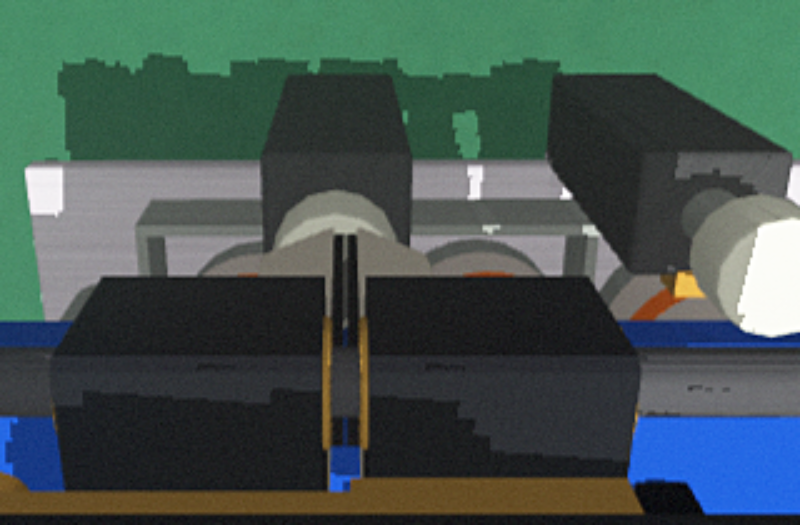

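View pics/s28z.png

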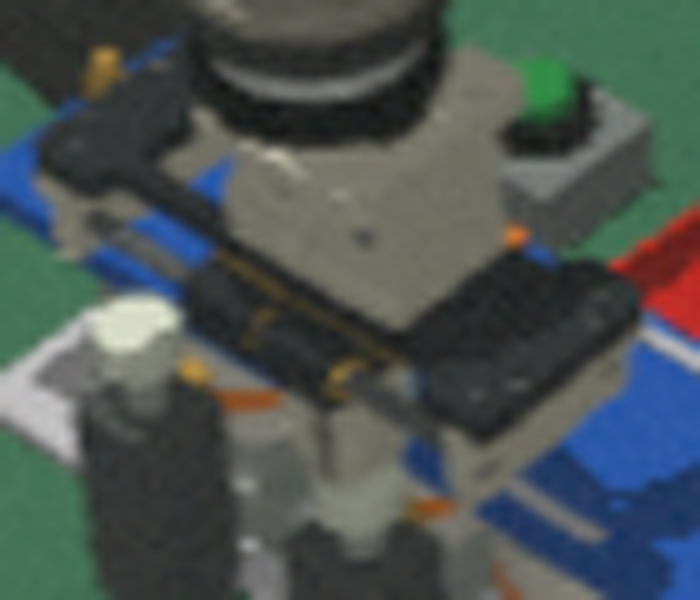

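Request:
carry_out(
  rot=[
    [0,0,0],
    [0,0,0],
    [0,0,0],
    [0,0,0],
    [0,0,0],
  ],
  delta_pos=[
    [0,0,-0.1],
    [0,0,-0.15],
    [0,0,-0.15],
    [0,0,0],
    [0,0,0],
  ],
  hand=[0,0,0,0,0],
)

```text
clock: 57.55
tool_pos: [0.6843, 0.0101, 0.2173]
eef_rot: [[0.087, -0.996, -0.001], [-0.996, -0.087, 0.0], [-0.0, 0.001, -1.0]]
force: [0.1, -0.8, -0.4]
width: 0.004
```

```bash
python3 - <<'E'
from tins import *
go((.6930,-.0887,.14),-85); s=ctrl.sense()
w=read_camera('wrist'); t=read_camera('scene')
cv2.imwrite('pics/s29z.png',cv2.resize(t[150:250,240:340],None,fx=6,fy=6,interpolation=cv2.INTER_CUBIC))
cv2.imwrite('pics/w29.png',cv2.resize(w[140:340,200:460],None,fx=3,fy=3))
cs=cam('scene');cw=cam('wrist')
for dz in (0,.01,.02,.03): 
  p=s['tool_pos']+[0,0,dz]; print(dz,((proj(cs,p)-[240,150]+.5)*6).round(0),((proj(cw,p)-[200,140]+.5)*3).round(0))
E
```

```text
t 57.55 pos [0.6843 0.0101 0.2173] yaw -85.02 q6 1.39 F [ 0.11 -0.81 -0.37] w 0.004
world d [ 0.0087 -0.0988 -0.0773] dyaw 0.02 -> rotz total -0.0002
tilt corr (tool rotvec shares) [0.0008 0.0001 0.    ]
shift total in CURRENT axes [ 0.3305 -0.0004  0.2578]  AFTER-turn axes [ 3.305e-01 -3.000e-04  2.578e-01]
0 [319. 338.] [352. 294.]
0.01 [318. 323.] [351. 314.]
0.02 [317. 308.] [351. 335.]
0.03 [316. 293.] [351. 359.]
```

View pics/s29z.png

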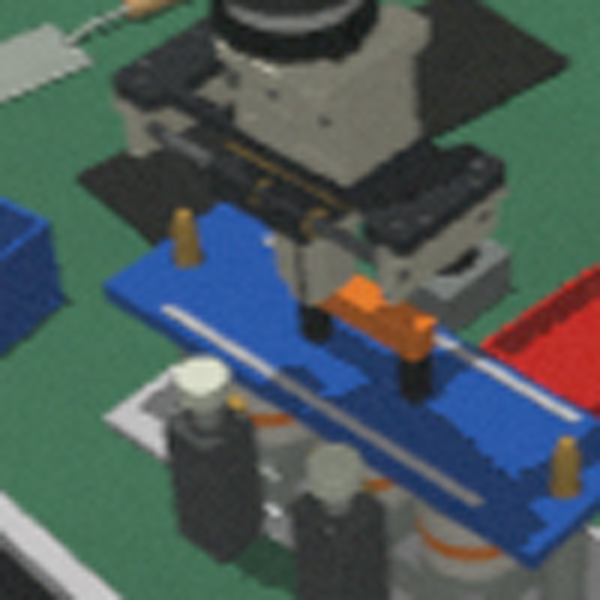

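View pics/w29.png

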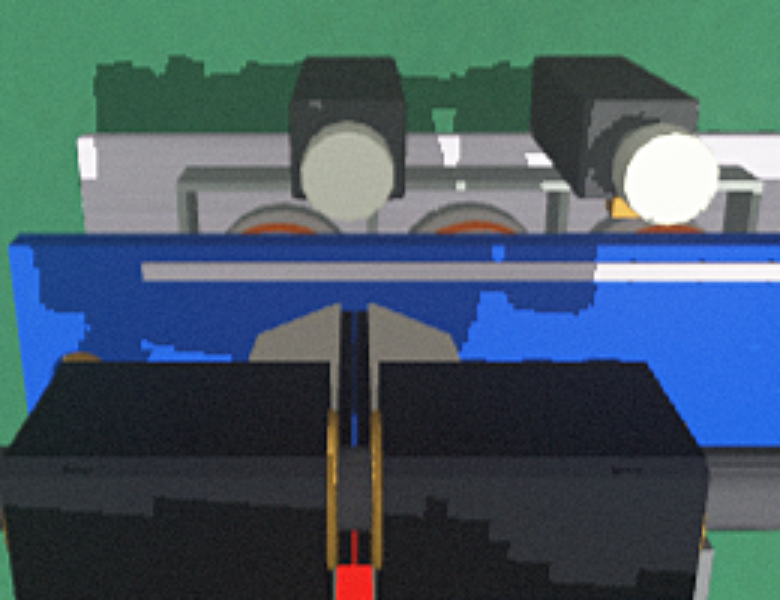

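```bash
python3 - <<'E'
from tins import *
cs=cam('scene');cw=cam('wrist');s=ctrl.sense()
for a in ((305,305),(318,297),(300,300)):
  p,e=tri(cs,(240+a[0]/6-.5,150+a[1]/6-.5),cw,(200+354/3-.5,140+304/3-.5)); print(p.round(4),e.round(4), (s['eef_rot'].T@(p-s['tool_pos'])).round(4))
# caps heights by both views
for nm,a,b in (('b',(335,462),(348,172)),('a',(202,376),(671,179))):
  p,e=tri(cs,(240+a[0]/6-.5,150+a[1]/6-.5),cw,(200+b[0]/3-.5,140+b[1]/3-.5)); print(nm,p.round(4),e.round(4))
E
```

```text
[0.6933 0.0106 0.2448] 0.0021 [ 0.0003 -0.0093 -0.0286]
[0.6896 0.0116 0.2455] 0.0096 [-0.001  -0.0057 -0.0293]
[0.6959 0.0108 0.2501] 0.0015 [ 0.0003 -0.0119 -0.0339]
b [0.6841 0.0122 0.128 ] 0.0034
a [ 0.6925 -0.0868  0.1305] 0.0005
```

Request:
carry_out(
  rot=[
    [0,0,0],
    [0,0,0],
    [0,0,0],
    [0,0,0],
    [0,0,0],
  ],
  delta_pos=[
    [0,0,0.15],
    [0,0,0.15],
    [0,0,0.09],
    [0,0,0.01],
    [0,0,0.01],
  ],
  hand=[0,0,0,0,0],
)

```text
clock: 58.28
tool_pos: [0.6848, 0.01, 0.0955]
eef_rot: [[0.087, -0.996, 0.0], [-0.996, -0.087, -0.0], [0.0, -0.0, -1.0]]
force: [-0.4, 0.3, 0.1]
width: 0.003
```

Request:
carry_out(
  rot=[
    [0,0,0],
    [0,0,0],
  ],
  delta_pos=[
    [0,0,0.01],
    [0,0,0.01],
  ],
  hand=[0,0],
)

```text
clock: 58.52
tool_pos: [0.6853, 0.0099, 0.0912]
eef_rot: [[0.087, -0.996, 0.002], [-0.996, -0.087, -0.0], [0.001, -0.002, -1.0]]
force: [-2.7, 0.5, 7.8]
width: 0.001
```

```bash
python3 - <<'E'
from tins import *
go((.6930,-.0887,.14),-85); print(ctrl.sense()['torque'])
t=read_camera('scene'); cv2.imwrite('pics/s30z.png',cv2.resize(t[150:250,240:340],None,fx=6,fy=6,interpolation=cv2.INTER_CUBIC))
E
```

```text
t 58.52 pos [0.6853 0.0099 0.0912] yaw -85.02 q6 1.39 F [-2.7   0.54  7.81] w 0.001
world d [ 0.0077 -0.0986  0.0488] dyaw 0.02 -> rotz total -0.0002
tilt corr (tool rotvec shares) [-0.0015 -0.0004  0.    ]
shift total in CURRENT axes [ 0.3298  0.003  -0.1628]  AFTER-turn axes [ 0.3298  0.0031 -0.1628]
[0.01124392 0.39289485 0.05026756]
```

View pics/s30z.png

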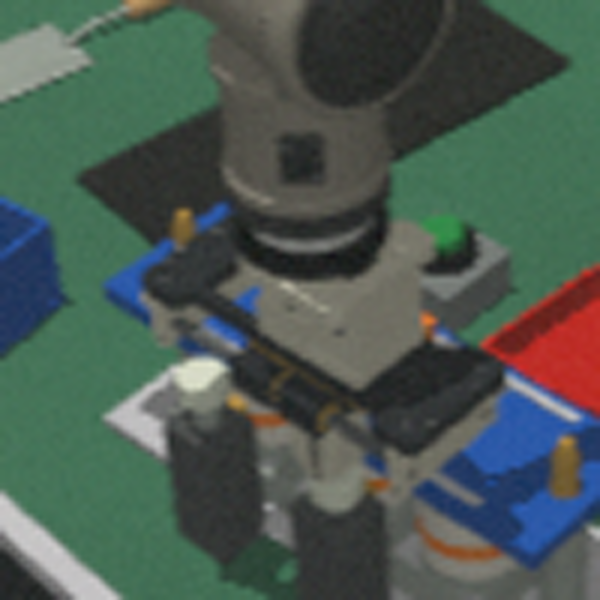

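Request:
carry_out(
  rot=[
    [0,0,0],
    [0,0,0],
  ],
  delta_pos=[
    [0,0,0.01],
    [0,0,0.007],
  ],
  hand=[0,0],
)

```text
clock: 58.82
tool_pos: [0.6853, 0.01, 0.0863]
eef_rot: [[0.087, -0.996, 0.003], [-0.996, -0.087, -0.0], [0.001, -0.003, -1.0]]
force: [-2.7, -0.4, 6.3]
width: 0.008
```

Request:
carry_out(
  rot=[
    [0,0,0],
  ],
  delta_pos=[
    [0,0,0.006],
  ],
  hand=[0],
)

```text
clock: 58.95
tool_pos: [0.6853, 0.01, 0.0846]
eef_rot: [[0.087, -0.996, 0.003], [-0.996, -0.087, -0.0], [0.001, -0.003, -1.0]]
force: [-2.7, 0.6, 7.1]
width: 0.007
```

Request:
carry_out(
  rot=[
    [0,0,0],
  ],
  delta_pos=[
    [0,0,0.004],
  ],
  hand=[0],
)

```text
clock: 59.08
tool_pos: [0.6854, 0.01, 0.0837]
eef_rot: [[0.087, -0.996, 0.003], [-0.996, -0.087, -0.0], [0.001, -0.003, -1.0]]
force: [-3.9, -0.6, 11.9]
width: 0.004
```

Request:
carry_out(
  rot=[
    [0,0,0],
  ],
  delta_pos=[
    [0,0,0.004],
  ],
  hand=[0],
)

```text
clock: 59.2
tool_pos: [0.6855, 0.0099, 0.0836]
eef_rot: [[0.087, -0.996, 0.004], [-0.996, -0.087, -0.001], [0.001, -0.004, -1.0]]
force: [-6.6, -0.1, 18.1]
width: 0.006
```

Request:
carry_out(
  rot=[
    [0,0,0],
    [0,0,0],
    [0,0,0],
    [0,0,0],
    [0,0,0],
  ],
  delta_pos=[
    [0,0,-0.05],
    [0,0,-0.1],
    [0,0,-0.12],
    [0,0,0],
    [0,0,0],
  ],
  hand=[0,0,0,0,0],
)

```text
clock: 59.82
tool_pos: [0.6844, 0.0101, 0.1607]
eef_rot: [[0.087, -0.996, -0.0], [-0.996, -0.087, -0.0], [-0.0, 0.0, -1.0]]
force: [-0.2, -0.7, -0.8]
width: 0.005
```

```bash
python3 - <<'E'
from tins import *
go((.6930,-.0887,.11),-85)
w=read_camera('wrist'); t=read_camera('scene')
cv2.imwrite('pics/s31z.png',cv2.resize(t[150:250,240:340],None,fx=6,fy=6,interpolation=cv2.INTER_CUBIC))
E
```

```text
t 59.83 pos [0.6844 0.0101 0.1607] yaw -85.02 q6 1.39 F [-0.24 -0.66 -0.85] w 0.005
world d [ 0.0086 -0.0988 -0.0507] dyaw 0.02 -> rotz total -0.0002
tilt corr (tool rotvec shares) [0.0002 0.     0.    ]
shift total in CURRENT axes [3.305e-01 2.000e-04 1.691e-01]  AFTER-turn axes [3.305e-01 3.000e-04 1.691e-01]
```

View pics/s31z.png

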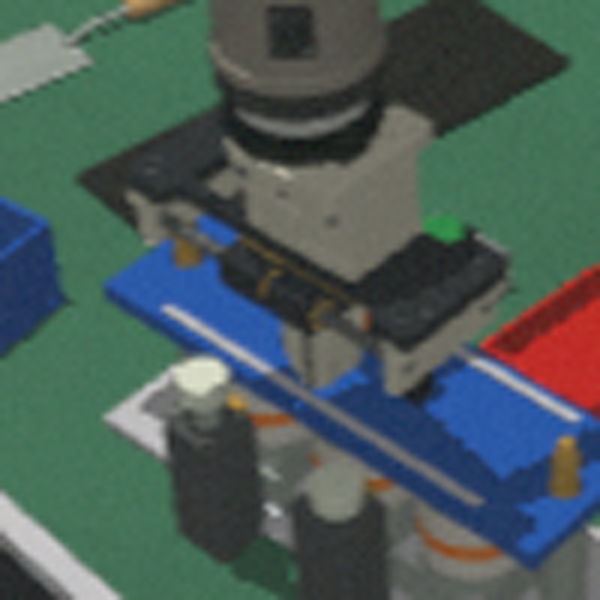

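Request:
carry_out(
  rot=[
    [0,0,0],
    [0,0,0],
    [0,0,0],
    [0,0,0],
    [0,0,0],
  ],
  delta_pos=[
    [0.165,0,0],
    [0.165,0,0],
    [0,0,0.1],
    [0,0,0.07],
    [0,0,0],
  ],
  hand=[0,0,0,0,0],
)

```text
clock: 60.55
tool_pos: [0.6915, -0.0884, 0.1067]
eef_rot: [[0.087, -0.996, -0.006], [-0.996, -0.087, 0.001], [-0.002, 0.006, -1.0]]
force: [0.3, -0.1, 0.1]
width: 0.003
```

Request:
carry_out(
  rot=[
    [0,0,0],
    [0,0,0],
    [0,0,0],
    [0,0,0],
  ],
  delta_pos=[
    [0,0,0.02],
    [0,0,0.02],
    [0,0,0.015],
    [0,0,0.015],
  ],
  hand=[0,0,0,0],
)

```text
clock: 61.05
tool_pos: [0.6941, -0.0886, 0.091]
eef_rot: [[0.087, -0.996, 0.003], [-0.996, -0.087, -0.001], [0.001, -0.003, -1.0]]
force: [-1.8, -0.1, 7.4]
width: 0.002
```

Request:
carry_out(
  rot=[
    [0,0,0],
    [0,0,0],
  ],
  delta_pos=[
    [0,0,0.01],
    [0,0,0.005],
  ],
  hand=[0,0],
)

```text
clock: 61.3
tool_pos: [0.6941, -0.0886, 0.0864]
eef_rot: [[0.087, -0.996, 0.003], [-0.996, -0.087, -0.001], [0.001, -0.003, -1.0]]
force: [-2.3, -1.5, 6.1]
width: 0.009
```

Request:
carry_out(
  rot=[
    [0,0,0],
    [0,0,0],
  ],
  delta_pos=[
    [0,0,0.006],
    [0,0,0.004],
  ],
  hand=[0,0],
)

```text
clock: 61.55
tool_pos: [0.6942, -0.0886, 0.0837]
eef_rot: [[0.087, -0.996, 0.003], [-0.996, -0.087, -0.001], [0.001, -0.003, -1.0]]
force: [-3.8, 0.6, 12.8]
width: 0.005
```

Request:
carry_out(
  rot=[
    [0,0,0],
  ],
  delta_pos=[
    [0,0,0.004],
  ],
  hand=[0],
)

```text
clock: 61.68
tool_pos: [0.6943, -0.0886, 0.0837]
eef_rot: [[0.087, -0.996, 0.004], [-0.996, -0.087, -0.001], [0.001, -0.004, -1.0]]
force: [-5.6, 0.3, 17.1]
width: 0.006
```

Request:
carry_out(
  rot=[
    [0,0,0],
    [0,0,0],
    [0,0,0],
    [0,0,0],
    [0,0,0],
  ],
  delta_pos=[
    [0,0,-0.05],
    [0,0,-0.15],
    [0,0,-0.2],
    [0,0,-0.2],
    [0,0,0],
  ],
  hand=[0,0,0,0,0],
)

```text
clock: 62.3
tool_pos: [0.6956, -0.0889, 0.2679]
eef_rot: [[0.087, -0.996, 0.013], [-0.996, -0.087, -0.003], [0.004, -0.013, -1.0]]
force: [0.8, 0.1, 0.5]
width: 0.004
```

```bash
python3 - <<'E'
from tins import *
go((.457,-.152,.25),-85)
w=read_camera('wrist'); t=read_camera('scene'); cw=cam('wrist')
cv2.imwrite('pics/w32.png',w)
cv2.imwrite('pics/s32z.png',cv2.resize(t[150:250,240:340],None,fx=6,fy=6,interpolation=cv2.INTER_CUBIC))
E
```

```text
t 62.30 pos [ 0.6956 -0.0889  0.2679] yaw -85.00 q6 1.25 F [0.78 0.05 0.51] w 0.004
world d [-0.2386 -0.0631 -0.0179] dyaw -0.00 -> rotz total 0.0000
tilt corr (tool rotvec shares) [-0.0081 -0.0027  0.    ]
shift total in CURRENT axes [0.1402 0.8107 0.0597]  AFTER-turn axes [0.1402 0.8107 0.0597]
```

View pics/s32z.png

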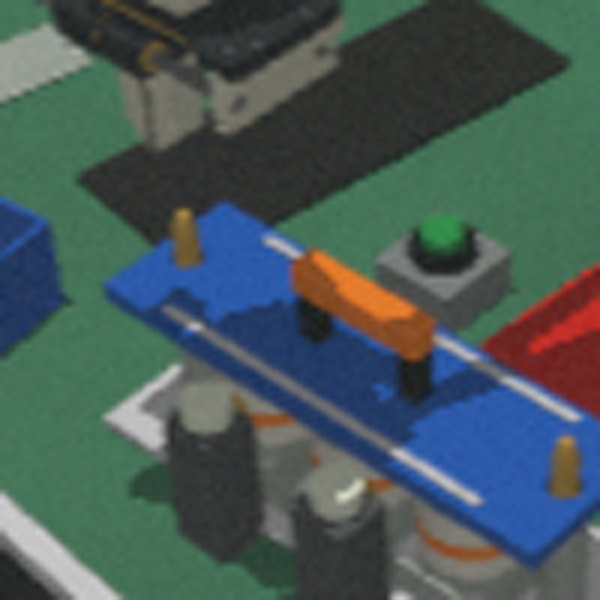

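View pics/w32.png

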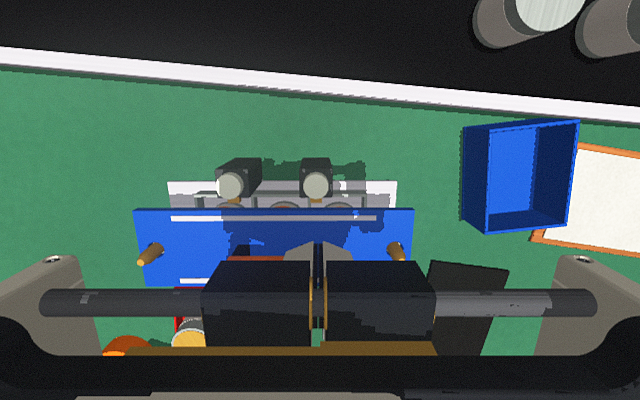

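Request:
carry_out(
  rot=[
    [0,0,0],
    [0,0,0],
    [0,0,0],
    [0,0,0],
    [0,0,0],
  ],
  delta_pos=[
    [0.028,0.162,0],
    [0.028,0.162,0],
    [0.028,0.162,0],
    [0.028,0.162,0],
    [0.028,0.162,0],
  ],
  hand=[0,0,0,0,0],
)

```text
clock: 63.02
tool_pos: [0.4523, -0.1513, 0.2584]
eef_rot: [[0.087, -0.996, -0.003], [-0.996, -0.087, 0.001], [-0.002, 0.003, -1.0]]
force: [0.2, -0.7, 0.9]
width: 0.005
```

Request:
carry_out(
  rot=[
    [0,0,0],
    [0,0,0],
    [0,0,0],
    [0,0,0],
  ],
  delta_pos=[
    [0,0,0.1],
    [0,0,0.1],
    [0,0,0],
    [0,0,0],
  ],
  hand=[0,0,0,0],
)

```text
clock: 63.52
tool_pos: [0.455, -0.1516, 0.2004]
eef_rot: [[0.087, -0.996, -0.0], [-0.996, -0.087, 0.0], [-0.0, 0.0, -1.0]]
force: [-0.1, -0.8, -0.6]
width: 0.002
```

```bash
python3 - <<'E'
from tins import *
go((.457,-.152,.1),-85)
c=cam('wrist');w=read_camera('wrist');cv2.imwrite('pics/w33.png',w)
t=read_camera('scene'); cs=cam('scene')
P={}
for nm,im,cc in (('w',w,c),('s',t,cs)):
    bs,m=blobs(im,(55,160,60),(80,255,255),15)
    for u,v,a,k in bs:
        p=onz(cc,u,v,.045)
        if abs(p[0]-.457)<.05 and abs(p[1]+.152)<.05: print(nm,u,v,a,p.round(4)); P[nm]=(u,v)
if len(P)==2: print(tri(c,P['w'],cs,P['s']))
E
```

```text
t 63.52 pos [ 0.455  -0.1516  0.2004] yaw -85.01 q6 1.00 F [-0.06 -0.77 -0.57] w 0.002
world d [ 0.002  -0.0004 -0.1004] dyaw 0.01 -> rotz total -0.0001
tilt corr (tool rotvec shares) [0.0002 0.0001 0.    ]
shift total in CURRENT axes [ 0.002  -0.0064  0.3348]  AFTER-turn axes [ 0.002  -0.0064  0.3348]
w 321.21635883905014 187.85312225153913 189.5 [ 0.449  -0.1569  0.045 ]
```

View pics/w33.png

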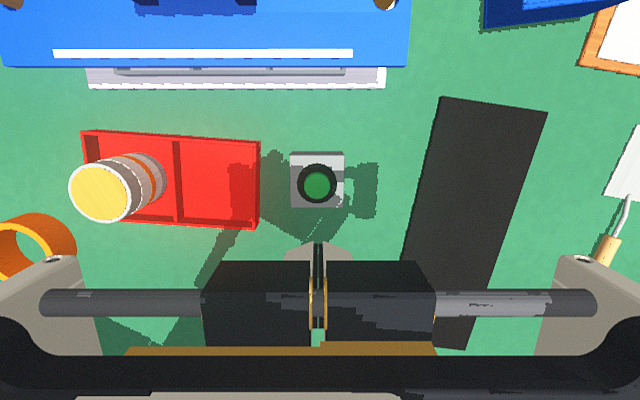

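```bash
python3 - <<'E'
from tins import *
c=cam('wrist');w=cv2.imread('pics/w33.png')
h=cv2.cvtColor(w[160:212,295:342],cv2.COLOR_BGR2HSV); m=cv2.inRange(h,np.array((55,150,40)),np.array((85,255,255)))
cs,_=cv2.findContours(m,cv2.RETR_EXTERNAL,cv2.CHAIN_APPROX_NONE)
for k in cs:
    if cv2.contourArea(k)>100:
        (u,v),(a,b),_=cv2.fitEllipse(k); u+=295;v+=160; print(u,v,a,b,[onz(c,u,v,z)[:2].round(4) for z in (.04,.047,.055)])
print('box',[onz(c,*p,.035)[:2].round(4) for p in ((290,152),(343,152),(344,208),(291,207))])
print(np.mean([onz(c,*p,.035)[:2] for p in ((290,152),(343,152),(344,208),(291,207))],0))
E
```

```text
316.8877773284912 185.5544204711914 24.137540817260742 25.09869956970215 [array([ 0.4506, -0.1522]), array([ 0.4523, -0.152 ]), array([ 0.4543, -0.1519])]
box [array([ 0.4857, -0.1186]), array([ 0.4908, -0.1784]), array([ 0.4246, -0.187 ]), array([ 0.4204, -0.1237])]
[ 0.45537796 -0.15192273]
```

Request:
carry_out(
  rot=[
    [0,0,0],
    [0,0,0],
    [0,0,0],
    [0,0,0],
    [0,0,0],
  ],
  delta_pos=[
    [0,0,0.15],
    [0,0,0.15],
    [0,0,0.15],
    [0,0,0.07],
    [0,0,0],
  ],
  hand=[0,0,0,0,0],
)

```text
clock: 64.25
tool_pos: [0.4545, -0.1513, 0.0436]
eef_rot: [[0.087, -0.996, -0.002], [-0.996, -0.087, 0.001], [-0.001, 0.002, -1.0]]
force: [0.2, 0.3, 0.1]
width: 0.002
```

Request:
carry_out(
  rot=[
    [0,0,0],
    [0,0,0],
  ],
  delta_pos=[
    [0,0,0.02],
    [0,0,0.01],
  ],
  hand=[0,0],
)

```text
clock: 64.5
tool_pos: [0.4556, -0.1519, 0.036]
eef_rot: [[0.087, -0.996, 0.002], [-0.996, -0.087, -0.001], [0.001, -0.002, -1.0]]
force: [-0.6, -0.3, 0.5]
width: 0.002
```

Request:
carry_out(
  rot=[
    [0,0,0],
    [0,0,0],
  ],
  delta_pos=[
    [0,0,0.01],
    [0,0,0.01],
  ],
  hand=[0,0],
)

```text
clock: 64.75
tool_pos: [0.4551, -0.1517, 0.0294]
eef_rot: [[0.087, -0.996, 0.001], [-0.996, -0.087, -0.0], [0.0, -0.001, -1.0]]
force: [0.5, 1.1, -1.1]
width: 0.008
```

Request:
carry_out(
  rot=[
    [0,0,0],
  ],
  delta_pos=[
    [0,0,0.01],
  ],
  hand=[0],
)

```text
clock: 64.88
tool_pos: [0.455, -0.1516, 0.0262]
eef_rot: [[0.087, -0.996, 0.0], [-0.996, -0.087, -0.0], [0.0, -0.0, -1.0]]
force: [-1.0, 0.5, 2.3]
width: 0.007
```

Request:
carry_out(
  rot=[
    [0,0,0],
  ],
  delta_pos=[
    [0,0,0.01],
  ],
  hand=[0],
)

```text
clock: 65.0
tool_pos: [0.455, -0.1516, 0.0233]
eef_rot: [[0.087, -0.996, 0.0], [-0.996, -0.087, -0.0], [0.0, -0.0, -1.0]]
force: [-0.4, 0.1, 4.0]
width: 0.005
```

Request:
carry_out(
  rot=[
    [0,0,0],
  ],
  delta_pos=[
    [0,0,0.008],
  ],
  hand=[0],
)

```text
clock: 65.12
tool_pos: [0.4552, -0.1517, 0.0213]
eef_rot: [[0.087, -0.996, 0.001], [-0.996, -0.087, -0.0], [0.0, -0.001, -1.0]]
force: [-5.5, 3.4, 26.8]
width: 0.007
```

Request:
carry_out(
  rot=[
    [0,0,0],
  ],
  delta_pos=[
    [0,0,0.008],
  ],
  hand=[0],
)

```text
clock: 65.25
tool_pos: [0.4553, -0.1518, 0.0209]
eef_rot: [[0.087, -0.996, 0.001], [-0.996, -0.087, -0.001], [0.001, -0.001, -1.0]]
force: [-11.2, 5.6, 46.9]
width: 0.003
```

Force reached 46.9 N, so the button is fully pressed. I'll retract now.

Request:
carry_out(
  rot=[
    [0,0,0],
    [0,0,0],
    [0,0,0],
    [0,0,0],
    [0,0,0],
  ],
  delta_pos=[
    [0,0,-0.05],
    [0,0,-0.15],
    [0,0,-0.2],
    [0,0,-0.2],
    [0,0,-0.2],
  ],
  hand=[0,0,0,0,0],
)

```text
clock: 65.88
tool_pos: [0.4545, -0.1514, 0.2602]
eef_rot: [[0.087, -0.996, 0.0], [-0.996, -0.087, -0.0], [0.0, -0.0, -1.0]]
force: [1.1, -0.8, -0.8]
width: 0.003
```

Request:
carry_out(
  rot=[
    [0,0,0],
    [0,0,0],
    [0,0,0],
    [0,0,0],
    [0,0,0],
  ],
  delta_pos=[
    [0.18,0,0],
    [0.18,0,0],
    [0.18,0,0],
    [0.18,0,0],
    [0,0,0],
  ],
  hand=[0,0,0,0,0],
)

```text
clock: 66.5
tool_pos: [0.4728, -0.37, 0.2565]
eef_rot: [[0.083, -0.997, -0.002], [-0.997, -0.083, 0.001], [-0.001, 0.002, -1.0]]
force: [-0.8, 1.0, 1.0]
width: 0.006
```

```bash
python3 - <<'E'
from tins import *
go((.457,-.152,.25),-85)
t=read_camera('scene');cv2.imwrite('pics/s34.png',t); cv2.imwrite('pics/s34z.png',cv2.resize(t[150:270,235:385],None,fx=5,fy=5,interpolation=cv2.INTER_CUBIC))
t=read_camera('top');cv2.imwrite('pics/t34.png',t); cv2.imwrite('pics/t34z.png',cv2.resize(t[140:250,230:400],None,fx=4.5,fy=4.5,interpolation=cv2.INTER_CUBIC))
E
```

```text
t 66.50 pos [ 0.4728 -0.37    0.2565] yaw -85.25 q6 0.70 F [-0.81  0.98  0.98] w 0.006
world d [-0.0158  0.218  -0.0065] dyaw 0.25 -> rotz total -0.0027
tilt corr (tool rotvec shares) [0.001  0.0006 0.    ]
shift total in CURRENT axes [-0.7284 -0.0076  0.0216]  AFTER-turn axes [-0.7284 -0.0107  0.0216]
```

View pics/s34z.png

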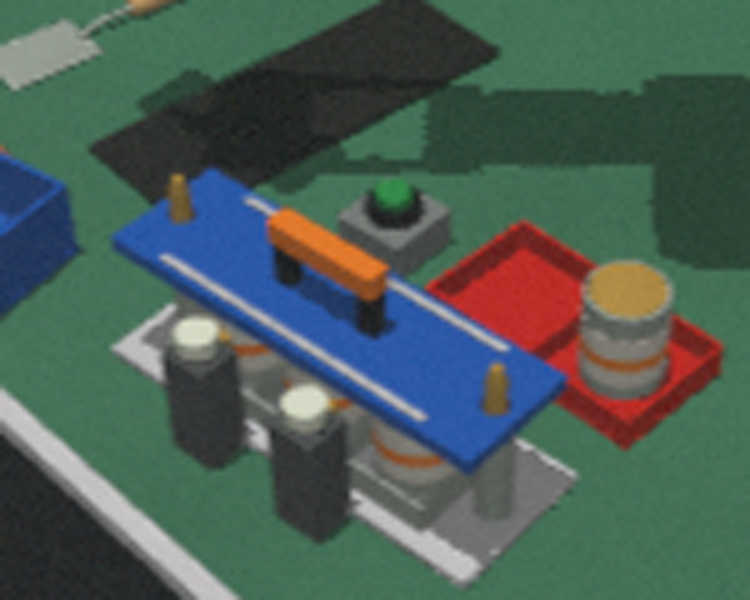

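View pics/t34z.png

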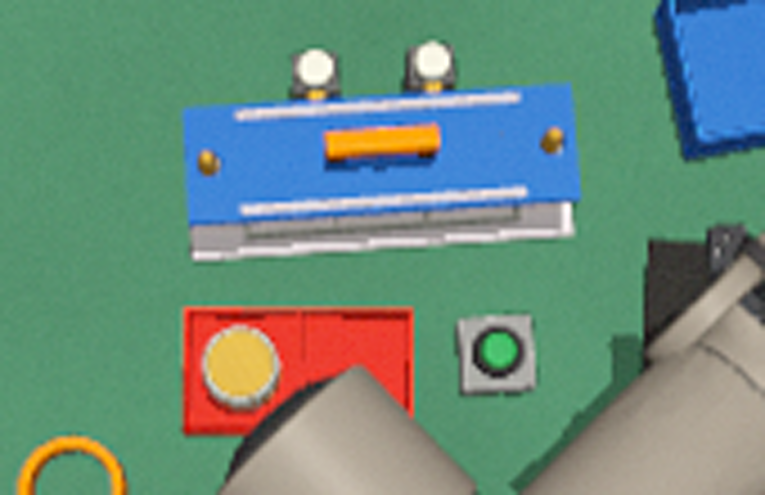

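Request:
carry_out(
  rot=[
    [0,0,0],
    [0,0,0],
    [0,0,0],
    [0,0,0],
  ],
  delta_pos=[
    [0,0,0],
    [0,0,0],
    [0,0,0],
    [0,0,0],
  ],
  hand=[0,0,0,0],
)

```text
clock: 67.1
tool_pos: [0.4737, -0.3664, 0.2587]
eef_rot: [[0.087, -0.996, 0.0], [-0.996, -0.087, -0.0], [0.0, -0.0, -1.0]]
force: [0.2, -0.6, -0.5]
width: 0.007
```

```bash
python3 - <<'E'
from rig import ctrl
print(ctrl.hand_in())
E
```

```text
the job is handed in; nothing more can be done
None
```

The job is done and handed in at about 67 s; the hand-in reports no verdict.

- **Tins:** four tins were present. Three weighed as filled (about 3–4 N) and stand upright in the carrier bays. One weighed as empty (about 0.7 N) and stands in the reject tray.
- **Plate:** it slid over both pins with almost no sideways force and touched down level at the seated height. The last pictures show it home on both shoulders, with both pins through the holes.
- **Locks and button:** both lock caps were pushed to their hard stop at the same height, with forces of about 17–18 N. The button was pressed to its stop, where the force peaked at about 47 N. It looks released in the last pictures.
- **Final state:** nothing touches the arm. The other items look unmoved in the pictures; I did not measure them again.

**One disagreement:** with the fingers shut, the real tips sit about 29 mm behind the reported TCP, by camera and by touch. My first press on one lock cap therefore fell short. I then pressed both caps and the button by watching the force instead.

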